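Free the parcel locker keys and file them

ROBOT

A 6-joint arm with a two-finger parallel gripper is mounted at the origin on the work surface. World frame = base frame: x ahead of the robot, y to its left, z up, the work surface at z = 0. Lengths are in m, angles in rad, forces in N, time in s.
With the tool pointing down it reaches from about 0.275 to 0.825 m from the base axis. Payload 5.2 kg.
Tool frame: the origin (TCP) lies on the centre line of the jaws, within the pads' length; the fingertips stand 17 mm ahead of it and the grasp point (between the pads) lies 2 mm behind it; y points along the fingers, z is the direction in which the jaws open and shut, and the axes are right-handed (so a half turn about y gives the same grasp; the last joint's range is limited). The gripper opens to 93 mm and grips with 3 to 60 N. Pads are 15 mm wide; open, the fingers measure 128 mm over their backs; the gripper's body (75 mm by 188 mm) begins 65 mm behind the grasp point.
Start: joints at [-1.308, 0.259, 1.535, -0, 1.348, -0.203], TCP at [0.247, -0.491, 0.236] pointing down, gripper open.
Joint ranges: [-3.14, 3.14], [-0.91, 2.08], [0.19, 2.58], [-1.22, 4.36], [0.22, 2.71], [-3.12, 3.12]. Speed limits (rad/s): [2.57, 2.57, 3.14, 3.14, 3.14, 3.14].

INTERFACE

Orientations are given as [roll, pitch, yaw] about the fixed x, y, z axes, in that order (R = Rz(yaw) Ry(pitch) Rx(roll)).
In Python, from cell import * gives the robot as it stands.
- The arm moves only by the shell command python3 -m jog 'ROWS'. ROWS is JSON, a list of rows, each a list of 3 entries, a list of its own where there are three numbers: the shift along the tool's x, y, z in m, then the turn, a rotation vector about the tool's x, y, z in degrees, then the closure, from 0 (fully open) to 1 (shut). In form: [[[x, y, z], [rx, ry, rz], fingers], ...]. A call has 1 to 8 rows; each row is the pose to reach, as a shift and turn from the pose measured when the call began, along the tool's axes at that moment; what a row does not reach only later rows make up. A row lasts 1/10 s, in which the tool goes at most 50 mm and 8.59 degrees, less where a joint would pass 70% of its speed; a pose out of reach is approached as far as the arm can. A call with a gripper value outside its range is refused whole. The fingers move at their own pace and stop on an object; the grip force is fixed at half the most. Time passes only in rows, so rows that repeat a pose let the fingers close. It gives the time, the measured TCP pose, the force and the opening at its end, in the units of the state.
- state(): the state, without advancing time (a new reading comes with each control period).
- camera(name): name is "scene" or "side" or "wrist"; returns a dict with "pixels" (400x640x3 uint8, blue, green, red), "z_map" (400x640 float32, m along the optical axis (not along the pixel's ray), 0 where there is no reading), "camera_matrix" (3x3 intrinsics, pixels), "distortion" ([k1, k2, p1, p2, k3] as OpenCV has them; the pictures are not rectified), "R" (3x3) and "t" (3): a world point X has camera coordinates R X + t. Camera axes: x right, y down, z forward; pixel columns grow to the right and rows downward; lengths in m; the calibration is good to about 2 mm. A picture is of the moment at which its call begins.
- finish_job(): hands the job in, once; it reports no verdict.
The state is a dict: "time_s": time; "qpos": joint angles; "joint_vel": joint speeds; "effort": joint torques, N m; "eef_pos": TCP position; "ee_rot": TCP orientation; "wrist_force": force on the tool from outside, world axes, zero at the start; "torque": the same for the moment, N m; "grip_width": finger opening in m.
Only numpy, scipy, OpenCV 4.12 (cv2) and the standard library are available. Lean on these libraries where they do the work, as an engineer would, in place of code of your own. Each camera call takes 0.05 s, during which the arm holds its last target.

TASK

First unlock all the parcel locker keys in the grey key bank: with the release fork astride each key's spring bar, press the bar's collar back, away from the key, until the key pops up; move the bars with nothing but the fork. When all the keys are up, stand the fork upright on the middle of the rubber mat and file each key upright and fully home in the steel pocket with the same number of dots as its bay, in rising order of the dots. Leave the other things on the shelf where they are.

Things in the scene. Friction and masses are not known exactly. Their poses are not given: they have to be found in the camera images.
- key1_mid (a point): centre of yellow parcel locker key 1, upright in the bay with 1 white dot(s); None if absent. 70 g (mostly the bow), same after a half turn; z up, x along its width. From 57.5 mm below the centre up: stem 24 (x) by 14 (y) mm, 55 mm tall; flange 50 by 14 mm, 10 mm; bow (to grip) 30 by 14 mm, 50 mm. Its sprung foot, as wide as the stem, is pressed in while locked, out 24 mm below it when free.
- key2_mid (a point): centre of yellow parcel locker key 2, upright in the bay with 2 white dot(s); None if absent. 70 g (mostly the bow), same after a half turn; z up, x along its width. From 57.5 mm below the centre up: stem 24 (x) by 14 (y) mm, 55 mm tall; flange 50 by 14 mm, 10 mm; bow (to grip) 30 by 14 mm, 50 mm. Its sprung foot, as wide as the stem, is pressed in while locked, out 24 mm below it when free.
- key3_mid (a point): centre of yellow parcel locker key 3, upright in the bay with 3 white dot(s); None if absent. 70 g (mostly the bow), same after a half turn; z up, x along its width. From 57.5 mm below the centre up: stem 24 (x) by 14 (y) mm, 55 mm tall; flange 50 by 14 mm, 10 mm; bow (to grip) 30 by 14 mm, 50 mm. Its sprung foot, as wide as the stem, is pressed in while locked, out 24 mm below it when free.
- key4_mid (a point): centre of yellow parcel locker key 4, upright in the bay with 4 white dot(s); None if absent. 70 g (mostly the bow), same after a half turn; z up, x along its width. From 57.5 mm below the centre up: stem 24 (x) by 14 (y) mm, 55 mm tall; flange 50 by 14 mm, 10 mm; bow (to grip) 30 by 14 mm, 50 mm. Its sprung foot, as wide as the stem, is pressed in while locked, out 24 mm below it when free.
- bank: grey key bank, fixed, 150 (x) by 234 (y) mm; origin on the table mid-row of the bays, z up. Bays 1 to 4 (1 to 4 white dots on their +x side) at x = 0, y = +84, +28, -28, -84 mm. Block top z = 66 mm for x = -30 to 60 mm. Rail: x = -88 to -74 mm, top z = 90 mm. Wells 26 by 16 mm: a key can lean 0.04 rad; flanges lie along x. A locked key's centre is at z = 72 mm, a popped-up key's at 95.5 mm.
- bar1 (a joint): spring bar of bay 1: how far it is drawn back to the bank's -x, 0 (rest, locked) to 0.018 m; spring 2.5 N at rest, 7 N at the end. At rest it overlaps the flange's -x end by 8 mm. Drawn back 11 mm it clears it and the key's own sprung foot (3 to 1.5 N) raises it 24 mm in about 0.5 s; let go, the bar springs back under the flange: the key lifts straight out.
- bar1_collar (a point): centre of the collar on spring bar 1, moves with it. Collar: plate 5 mm thick along the bank's x, 34 mm wide, z = 74 to 94 mm, at x = -48 mm in the bank at rest. Bar: 10 mm wide, 8 mm high, along x, centre z = 84 mm. The tines fit astride the bar on the collar's +x side, between it and the flange end (x = -25 mm), and push it to -x. Floor below at z = 16 mm or more.
- bar2 (a joint): spring bar of bay 2: how far it is drawn back to the bank's -x, 0 (rest, locked) to 0.018 m; spring 2.5 N at rest, 7 N at the end. At rest it overlaps the flange's -x end by 8 mm. Drawn back 11 mm it clears it and the key's own sprung foot (3 to 1.5 N) raises it 24 mm in about 0.5 s; let go, the bar springs back under the flange: the key lifts straight out.
- bar2_collar (a point): centre of the collar on spring bar 2, moves with it. Collar: plate 5 mm thick along the bank's x, 34 mm wide, z = 74 to 94 mm, at x = -48 mm in the bank at rest. Bar: 10 mm wide, 8 mm high, along x, centre z = 84 mm. The tines fit astride the bar on the collar's +x side, between it and the flange end (x = -25 mm), and push it to -x. Floor below at z = 16 mm or more.
- bar3 (a joint): spring bar of bay 3: how far it is drawn back to the bank's -x, 0 (rest, locked) to 0.018 m; spring 2.5 N at rest, 7 N at the end. At rest it overlaps the flange's -x end by 8 mm. Drawn back 11 mm it clears it and the key's own sprung foot (3 to 1.5 N) raises it 24 mm in about 0.5 s; let go, the bar springs back under the flange: the key lifts straight out.
- bar3_collar (a point): centre of the collar on spring bar 3, moves with it. Collar: plate 5 mm thick along the bank's x, 34 mm wide, z = 74 to 94 mm, at x = -48 mm in the bank at rest. Bar: 10 mm wide, 8 mm high, along x, centre z = 84 mm. The tines fit astride the bar on the collar's +x side, between it and the flange end (x = -25 mm), and push it to -x. Floor below at z = 16 mm or more.
- bar4 (a joint): spring bar of bay 4: how far it is drawn back to the bank's -x, 0 (rest, locked) to 0.018 m; spring 2.5 N at rest, 7 N at the end. At rest it overlaps the flange's -x end by 8 mm. Drawn back 11 mm it clears it and the key's own sprung foot (3 to 1.5 N) raises it 24 mm in about 0.5 s; let go, the bar springs back under the flange: the key lifts straight out.
- bar4_collar (a point): centre of the collar on spring bar 4, moves with it. Collar: plate 5 mm thick along the bank's x, 34 mm wide, z = 74 to 94 mm, at x = -48 mm in the bank at rest. Bar: 10 mm wide, 8 mm high, along x, centre z = 84 mm. The tines fit astride the bar on the collar's +x side, between it and the flange end (x = -25 mm), and push it to -x. Floor below at z = 16 mm or more.
- fork_grip (a point): release fork, metal, 120 g, low-weighted, standing like a small bridge; the point is the middle of its handle, 37 mm above its feet. x along the handle to the forked end, z up. Handle 120 long, 16 wide, 14 mm high. At x = +57 mm two tines, each 6 mm thick (x), 16 mm wide, 30 mm long, point down, 16 mm gap, 48 mm over both; at x = -57 mm a foot 80 mm wide, 30 mm long.
- fork_tip (a point): point midway between the lower ends of the fork's two tines (57 mm in +x and 37 mm below the handle's middle)
- mat: black rubber mat, fixed, 90 (x) by 140 (y) mm, 3 mm thick; origin at the centre of its underside
- pocket1: steel key pocket with 1 dark dot(s) on top on the +y side of its mouth, fixed, in a two by two rack (72 mm apart, order varies). Block 64 (x) by 66 (y) by 84 mm high, origin at the centre of its underside, z up. Mouth in the middle 27 (x) by 17 (y) mm, 4 mm chamfer; floor 8 mm above the origin: a key fully home has its centre 89.5 mm above the origin, its flange 3 mm above the top.
- pocket2: steel key pocket with 2 dark dot(s) on top on the +y side of its mouth, fixed, in a two by two rack (72 mm apart, order varies). Block 64 (x) by 66 (y) by 84 mm high, origin at the centre of its underside, z up. Mouth in the middle 27 (x) by 17 (y) mm, 4 mm chamfer; floor 8 mm above the origin: a key fully home has its centre 89.5 mm above the origin, its flange 3 mm above the top.
- pocket3: steel key pocket with 3 dark dot(s) on top on the +y side of its mouth, fixed, in a two by two rack (72 mm apart, order varies). Block 64 (x) by 66 (y) by 84 mm high, origin at the centre of its underside, z up. Mouth in the middle 27 (x) by 17 (y) mm, 4 mm chamfer; floor 8 mm above the origin: a key fully home has its centre 89.5 mm above the origin, its flange 3 mm above the top.
- pocket4: steel key pocket with 4 dark dot(s) on top on the +y side of its mouth, fixed, in a two by two rack (72 mm apart, order varies). Block 64 (x) by 66 (y) by 84 mm high, origin at the centre of its underside, z up. Mouth in the middle 27 (x) by 17 (y) mm, 4 mm chamfer; floor 8 mm above the origin: a key fully home has its centre 89.5 mm above the origin, its flange 3 mm above the top.
- comb: bystander: chrome folding comb, folded, lying, 130 x 22 x 14 mm, origin under its centre, x along it
- trinket_box: bystander: white ceramic trinket box with lid, round, 86 mm wide, 67 mm high, origin under its centre
- timer: bystander: grey plastic timer with white twist dial on top, 60 x 80 x 69 mm, origin under its centre
- spray: bystander: clear bottle with white cap, 44 mm wide, 120 mm high, origin under its centre
Things that resemble listed ones, but are neither listed nor needed, are in the scene too. What is shaped like the part that bears key3_mid but blue is not meant.

How it is judged:
By the outcome, as a careful person would: the job done as asked, in the order asked, and still so for the second after the job is handed in, with the robot touching nothing.
Of key1, key2, key3, key4 only 3 to 4 are there at a start; the rules pass over those that are not, and their reading is None.
At some moment in a run one of fork may be knocked a few centimetres aside while the robot is not near it.
It also fails if it takes over 210 s, if anything falls off the work surface, if the arm or the gripper's body presses on something with over 40 N, if the wrist force passes 120 N, or if a joint passes its speed limit or range.

## Working session

There is one attempt and no reset: what is moved stays moved. The work goes in short steps, Python scripts to look and compute and a shell command to move; the robot and the scene stay as the last step left them, time stands still between calls to the robot, and variables do not carry over. Pictures are saved under pics/ and viewed, and the job is handed in when it is done.

```bash
ls; mkdir -p pics; python3 - <<'E'
from cell import *
import cv2, numpy as np
print(state())
for n in ["scene","side","wrist"]:
    c=camera(n); cv2.imwrite(f"pics/{n}0.png",c["pixels"]); np.savez(f"{n}0.npz",**c)
    print(n,c["camera_matrix"],c["distortion"],c["R"],c["t"])
E
```

```text
pics
{'time_s': 0.0, 'qpos': array([-1.30781636e+00,  2.59329964e-01,  1.53607151e+00, -3.40465968e-05,
        1.34796293e+00, -2.02824865e-01]), 'joint_vel': array([ 8.99143033e-04,  3.17856034e-04,  1.39823676e-03,  8.25053918e-04,
        1.71286854e-03, -4.46547715e-05]), 'effort': array([-8.84343008e-04, -4.37307751e+01, -2.84005362e+01,  7.17616780e-02,
        4.14299069e-02, -1.35921141e-04]), 'eef_pos': array([ 0.24689271, -0.49090797,  0.23482932]), 'ee_rot': array([-1.57253845e+00,  3.24385265e-04, -2.67578055e+00]), 'wrist_force': array([ 0.14291327, -0.3770571 ,  0.47689368]), 'torque': array([ 0.00900402, -0.06286945,  0.01871747]), 'grip_width': 0.09305816830353557}
scene [[480.23896577   0.         320.28139415]
 [  0.         480.23896577 202.4277813 ]
 [  0.           0.           1.        ]] [0.04301323 0.         0.         0.         0.        ] [[-0.65006052  0.75986709 -0.00483045]
 [ 0.56472911  0.47884863 -0.67214955]
 [-0.50843127 -0.43966578 -0.74039966]] [ 0.36587311 -0.30163049  1.525569  ]
side [[478.69022509   0.         324.72883536]
 [  0.         478.69022509 195.76998764]
 [  0.           0.           1.        ]] [-0.13583728  0.          0.          0.          0.        ] [[-0.9392536  -0.34320869  0.0032362 ]
 [-0.27146654  0.73708243 -0.61888239]
 [ 0.21002047 -0.58216603 -0.785477  ]] [0.5863595  0.1810102  1.24277675]
wrist [[301.17517216   0.         312.21441918]
 [  0.         301.17517216 199.67435809]
 [  0.           0.           1.        ]] [-0.01865343  0.          0.          0.          0.        ] [[ 0.44935434 -0.8933504  -0.00239644]
 [-0.86383949 -0.43519108  0.25375195]
 [-0.22773232 -0.1119544  -0.96726636]] [-0.54930256 -0.03004458  0.38999601]
```

View pics/scene0.png

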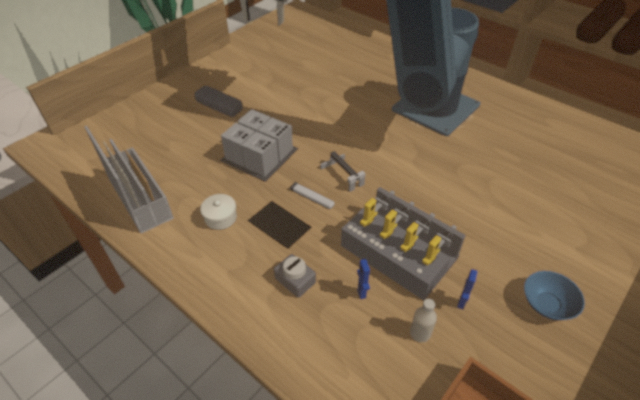

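View pics/side0.png

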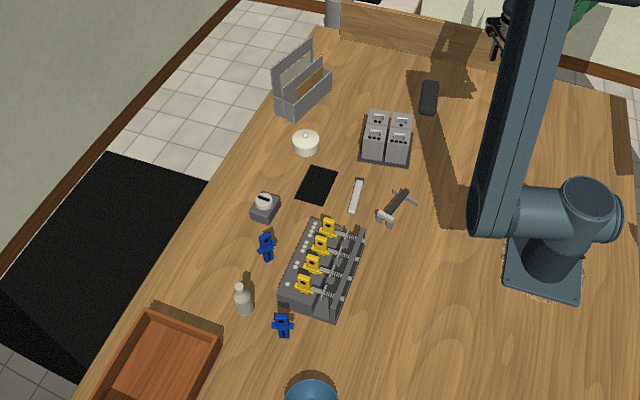

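View pics/wrist0.png

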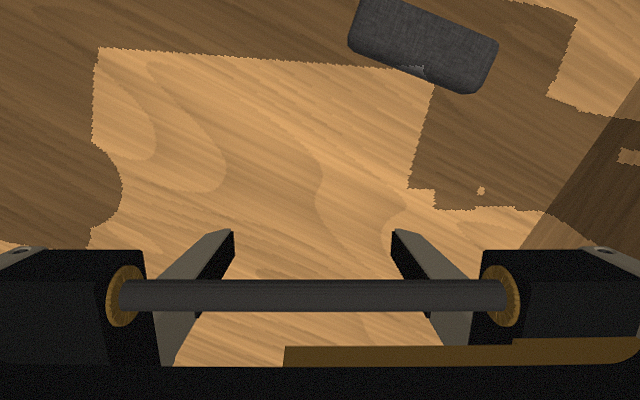

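The scene view shows the rack at about (258,143), the fork at (343,170), the mat at (280,224) and the bank with four yellow keys at (400,235). Blue look-alike keys are at (364,278) and (468,288). Next I'll write helpers and enlarge the relevant areas.

```bash
cat > h.py <<'E'
import numpy as np, cv2
from scipy.spatial.transform import Rotation as Ro
def load(f): return dict(np.load(f))
def snap(n,tag):
    from cell import camera
    c=camera(n); np.savez(f"{tag}.npz",**c); cv2.imwrite(f"pics/{tag}.png",c["pixels"]); return c
def rays(c,uv):
    uv=np.asarray(uv,float).reshape(-1,1,2)
    p=cv2.undistortPoints(uv,c["camera_matrix"],c["distortion"])[:,0]
    return np.c_[p,np.ones(len(p))]@c["R"], -c["R"].T@c["t"]   # dirs(world, unit z-depth), origin
def plane(c,uv,z):
    d,o=rays(c,uv); return o+d*((z-o[2])/d[:,2])[:,None]
def deep(c,uv):
    uv=np.asarray(uv).reshape(-1,2); d,o=rays(c,uv)
    zz=c["z_map"][uv[:,1].astype(int),uv[:,0].astype(int)]
    return o+d*zz[:,None]
def cloud(c):
    v,u=np.mgrid[0:400,0:640]; P=deep(c,np.c_[u.ravel(),v.ravel()]).reshape(400,640,3)
    P[c["z_map"]==0]=np.nan
    return P
def proj(c,X):
    return cv2.projectPoints(np.asarray(X,float).reshape(-1,3),cv2.Rodrigues(c["R"])[0],c["t"],c["camera_matrix"],c["distortion"])[0][:,0]
def crop(c,x0,y0,x1,y1,k,name):
    cv2.imwrite(f"pics/{name}.png",cv2.resize(c["pixels"][y0:y1,x0:x1],None,fx=k,fy=k,interpolation=cv2.INTER_CUBIC))
def tool(dw,st=None):
    "world shift -> tool shift"
    from cell import state
    s=st or state(); R=Ro.from_euler('xyz',s["ee_rot"]).as_matrix(); return R.T@np.asarray(dw)
E
python3 - <<'E'
from h import *
a=load("scene0.npz");b=load("side0.npz")
crop(a,210,100,370,220,5,"s1"); crop(a,330,180,470,300,5,"s2")
crop(b,350,100,430,240,4,"d1"); crop(b,270,205,370,330,4.5,"d2")
for n,c in(("scene",a),("side",b)):
    P=cloud(c); print(n,(c["z_map"]>0).mean())
    hsv=cv2.cvtColor(c["pixels"],cv2.COLOR_BGR2HSV)
    m=cv2.inRange(hsv,(20,150,80),(35,255,255))
    k,l,s,ce=cv2.connectedComponentsWithStats(m)
    for i in range(1,k):
        if s[i,4]>20:
            p=P[l==i]; print("yellow",s[i],ce[i],np.nanmedian(p,0),np.nanmax(p[:,2]))
    m=(c["pixels"].max(2)<45).astype(np.uint8)
    k,l,s,ce=cv2.connectedComponentsWithStats(m)
    for i in range(1,k):
        if s[i,4]>500:
            p=P[l==i]; print("dark",s[i],ce[i],np.nanmedian(p,0))
E
```

```text
scene 0.9961484375
yellow [360 199  16  27 225] [368.58222222 212.12888889] [0.57009557 0.15174349 0.10227002] 0.13231648683031716
yellow [380 210  16  28 237] [388.54008439 224.2742616 ] [0.57062095 0.20680344 0.10062998] 0.13143570055504106
yellow [401 223  17  28 241] [409.58506224 236.93775934] [0.57177291 0.26209165 0.10261832] 0.13194789468736212
yellow [423 236  17  28 233] [431.80686695 250.19742489] [0.57167329 0.31735416 0.1039308 ] 0.13223662826116866
dark [ 396    0   40   65 1443] [416.10672211  26.71309771] [0.2524027  0.02621761 0.38375374]
dark [ 31 242  52  38 620] [ 56.85483871 260.48064516] [ 1.00610839 -1.05063188 -0.70756157]
side 0.99578515625
yellow [311 217  27  39 503] [324.11332008 236.47514911] [0.55943903 0.17324564 0.09860803] 0.1347026899201964
yellow [303 253  20  22 258] [311.97286822 264.18992248] [0.5593093  0.26677053 0.10102764] 0.13388210839661052
yellow [294 273  20  22 261] [303.40613027 283.96168582] [0.55847296 0.32310397 0.10318333] 0.13395616722986203
dark [ 466    0   69  236 4602] [498.25293351 100.73511517] [0.2584746  0.00332861 0.45038819]
dark [    0   151   208   234 25432] [ 90.85180088 261.45820226] [ 1.68645201  0.16621974 -0.73431253]
dark [ 295  165   43   41 1059] [316.0368272  185.20963173] [ 0.66590233 -0.0398765   0.00345097]
dark [521 238  27  36 514] [532.05447471 252.07782101] [0.05583344 0.03718075 0.07831106]
```

View pics/s1.png

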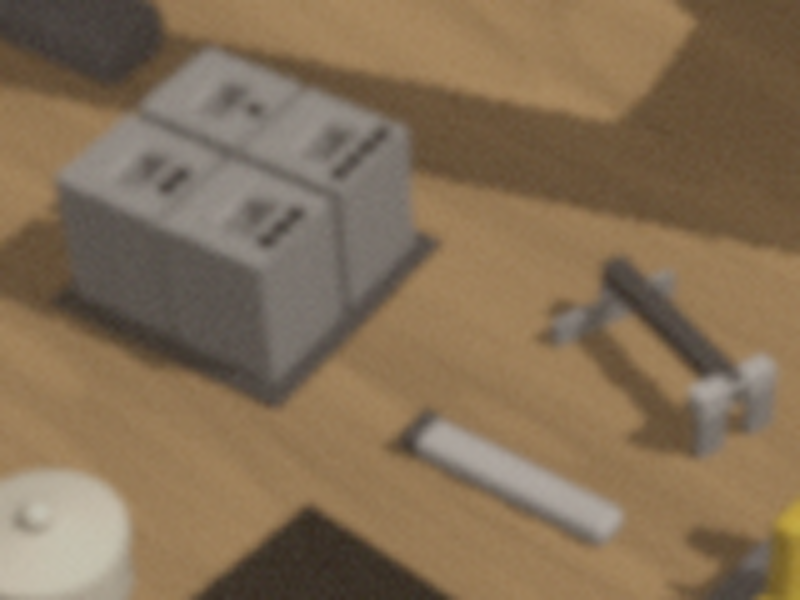

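View pics/s2.png

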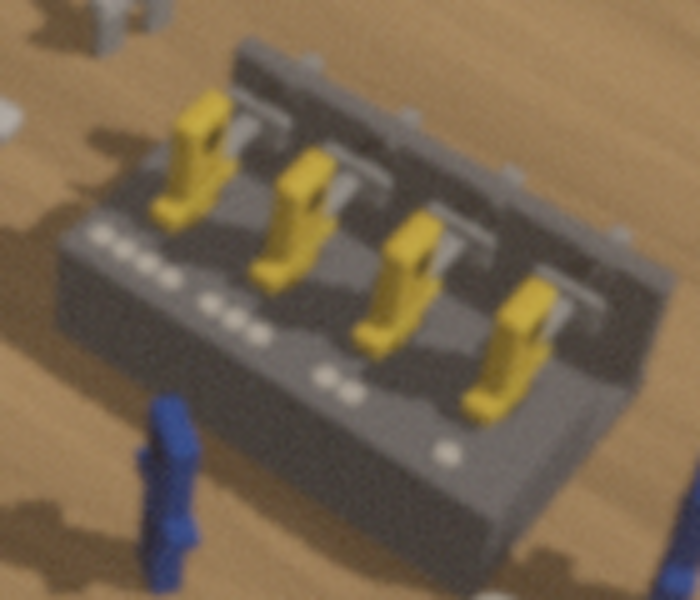

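View pics/d1.png

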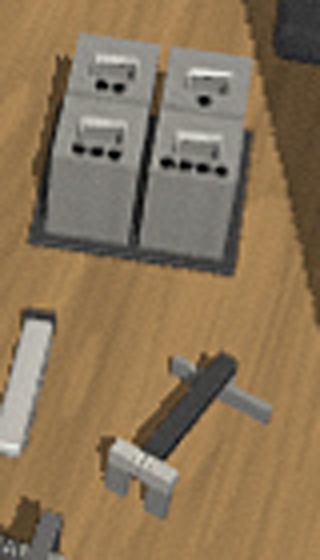

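View pics/d2.png

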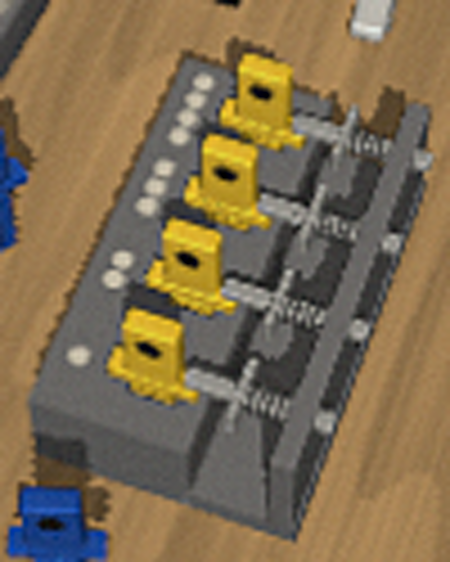

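The enlarged views show:
- **Keys:** all four are locked in the bank, and bay 1 is at the +y end.
- **Pockets:** 3 and 4 are nearest the fork, 2 and 1 are behind them.
- **Fork:** it stands with its tines toward the bank.

Next I'll measure them.

```bash
cat > meas.py <<'E'
from h import *
def seg(P,box,z0,z1):
    x0,x1,y0,y1=box
    return (P[...,0]>x0)&(P[...,0]<x1)&(P[...,1]>y0)&(P[...,1]<y1)&(P[...,2]>z0)&(P[...,2]<z1)
def rect(P,m):
    r=cv2.minAreaRect(P[m][:,:2].astype(np.float32)*1000); return [np.round(r[0],1),np.round(r[1],1),round(r[2],1),int(m.sum()),np.round(np.median(P[m][:,2])*1000,1)]
E
python3 - <<'E'
from meas import *
for n in("scene0","side0"):
    c=load(n+".npz"); P=cloud(c); print(n)
    g=P[300:,200:260] if n=="scene0" else P[150:300,200:230]
    print("table z",np.nanmedian(P[150:180,300:330,2]) if n=="scene0" else np.nanmedian(P[205:225,350:375,2]))
    # rack tops
    m=seg(P,(0.3,0.75,-0.4,0.05),0.078,0.09); 
    k,l,s,ce=cv2.connectedComponentsWithStats(m.astype(np.uint8),connectivity=4)
    for i in range(1,k):
        if s[i,4]>100: print("top84",rect(P,l==i),ce[i])
    m=seg(P,(0.45,0.7,0.05,0.45),0.085,0.095)
    k,l,s,ce=cv2.connectedComponentsWithStats(m.astype(np.uint8))
    for i in range(1,k):
        if s[i,4]>30: print("z90",rect(P,l==i),ce[i])
    m=seg(P,(0.45,0.7,0.05,0.45),0.062,0.070)
    k,l,s,ce=cv2.connectedComponentsWithStats(m.astype(np.uint8))
    for i in range(1,k):
        if s[i,4]>100: print("z66",rect(P,l==i),ce[i])
    m=seg(P,(0.3,0.6,-0.1,0.2),0.03,0.05)
    k,l,s,ce=cv2.connectedComponentsWithStats(m.astype(np.uint8))
    for i in range(1,k):
        if s[i,4]>30: print("fork44",rect(P,l==i),ce[i])
    m=seg(P,(0.55,0.8,-0.2,0.1),0.001,0.006)&(c["pixels"].max(2)<60)
    print("mat",rect(P,m))
E
```

```text
scene0
table z -0.0008648417689367527
top84 [array([ 518.4, -267.9]), array([141.4, 144.4]), 8.2, 1378, np.float64(87.5)] [256.19956459 132.76415094]
z90 [array([520. , 230.7]), array([115.6, 231.2]), 0.2, 1070, np.float64(88.8)] [416.44485981 216.4588785 ]
z90 [array([557.2, 207.4]), array([10.4, 39.2]), 79.1, 35, np.float64(90.0)] [388.8        227.68571429]
z90 [array([691.2, 392.7]), array([ 8.2, 19.4]), 73.4, 35, np.float64(88.7)] [430.         314.77142857]
z66 [array([576.5, 229.8]), array([ 94.7, 234.9]), 0.6, 2651, np.float64(65.3)] [396.08374198 247.0958129 ]
fork44 [array([420.5, -24.1]), array([123.8,  50.1]), 65.3, 342, np.float64(41.8)] [347.37719298 167.83625731]
fork44 [array([486.4, 146.2]), array([31.2,  4.9]), 89.0, 35, np.float64(37.0)] [386.37142857 209.97142857]
mat [array([668.7, -44.9]), array([ 78.6, 128.1]), 0.3, 544, np.float64(2.7)]
side0
table z 0.0008732552017862716
top84 [array([ 553.9, -266.6]), array([ 64.6, 133.1]), 8.1, 375, np.float64(87.8)] [377.16266667 122.95733333]
top84 [array([ 481.1, -271.4]), array([ 64.8, 146.4]), 7.7, 477, np.float64(87.4)] [399.93501048 129.95807128]
z90 [array([519.1, 232.7]), array([112.8, 234. ]), 0.5, 1122, np.float64(89.2)] [340.10784314 265.59090909]
z90 [array([686.9, 387.4]), array([27.7, 20.2]), 49.2, 59, np.float64(89.1)] [241.77966102 294.57627119]
z66 [array([575.9, 233.3]), array([ 91.2, 237.2]), 0.3, 1835, np.float64(66.2)] [305.63160763 264.99291553]
fork44 [array([419.1, -22.5]), array([123.9,  47.7]), 64.7, 330, np.float64(43.3)] [392.92424242 206.69090909]
mat [array([663.9, -51.8]), array([328.1, 123.3]), 70.6, 799, np.float64(3.5)]
```

```bash
cat >> h.py <<'E'
def Rdown(jaw):  # jaw: direction of tool z in deg, tool y down
    return Ro.from_euler('xyz',[-np.pi/2,0,np.radians(jaw-90)])
def go(p,jaw):
    from cell import state
    s=state(); R=Ro.from_euler('xyz',s["ee_rot"])
    d=R.inv().apply(np.asarray(p)-s["eef_pos"]); rv=(R.inv()*Rdown(jaw)).as_rotvec(degrees=True)
    print("t",round(s["time_s"],2),"pos",np.round(s["eef_pos"],4),"jaw",round((np.degrees(s["ee_rot"][2])+90+180)%360-180,2),"rp",np.round(np.degrees(s["ee_rot"][:2]),2),"F",np.round(s["wrist_force"],1),"w",round(s["grip_width"],4),"q6",round(s["qpos"][5],2))
    print(" -> shift",np.round(d,4),"turn",np.round(rv,2), "dist",round(float(np.linalg.norm(d)),3))
E
python3 -c "
from h import *
go([.4198,-.0233,.2],-25)"; python3 -m jog --help | head -20
```

```text
t 0.15 pos [ 0.2469 -0.491   0.235 ] jaw -63.31 rp [-9.008e+01  1.000e-02] F [0.  0.2 0.1] w 0.0926 q6 -0.2
 -> shift [-0.3645  0.0356 -0.3402] turn [  0.07 -38.31  -0.04] dist 0.5invalid input: not JSON, or not a number
```

```bash
python3 -m jog '[[[-0.036,0.003,-0.034],[0,-4,0],0],[[-0.072,0.007,-0.068],[0,-8,0],0],[[-0.108,0.01,-0.1],[0,-12,0],0],[[-0.144,0.014,-0.135],[0,-16,0],0],[[-0.18,0.017,-0.17],[0,-20,0],0],[[-0.216,0.02,-0.2],[0,-24,0],0],[[-0.25,0.024,-0.235],[0,-28,0],0],[[-0.285,0.028,-0.267],[0,-32,0],0]]'; python3 -c "
from h import *
go([.4198,-.0233,.2],-25)"
```

```text
time_s: 0.95
eef_pos: [0.3816, -0.1224, 0.2074]
ee_rot: [-1.572, 0.001, -2.115]
wrist_force: [0.7, -1.8, 0.3]
grip_width: 0.0933
t 0.95 pos [ 0.3816 -0.1224  0.2074] jaw -31.17 rp [-9.005e+01  6.000e-02] F [ 0.7 -1.8  0.3] w 0.0933 q6 -0.05
 -> shift [-0.1045  0.0075 -0.0186] turn [ 0.04 -6.17 -0.06] dist 0.106
```

```bash
python3 -m jog '[[[-0.04,0.003,-0.007],[0,-3,0],0],[[-0.08,0.006,-0.014],[0,-6,0],0],[[-0.1045,0.0075,-0.0186],[0,-6.2,0],0],[[-0.1045,0.0075,-0.0186],[0,-6.2,0],0]]'; python3 -c "
from meas import *
go([.4198,-.0233,.2],-25)
for n in('scene','side','wrist'):
    c=snap(n,n+'1'); P=cloud(c)
    m=seg(P,(0.3,0.6,-0.12,0.12),0.03,0.05)
    k,l,s,ce=cv2.connectedComponentsWithStats(m.astype(np.uint8))
    for i in range(1,k):
        if s[i,4]>30: print(n,rect(P,l==i),ce[i])
"
```

```text
time_s: 1.35
eef_pos: [0.4199, -0.0206, 0.1996]
ee_rot: [-1.572, 0.002, -2.002]
wrist_force: [0.2, -0.2, -0.1]
grip_width: 0.0932
t 1.35 pos [ 0.4199 -0.0206  0.1996] jaw -24.72 rp [-90.09   0.1 ] F [ 0.2 -0.2 -0.1] w 0.0932 q6 0.11
 -> shift [ 0.0025 -0.0004  0.001 ] turn [ 0.09  0.28 -0.1 ] dist 0.003
scene [array([420.3, -25.5]), array([123.1,  49.5]), 65.7, 344, np.float64(42.0)] [347.34883721 167.80232558]
side [array([425.4, -26.6]), array([121. ,  48.8]), 72.4, 329, np.float64(43.3)] [392.96048632 206.71732523]
wrist [array([539.2, 114.3]), array([ 5.9, 22.2]), 75.4, 132, np.float64(38.6)] [363.45454545   3.79545455]
wrist [array([477.5, 114.9]), array([ 4.9, 14. ]), 67.4, 91, np.float64(40.3)] [307.15384615  32.56043956]
wrist [array([425.5, -29.8]), array([119.3,  48. ]), 73.8, 2117, np.float64(43.4)] [318.36136042 180.37458668]
```

View pics/wrist1.png

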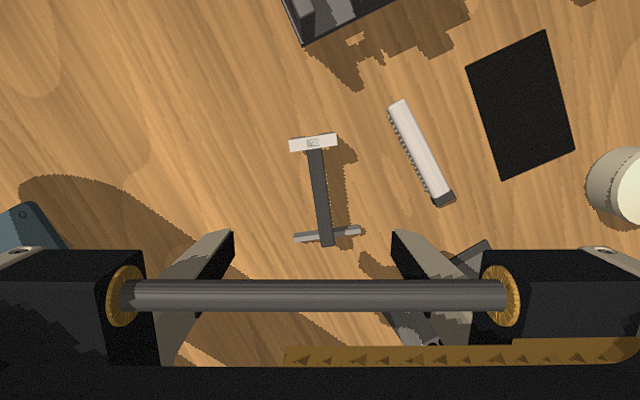

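The wrist view shows the fork's handle running from (327,245) up to the tines at (313,142). I'll get its yaw from the dark handle pixels alone.

```bash
python3 -c "
from meas import *
for n,sg in(('wrist1',0),('scene1',0),('side1',0)):
    c=load(n+'.npz'); P=cloud(c)
    m=seg(P,(0.35,0.5,-0.12,0.06),0.036,0.05); d=m&(c['pixels'].max(2)<105); l=m&(c['pixels'].max(2)>=125)
    X=P[d][:,:2]; mu=X.mean(0); u,s,v=np.linalg.svd(X-mu); a=np.degrees(np.arctan2(v[0,1],v[0,0]))
    t=(X-mu)@v[0]; w=(X-mu)@v[1]
    print(n,d.sum(),mu,a%180,np.percentile(t,[1,99]),np.percentile(w,[1,99]),'light',l.sum(),np.median(P[l],0))
    mid=mu+v[0]*(t.min()+t.max())/2; print(mid)
"
```

```text
wrist1 1474 [ 0.42434184 -0.03377567] 73.78514899227346 [-0.05397622  0.04982676] [-0.00774161  0.00781128] light 613 [0.440516   0.02168265 0.04344214]
[ 0.42368802 -0.03602396]
scene1 158 [ 0.42829232 -0.03658842] 73.83840261608199 [-0.05202833  0.04886715] [-0.00610099  0.00862902] light 102 [0.43770953 0.02133098 0.04197954]
[ 0.42848133 -0.03593622]
side1 192 [ 0.42400036 -0.03212084] 73.48469178141296 [-0.05389058  0.04950401] [-0.00890043  0.00746084] light 95 [0.44016735 0.02407185 0.04289207]
[ 0.42347922 -0.03387845]
```

```bash
python3 -c "
from h import *
go([.425,-.031,.045],-16.2)"
```

```text
t 1.5 pos [ 0.4195 -0.0238  0.1999] jaw -24.95 rp [-9.006e+01  3.000e-02] F [-0.5 -0.9  0.1] w 0.0929 q6 0.11
 -> shift [0.0043 0.1549 0.0082] turn [ 0.05 -8.75 -0.03] dist 0.155
```

```bash
python3 -m jog '[[[0.004,0.03,0.008],[0,-4,0],0],[[0.0043,0.07,0.008],[0,-8.7,0],0],[[0.0043,0.11,0.008],[0,-8.7,0],0],[[0.0043,0.14,0.008],[0,-8.7,0],0],[[0.0043,0.155,0.008],[0,-8.7,0],0],[[0.0043,0.155,0.008],[0,-8.7,0],0]]';  python3 -c "
from h import *
go([.425,-.031,.045],-16.2)"; python3 -m jog '[[[0,0,0],[0,0,0],1],[[0,0,0],[0,0,0],1],[[0,0,0],[0,0,0],1],[[0,0,0],[0,0,0],1],[[0,0,0],[0,0,0],1],[[0,0,0],[0,0,0],1]]'
```

```text
time_s: 2.1
eef_pos: [0.4229, -0.0318, 0.043]
ee_rot: [-1.577, 0.001, -1.857]
wrist_force: [-0.3, -0.2, -0.9]
grip_width: 0.0925
t 2.1 pos [ 0.4229 -0.0318  0.043 ] jaw -16.39 rp [-9.033e+01  4.000e-02] F [-0.3 -0.2 -0.9] w 0.0925 q6 -0.05
 -> shift [-0.0014 -0.002   0.0018] turn [ 0.33 -0.19 -0.04] dist 0.003
time_s: 2.7
eef_pos: [0.4231, -0.0318, 0.0433]
ee_rot: [-1.576, 0.001, -1.857]
wrist_force: [0.3, 0.7, 0.0]
grip_width: 0.0499
```

```bash
python3 -m jog '[[[0,0,0],[0,0,0],1],[[0,0,0],[0,0,0],1],[[0,0,0],[0,0,0],1],[[0,0,0],[0,0,0],1],[[0,0,0],[0,0,0],1],[[0,0,0],[0,0,0],1],[[0,0,0],[0,0,0],1]]'; python3 -m jog '[[[0,-0.03,0],[0,0,0],1],[[0,-0.07,0],[0,0,0],1],[[0,-0.11,0],[0,0,0],1],[[0,-0.14,0],[0,0,0],1],[[0,-0.14,0],[0,0,0],1]]'; python3 -c "
from h import *
go([.465,.15,.185],-90)
for n in('scene','side','wrist'): snap(n,n+'2')"
```

```text
time_s: 3.4
eef_pos: [0.4232, -0.0318, 0.0433]
ee_rot: [-1.576, 0.001, -1.857]
wrist_force: [-0.3, -0.2, -0.1]
grip_width: 0.0158
time_s: 3.9
eef_pos: [0.4262, -0.0328, 0.1871]
ee_rot: [-1.568, 0.0, -1.856]
wrist_force: [0.3, 0.1, -2.5]
grip_width: 0.0154
t 3.9 pos [ 0.4262 -0.0328  0.1871] jaw -16.37 rp [-8.983e+01  1.000e-02] F [ 0.3  0.1 -2.5] w 0.0154 q6 -0.05
 -> shift [-0.1864  0.0021 -0.0143] turn [-0.14 73.63 -0.12] dist 0.187
```

View pics/wrist2.png

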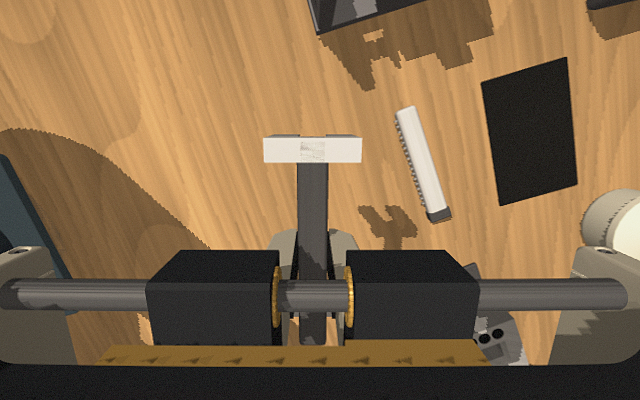

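The wrist view shows the fork held square, with the tine block at (312,150). I'll measure the fork's position in the hand.

```bash
cat > inhand.py <<'E'
from meas import *
import sys
def inhand(c,s):
    R=Ro.from_euler('xyz',s["ee_rot"]).as_matrix(); P=cloud(c)
    T=(P-s["eef_pos"])@R
    h=c["pixels"]; roi=np.zeros((400,640),bool); roi[100:240,200:420]=1
    near=roi&(T[...,1]>-0.03)&(T[...,1]<0.03)
    l=near&(h.max(2)>150); d=near&(h.max(2)<110)
    L=T[l]; 
    print("tine block tool x,y,z lo/hi",np.round(np.percentile(L,[2,50,98],axis=0)*1000,1).tolist(),l.sum())
    # top face only: y near min
    D=T[d&(abs(T[...,2])<0.012)]
    print("handle y(tool) by x:",[(round(float(np.median(D[(D[:,0]>a)&(D[:,0]<a+.01),0]))*1000),round(float(np.median(D[(D[:,0]>a)&(D[:,0]<a+.01),1]))*1000,1),round(float(np.median(D[(D[:,0]>a)&(D[:,0]<a+.01),2]))*1000,1)) for a in np.arange(-.06,0,.01) if ((D[:,0]>a)&(D[:,0]<a+.01)).sum()>10])
    return T
if __name__=="__main__":
    from cell import state
    c=snap('wrist',sys.argv[1]); inhand(c,state())
E
python3 inhand.py w3
```

```text
tine block tool x,y,z lo/hi [[-62.0, -1.9, -22.4], [-55.4, -0.5, 0.3], [-8.7, 11.0, 23.5]] 2821
handle y(tool) by x: [(-45, -0.6, 0.3), (-35, -0.5, 0.3), (-25, -0.5, 0.3), (-15, -0.5, 0.3), (-9, 4.7, 4.8)]
```

```bash
python3 -c "
from h import *
go([.467,.3155,.195],-89.6)
go([.43,.12,.195],-53)"
```

```text
t 4.1 pos [ 0.4226 -0.0317  0.1818] jaw -16.37 rp [-9.046e+01  4.000e-02] F [ 0.3  0.2 -1.5] w 0.0158 q6 -0.05
 -> shift [-0.3456 -0.0125 -0.0554] turn [ 0.42 73.23  0.26] dist 0.35
t 4.1 pos [ 0.4226 -0.0317  0.1818] jaw -16.37 rp [-9.046e+01  4.000e-02] F [ 0.3  0.2 -1.5] w 0.0158 q6 -0.05
 -> shift [-0.1476 -0.0128 -0.0358] turn [ 0.46 36.63  0.11] dist 0.152
```

```bash
python3 -m jog '[[[-0.035,-0.012,-0.006],[0,8,0],1],[[-0.075,-0.012,-0.013],[0,16,0],1],[[-0.115,-0.012,-0.02],[0,24,0],1],[[-0.155,-0.012,-0.027],[0,32,0],1],[[-0.195,-0.012,-0.034],[0,40,0],1],[[-0.235,-0.012,-0.04],[0,48,0],1],[[-0.275,-0.012,-0.046],[0,56,0],1],[[-0.31,-0.012,-0.05],[0,64,0],1]]';  python3 -c "
from h import *
go([.467,.3155,.195],-89.6)"
```

```text
time_s: 4.9
eef_pos: [0.4609, 0.2815, 0.1921]
ee_rot: [-1.575, -0.011, -2.945]
wrist_force: [0.9, 0.2, -0.8]
grip_width: 0.0157
t 4.9 pos [0.4609 0.2815 0.1921] jaw -78.73 rp [-90.22  -0.63] F [ 0.9  0.2 -0.8] w 0.0157 q6 1.71
 -> shift [-0.0126 -0.0029 -0.0322] turn [ 0.16 10.87  0.65] dist 0.035
```

```bash
python3 -m jog '[[[-0.008,-0.003,-0.02],[0,7,0.3],1],[[-0.0126,-0.003,-0.032],[0.1,10.9,0.6],1],[[-0.0126,-0.003,-0.032],[0.1,10.9,0.6],1],[[-0.0126,-0.003,-0.032],[0.1,10.9,0.6],1]]';  python3 -c "
from h import *
go([.467,.3155,.195],-89.6)
for n in('scene','side'): snap(n,n+'4')
"; python3 inhand.py w4
```

```text
time_s: 5.3
eef_pos: [0.466, 0.3147, 0.1932]
ee_rot: [-1.57, -0.004, -3.133]
wrist_force: [1.2, 0.4, -0.9]
grip_width: 0.0154
t 5.3 pos [0.466  0.3147 0.1932] jaw -89.48 rp [-89.96  -0.25] F [ 1.2  0.4 -0.9] w 0.0154 q6 1.96
 -> shift [-0.001  -0.0018 -0.0008] turn [-0.04  0.12  0.25] dist 0.002
tine block tool x,y,z lo/hi [[-61.8, -1.0, -22.9], [-56.5, 0.3, 0.7], [-50.5, 1.7, 23.4]] 1881
handle y(tool) by x: [(-54, 0.3, 0.2), (-45, 0.3, 0.4), (-35, 0.3, 0.2), (-25, 0.3, 0.7), (-15, 0.3, 0.2), (-9, 1.1, 0.2)]
```

View pics/w4.png

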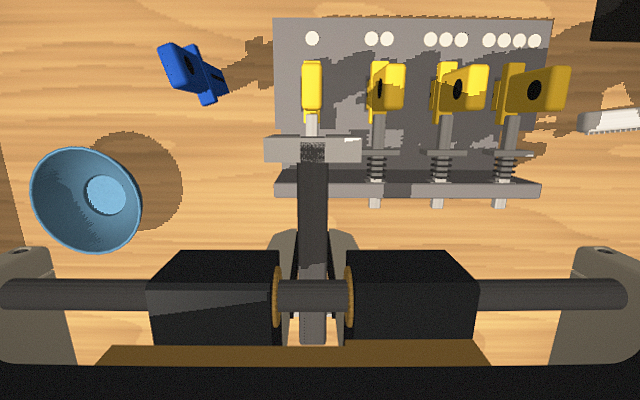

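View pics/side4.png

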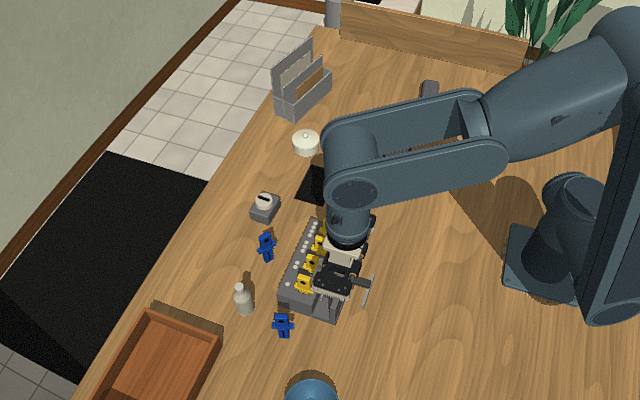

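```bash
cat > bank.py <<'E'
from meas import *
def bank(c):
    P=cloud(c)
    px=c["pixels"]
    m=seg(P,(0.58,0.66,0.08,0.38),0.055,0.075)&(px.min(2)>190)
    k,l,s,ce=cv2.connectedComponentsWithStats(m.astype(np.uint8))
    d=np.array([plane(c,[ce[i]],.066)[0,:2] for i in range(1,k) if s[i,4]>15]); d=d[d[:,1].argsort()]
    print("dots",np.round(d*1000,1).tolist())
    for nm,z0,z1,box in(("z66",.062,.070,(.45,.7,.05,.45)),("z90",.086,.0925,(.45,.50,.08,.45)),("collar",.087,.098,(.5,.53,.08,.38))):
        m=seg(P,box,z0,z1); k,l,s,ce=cv2.connectedComponentsWithStats(m.astype(np.uint8))
        for i in range(1,k):
            if s[i,4]>40: print(nm,rect(P,l==i),np.round(ce[i]))
E
python3 -c "
from bank import *
bank(load('w4.npz'))"
```

```text
dots [[604.1, 127.5], [604.2, 140.7], [604.0, 153.7], [603.9, 166.7], [603.8, 190.2], [603.8, 203.2], [603.8, 216.2], [603.6, 252.8], [603.6, 265.9], [603.6, 315.3]]
z66 [array([574.8, 230.9]), array([ 90.9, 235.2]), 0.0, 21116, np.float64(65.5)] [396.  65.]
z66 [array([574., 414.]), array([50.6, 14.2]), 17.3, 413, np.float64(64.5)] [202.  80.]
z66 [array([538. , 121.9]), array([15.7, 17. ]), 0.8, 285, np.float64(65.5)] [527. 121.]
z66 [array([485.6, 280.6]), array([ 0.6, 35.7]), 0.3, 60, np.float64(65.8)] [350. 177.]
z66 [array([485.8, 225.7]), array([ 0.5, 45.8]), 0.2, 90, np.float64(66.6)] [408. 178.]
z66 [array([486.1, 165.5]), array([ 0.6, 43.4]), 0.6, 83, np.float64(66.6)] [470. 178.]
z90 [array([480.9, 207.2]), array([ 38.1, 186.4]), 0.0, 4362, np.float64(89.2)] [436. 189.]
z90 [array([478.5, 337.6]), array([19.2, 13.6]), 89.8, 360, np.float64(89.4)] [285. 190.]
collar [array([527.3, 315. ]), array([4.9, 9.1]), 0.2, 60, np.float64(87.6)] [311. 132.]
collar [array([513.3, 259.1]), array([29.3, 27. ]), 38.9, 553, np.float64(91.5)] [379. 150.]
collar [array([513.7, 203.2]), array([28.3, 29.4]), 48.3, 593, np.float64(90.7)] [445. 151.]
collar [array([513.3, 148. ]), array([27.6, 28.5]), 42.5, 576, np.float64(89.9)] [510. 151.]
```

```bash
python3 -c "
from h import *
go([.4655,.3156,.114],-89.9)"
```

```text
t 5.45 pos [0.4668 0.3143 0.1945] jaw -89.63 rp [-90.02  -0.12] F [-0.4 -0.3 -2. ] w 0.0158 q6 1.96
 -> shift [ 0.0011  0.0805 -0.0013] turn [0.02 0.27 0.12] dist 0.08
```

```bash
python3 -m jog '[[[0.001,0.02,-0.001],[0,0.2,0.1],1],[[0.001,0.04,-0.001],[0,0.2,0.1],1],[[0.001,0.05,-0.001],[0,0.2,0.1],1],[[0.001,0.05,-0.001],[0,0.2,0.1],1],[[0.001,0.05,-0.001],[0,0.2,0.1],1]]';  python3 -c "
from h import *
go([.4655,.3156,.114],-89.9)"; python3 inhand.py w5; python3 -c "
from h import *
crop(load('w5.npz'),220,0,420,220,3,'w5c')"
```

```text
time_s: 5.95
eef_pos: [0.4661, 0.315, 0.145]
ee_rot: [-1.571, 0.0, -3.139]
wrist_force: [-0.9, 1.1, -1.3]
grip_width: 0.0157
t 5.95 pos [0.4661 0.315  0.145 ] jaw -89.85 rp [-90.03   0.  ] F [-0.9  1.1 -1.3] w 0.0157 q6 1.96
 -> shift [ 0.0006  0.031  -0.0006] turn [ 0.03  0.05 -0.  ] dist 0.031
tine block tool x,y,z lo/hi [[-80.0, -1.0, -22.4], [-56.9, 0.4, 1.5], [-50.5, 22.2, 52.5]] 2626
handle y(tool) by x: [(-45, 0.4, 0.5), (-35, 0.4, 0.5), (-25, 0.3, 0.5), (-15, 0.3, 0.5), (-9, 1.0, 0.5)]
```

View pics/w5c.png

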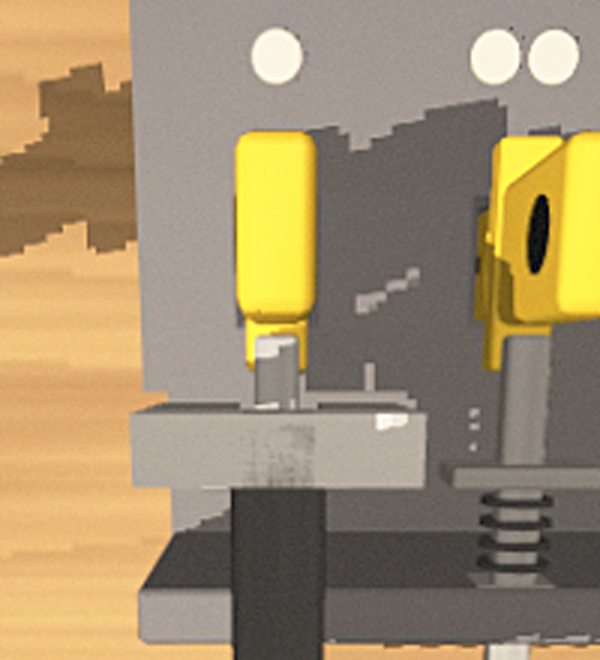

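The bar at crop x≈276 sits under the middle of the tine block (x≈279), so the fork is aligned. I'll lower it.

```bash
python3 -m jog '[[[0.0005,0.01,-0.0005],[0,0,0],1],[[0.0005,0.02,-0.0005],[0,0,0],1],[[0.0005,0.03,-0.0005],[0,0,0],1],[[0.0005,0.031,-0.0005],[0,0,0],1],[[0.0005,0.031,-0.0005],[0,0,0],1]]';  python3 -c "
from h import *
go([.4655,.3156,.114],-89.9)"; python3 inhand.py w6; python3 -c "
from h import *
snap('side','side6');c=snap('scene','scene6')
crop(load('w6.npz'),220,0,420,220,3,'w6c');crop(c,380,180,480,300,5,'s6c')"
```

```text
time_s: 6.5
eef_pos: [0.4655, 0.3156, 0.1136]
ee_rot: [-1.571, -0.0, -3.139]
wrist_force: [-0.4, -0.6, -1.2]
grip_width: 0.0156
t 6.5 pos [0.4655 0.3156 0.1136] jaw -89.84 rp [-9.001e+01 -3.000e-02] F [-0.4 -0.6 -1.2] w 0.0156 q6 1.97
 -> shift [-0.     -0.0004  0.    ] turn [0.01 0.06 0.03] dist 0.0
tine block tool x,y,z lo/hi [[-79.1, -1.0, -29.6], [-55.9, 0.9, -0.8], [-7.9, 27.6, 56.1]] 2917
handle y(tool) by x: [(-53, 0.4, -1.6), (-45, 0.5, 0.9), (-35, 0.5, 0.4), (-25, 0.5, 0.4), (-15, 0.7, 0.4), (-9, 9.0, -2.0)]
```

View pics/w6c.png

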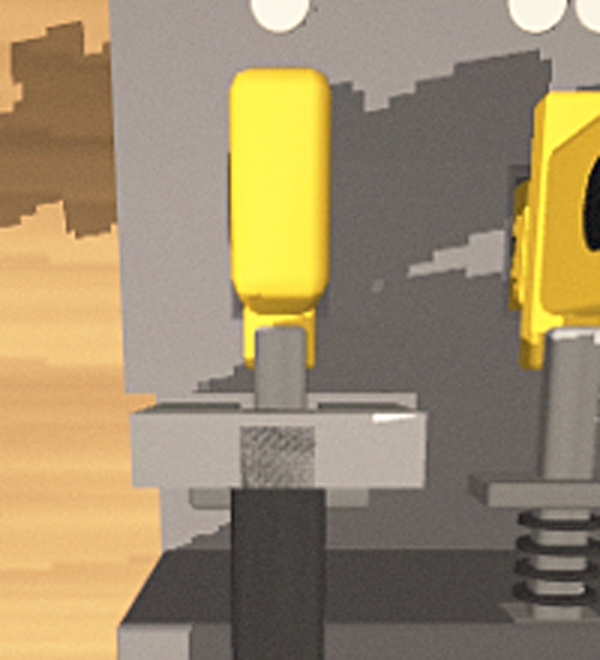

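View pics/s6c.png

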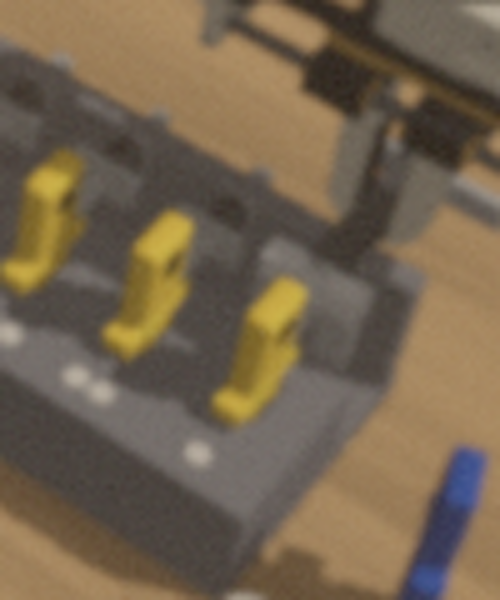

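Both tines are astride bar 1, between the collar and the flange. I'll push back.

```bash
python3 -m jog '[[[0.004,0,0],[0,0,0],1],[[0.008,0,0],[0,0,0],1],[[0.012,0,0],[0,0,0],1],[[0.016,0,0],[0,0,0],1],[[0.019,0,0],[0,0,0],1],[[0.021,0,0],[0,0,0],1],[[0.021,0,0],[0,0,0],1],[[0.021,0,0],[0,0,0],1]]';  python3 -c "
from h import *
go([.4655,.3156,.114],-89.9)"; python3 inhand.py w7; python3 -c "
from h import *
snap('side','side7')
crop(load('w7.npz'),220,0,420,220,3,'w7c')"
```

```text
time_s: 7.45
eef_pos: [0.446, 0.3159, 0.1149]
ee_rot: [-1.572, 0.003, -3.139]
wrist_force: [4.6, -0.9, -4.3]
grip_width: 0.0157
t 7.45 pos [0.446  0.3159 0.1149] jaw -89.84 rp [-90.08   0.2 ] F [ 4.6 -0.9 -4.3] w 0.0157 q6 1.98
 -> shift [-0.0195  0.001   0.0004] turn [ 0.08  0.06 -0.2 ] dist 0.02
tine block tool x,y,z lo/hi [[-80.3, -1.2, -29.1], [-56.2, 0.3, -1.5], [-28.1, 28.4, 58.0]] 3146
handle y(tool) by x: [(-50, 0.2, 0.7), (-45, -0.0, 0.2), (-35, 0.2, 0.2), (-26, 0.0, 0.2), (-15, -0.1, 0.2), (-9, 1.8, -0.6)]
```

View pics/w7c.png

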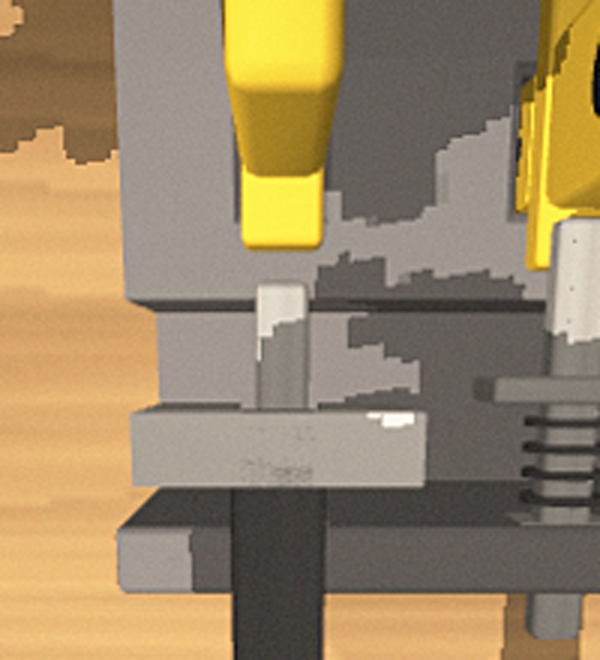

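Key 1 has popped up: its flange is now above and clear of the bar. I'll release the bar, lift the fork and move to bay 2.

```bash
python3 -m jog '[[[-0.007,0,0],[0,0,0],1],[[-0.014,0,0],[0,0,0],1],[[-0.0195,0.0005,0],[0,0,0],1],[[-0.0195,0.0005,0],[0,0,0],1],[[-0.0195,-0.015,0],[0,0,0],1],[[-0.0195,-0.035,0],[0,0,0],1],[[-0.0195,-0.04,0],[0,0,0],1],[[-0.0195,-0.04,0],[0,0,0],1]]';  python3 -c "
from h import *
go([.4656,.2596,.150],-89.9)
crop(snap('wrist','w8'),160,0,420,220,3,'w8c')"
```

```text
time_s: 8.35
eef_pos: [0.4655, 0.3162, 0.1557]
ee_rot: [-1.573, 0.005, -3.139]
wrist_force: [-0.6, 0.3, -1.9]
grip_width: 0.0155
t 8.35 pos [0.4655 0.3162 0.1557] jaw -89.83 rp [-90.12   0.27] F [-0.6  0.3 -1.9] w 0.0155 q6 1.97
 -> shift [0.0001 0.0055 0.0566] turn [ 0.12  0.07 -0.27] dist 0.057
```

View pics/w8c.png

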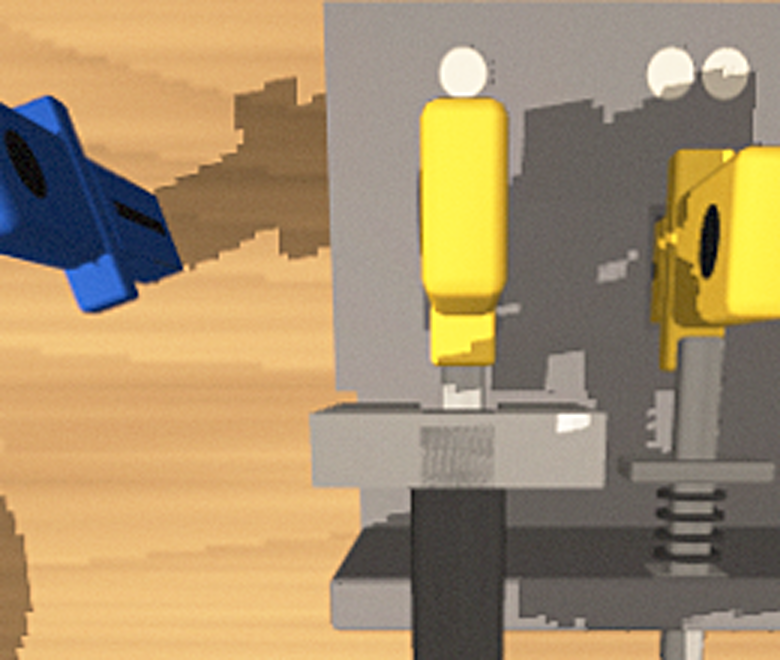

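Key 1 stays up with the bar back under its flange. On to bay 2.

```bash
python3 -m jog '[[[0,0.005,0.02],[0,0,-0.2],1],[[0,0.005,0.04],[0,0,-0.2],1],[[0,0.005,0.0566],[0.1,0,-0.2],1],[[0,0.005,0.0566],[0.1,0,-0.2],1],[[0,0.005,0.0566],[0.1,0,-0.2],1]]';  python3 -c "
from h import *
go([.4656,.2596,.114],-89.9)
crop(snap('wrist','w9'),220,0,420,220,3,'w9c')"
```

```text
time_s: 8.9
eef_pos: [0.4652, 0.2592, 0.1494]
ee_rot: [-1.571, -0.001, -3.14]
wrist_force: [-0.4, -0.8, -1.7]
grip_width: 0.0158
t 8.9 pos [0.4652 0.2592 0.1494] jaw -89.91 rp [-9.e+01 -5.e-02] F [-0.4 -0.8 -1.7] w 0.0158 q6 1.87
 -> shift [-0.0004  0.0354 -0.0004] turn [ 0.   -0.01  0.05] dist 0.035
```

View pics/w9c.png

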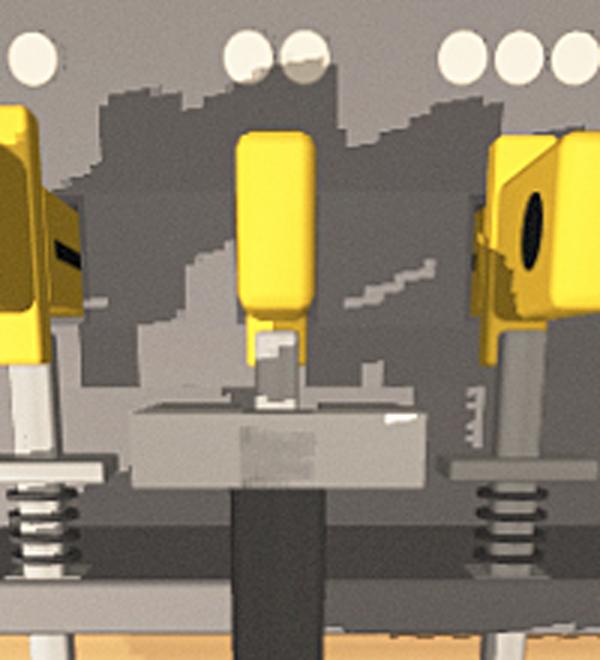

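The fork is aligned on bar 2. I'll go down and push.

```bash
python3 -m jog '[[[-0.0004,0.012,-0.0004],[0,0,0],1],[[-0.0004,0.024,-0.0004],[0,0,0],1],[[-0.0004,0.0354,-0.0004],[0,0,0],1],[[-0.0004,0.0354,-0.0004],[0,0,0],1],[[-0.0004,0.0354,-0.0004],[0,0,0],1]]';  python3 -c "
from h import *
go([.4446,.2596,.114],-89.9)
crop(snap('wrist','w10'),220,0,420,220,3,'w10c')"
```

```text
time_s: 9.45
eef_pos: [0.4653, 0.26, 0.1134]
ee_rot: [-1.571, -0.002, -3.139]
wrist_force: [0.5, 0.4, -1.6]
grip_width: 0.0156
t 9.45 pos [0.4653 0.26   0.1134] jaw -89.86 rp [-89.99  -0.11] F [ 0.5  0.4 -1.6] w 0.0156 q6 1.87
 -> shift [ 0.0207 -0.0006  0.0003] turn [-0.01  0.04  0.11] dist 0.021
```

View pics/w10c.png

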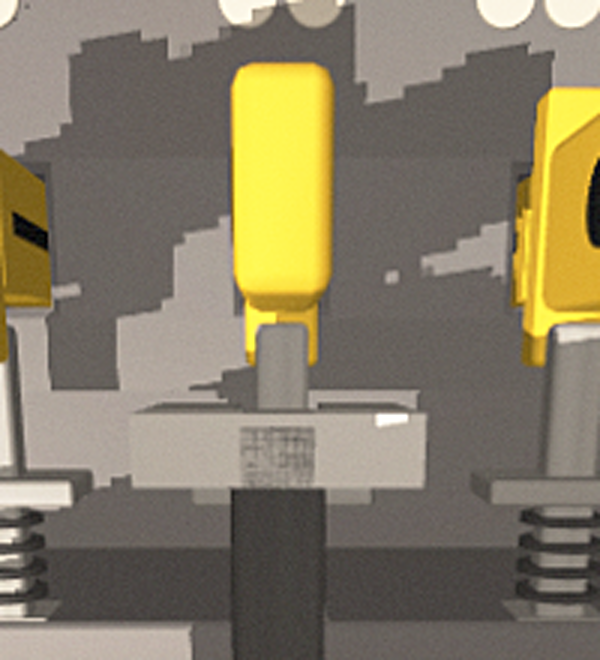

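The fork is astride bar 2. I'll push back about 21 mm.

```bash
python3 -m jog '[[[0.004,0,0],[0,0,0],1],[[0.008,0,0],[0,0,0],1],[[0.012,0,0],[0,0,0],1],[[0.016,0,0],[0,0,0],1],[[0.019,0,0],[0,0,0],1],[[0.021,0,0],[0,0,0],1],[[0.021,0,0],[0,0,0],1],[[0.021,0,0],[0,0,0],1]]';  python3 -c "
from h import *
go([.4655,.2596,.114],-89.9)
crop(snap('wrist','w11'),220,0,420,220,3,'w11c')"
```

```text
time_s: 10.3
eef_pos: [0.4456, 0.2601, 0.1144]
ee_rot: [-1.571, 0.002, -3.139]
wrist_force: [6.1, 0.7, -5.0]
grip_width: 0.016
t 10.3 pos [0.4456 0.2601 0.1144] jaw -89.86 rp [-90.03   0.1 ] F [ 6.1  0.7 -5. ] w 0.016 q6 1.88
 -> shift [-0.0199  0.0004  0.0006] turn [ 0.03  0.04 -0.1 ] dist 0.02
```

View pics/w11c.png

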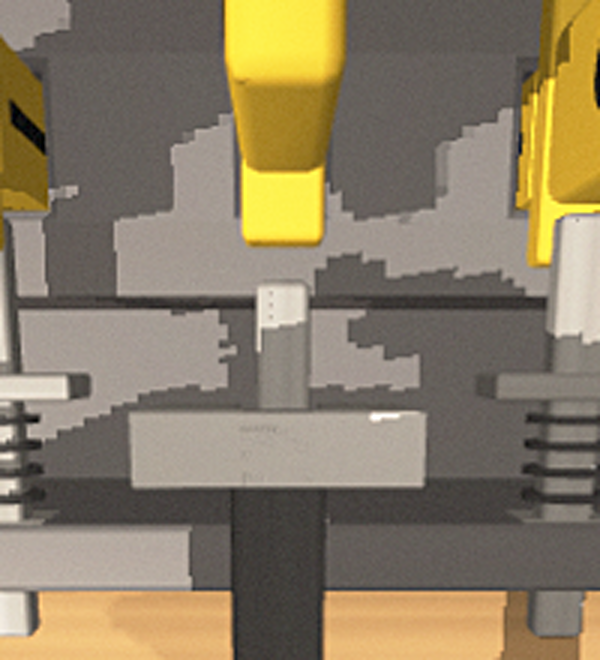

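Key 2 is up. I'll release bar 2 and go to bay 3.

```bash
python3 -m jog '[[[-0.007,0,0],[0,0,0],1],[[-0.014,0,0],[0,0,0],1],[[-0.0199,0.0005,0],[0,0,0],1],[[-0.0199,0.0005,0],[0,0,0],1],[[-0.0199,-0.015,0],[0,0,0],1],[[-0.0199,-0.03,0],[0,0,0],1],[[-0.0199,-0.036,0],[0,0,0],1],[[-0.0199,-0.036,0],[0,0,0],1]]';  python3 -c "
from h import *
go([.4657,.2034,.150],-89.9)"
```

```text
time_s: 11.15
eef_pos: [0.4657, 0.2603, 0.1511]
ee_rot: [-1.572, 0.003, -3.139]
wrist_force: [-0.2, 0.5, -1.1]
grip_width: 0.016
t 11.15 pos [0.4657 0.2603 0.1511] jaw -89.86 rp [-90.06   0.16] F [-0.2  0.5 -1.1] w 0.016 q6 1.87
 -> shift [0.0001 0.0011 0.0569] turn [ 0.06  0.04 -0.16] dist 0.057
```

```bash
python3 -m jog '[[[0,0.001,0.02],[0,0,-0.1],1],[[0,0.001,0.04],[0,0,-0.1],1],[[0,0.001,0.057],[0,0,-0.1],1],[[0,0.001,0.057],[0,0,-0.1],1],[[0,0.001,0.057],[0,0,-0.1],1]]';  python3 -c "
from h import *
go([.4657,.2034,.114],-89.9)
crop(snap('wrist','w12'),220,0,420,220,3,'w12c')"
```

```text
time_s: 11.65
eef_pos: [0.4654, 0.2033, 0.1495]
ee_rot: [-1.572, -0.0, -3.14]
wrist_force: [0.2, -0.1, -1.0]
grip_width: 0.0157
t 11.65 pos [0.4654 0.2033 0.1495] jaw -89.92 rp [-9.007e+01 -1.000e-02] F [ 0.2 -0.1 -1. ] w 0.0157 q6 1.76
 -> shift [-0.0003  0.0355 -0.    ] turn [ 0.07 -0.02  0.01] dist 0.036
```

View pics/w12c.png

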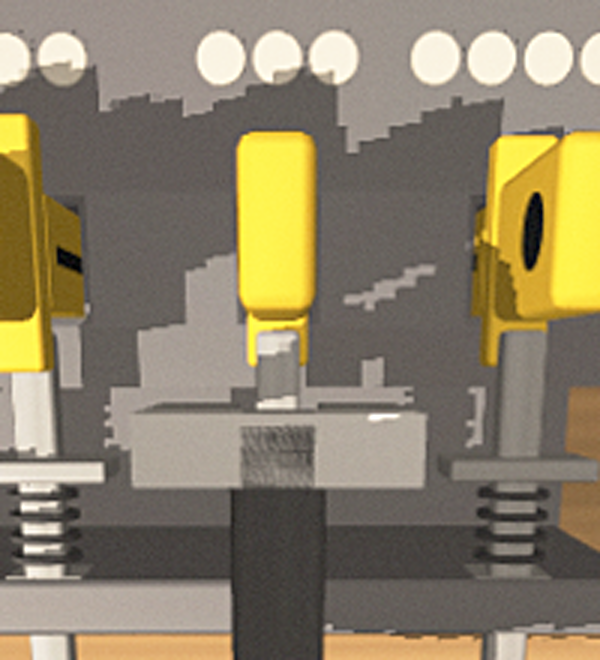

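The fork is aligned on bar 3. I'll go down, then push.

```bash
python3 -m jog '[[[-0.0003,0.012,0],[0,0,0],1],[[-0.0003,0.024,0],[0,0,0],1],[[-0.0003,0.0355,0],[0,0,0],1],[[-0.0003,0.0355,0],[0,0,0],1],[[-0.0003,0.0355,0],[0,0,0],1]]';  python3 -c "
from h import *
go([.4447,.2034,.114],-89.9)
crop(snap('wrist','w13'),220,0,420,220,2,'w13c')"
```

```text
time_s: 12.2
eef_pos: [0.4654, 0.2038, 0.1134]
ee_rot: [-1.572, -0.001, -3.139]
wrist_force: [0.2, 0.1, -1.8]
grip_width: 0.0158
t 12.2 pos [0.4654 0.2038 0.1134] jaw -89.87 rp [-9.006e+01 -8.000e-02] F [ 0.2  0.1 -1.8] w 0.0158 q6 1.76
 -> shift [ 0.0207 -0.0006  0.0003] turn [0.06 0.03 0.08] dist 0.021
```

View pics/w13c.png

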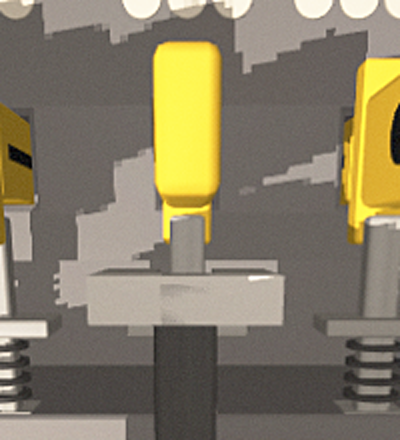

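The fork is astride bar 3, so I'll push.

```bash
python3 -m jog '[[[0.004,0,0],[0,0,0],1],[[0.008,0,0],[0,0,0],1],[[0.012,0,0],[0,0,0],1],[[0.016,0,0],[0,0,0],1],[[0.019,0,0],[0,0,0],1],[[0.021,0,0],[0,0,0],1],[[0.021,0,0],[0,0,0],1],[[0.021,0,0],[0,0,0],1]]';  python3 -c "
from h import *
go([.4655,.2034,.114],-89.9)
crop(snap('wrist','w14'),220,0,420,220,2,'w14c')"
```

```text
time_s: 13.05
eef_pos: [0.4459, 0.2038, 0.1144]
ee_rot: [-1.572, 0.003, -3.139]
wrist_force: [5.8, 0.0, -4.8]
grip_width: 0.016
t 13.05 pos [0.4459 0.2038 0.1144] jaw -89.87 rp [-90.08   0.14] F [ 5.8  0.  -4.8] w 0.016 q6 1.77
 -> shift [-0.0196  0.0004  0.0004] turn [ 0.08  0.03 -0.14] dist 0.02
```

View pics/w14c.png

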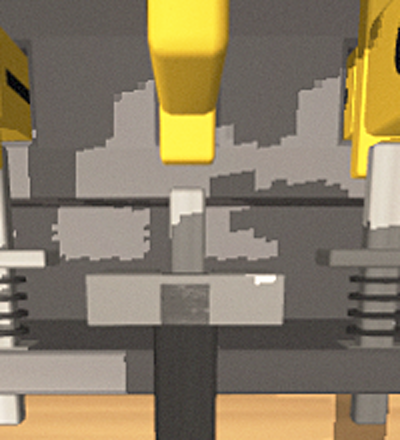

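Key 3 is up. I'll release bar 3 and go to bay 4.

```bash
python3 -m jog '[[[-0.007,0,0],[0,0,0],1],[[-0.014,0,0],[0,0,0],1],[[-0.0197,0.0005,0],[0,0,0],1],[[-0.0197,0.0005,0],[0,0,0],1],[[-0.0197,-0.015,0],[0,0,0],1],[[-0.0197,-0.03,0],[0,0,0],1],[[-0.0197,-0.036,0],[0,0,0],1],[[-0.0197,-0.036,0],[0,0,0],1]]';  python3 -c "
from h import *
go([.4658,.1473,.150],-89.9)"
```

```text
time_s: 13.9
eef_pos: [0.4657, 0.2039, 0.1511]
ee_rot: [-1.573, 0.004, -3.139]
wrist_force: [1.5, -0.0, -1.2]
grip_width: 0.0155
t 13.9 pos [0.4657 0.2039 0.1511] jaw -89.87 rp [-90.1   0.2] F [ 1.5 -0.  -1.2] w 0.0155 q6 1.76
 -> shift [0.     0.001  0.0566] turn [ 0.1   0.03 -0.2 ] dist 0.057
```

```bash
python3 -m jog '[[[0,0.001,0.02],[0,0,-0.1],1],[[0,0.001,0.04],[0,0,-0.1],1],[[0,0.001,0.0566],[0,0,-0.1],1],[[0,0.001,0.0566],[0,0,-0.1],1],[[0,0.001,0.0566],[0,0,-0.1],1]]';  python3 -c "
from h import *
go([.4658,.1473,.114],-89.9)
crop(snap('wrist','w15'),220,0,420,220,2,'w15c')"
```

```text
time_s: 14.4
eef_pos: [0.4654, 0.1474, 0.1494]
ee_rot: [-1.573, 0.001, -3.14]
wrist_force: [-0.1, 1.2, -2.1]
grip_width: 0.0159
t 14.4 pos [0.4654 0.1474 0.1494] jaw -89.93 rp [-9.012e+01  3.000e-02] F [-0.1  1.2 -2.1] w 0.0159 q6 1.64
 -> shift [-0.0004  0.0354  0.0001] turn [ 0.12 -0.03 -0.03] dist 0.035
```

View pics/w15c.png

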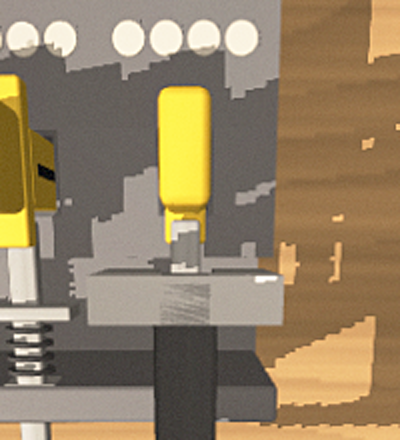

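The fork is aligned on bar 4, so I'll go down.

```bash
python3 -m jog '[[[-0.0003,0.012,0],[0,0,0],1],[[-0.0003,0.024,0],[0,0,0],1],[[-0.0003,0.0355,0],[0.1,0,0],1],[[-0.0003,0.0355,0],[0.1,0,0],1],[[-0.0003,0.0355,0],[0.1,0,0],1]]';  python3 -c "
from h import *
go([.4448,.1474,.114],-89.9)
crop(snap('wrist','w16'),220,0,420,220,2,'w16c')"
```

```text
time_s: 14.95
eef_pos: [0.4653, 0.1479, 0.1133]
ee_rot: [-1.571, -0.001, -3.139]
wrist_force: [0.1, -1.1, -1.4]
grip_width: 0.0156
t 14.95 pos [0.4653 0.1479 0.1133] jaw -89.87 rp [-9.001e+01 -4.000e-02] F [ 0.1 -1.1 -1.4] w 0.0156 q6 1.65
 -> shift [ 0.0205 -0.0007  0.0005] turn [0.01 0.03 0.04] dist 0.021
```

View pics/w16c.png

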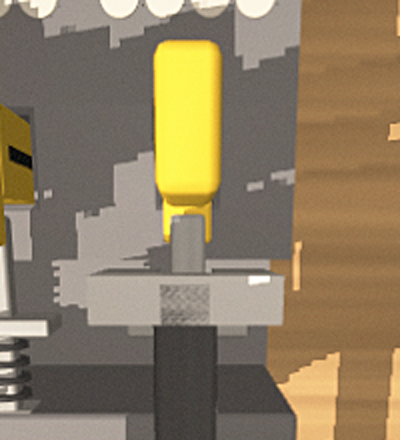

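The fork is astride bar 4, so I'll push.

```bash
python3 -m jog '[[[0.004,0,0],[0,0,0],1],[[0.008,0,0],[0,0,0],1],[[0.012,0,0],[0,0,0],1],[[0.016,0,0],[0,0,0],1],[[0.019,0,0],[0,0,0],1],[[0.021,0,0],[0,0,0],1],[[0.021,0,0],[0,0,0],1],[[0.021,0,0],[0,0,0],1]]';  python3 -c "
from h import *
go([.4655,.1474,.114],-89.9)
crop(snap('wrist','w17'),220,0,420,220,2,'w17c')"
```

```text
time_s: 15.8
eef_pos: [0.4459, 0.1478, 0.1143]
ee_rot: [-1.571, 0.003, -3.14]
wrist_force: [6.4, -0.4, -4.1]
grip_width: 0.0159
t 15.8 pos [0.4459 0.1478 0.1143] jaw -89.88 rp [-90.03   0.19] F [ 6.4 -0.4 -4.1] w 0.0159 q6 1.65
 -> shift [-0.0196  0.0004  0.0005] turn [ 0.03  0.02 -0.19] dist 0.02
```

View pics/w17c.png

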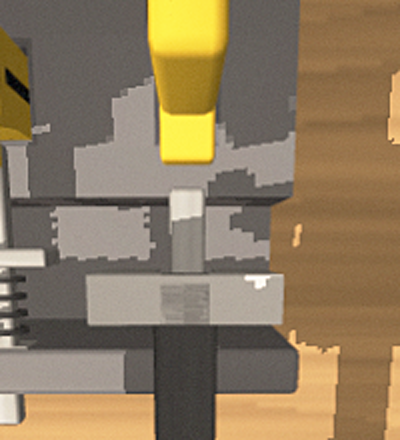

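Key 4 is up. I'll release the bar and lift well clear.

```bash
python3 -m jog '[[[-0.007,0,0],[0,0,0],1],[[-0.014,0,0],[0,0,0],1],[[-0.0197,0.0005,0],[0,0,0],1],[[-0.0197,0.0005,0],[0,0,0],1],[[-0.0197,-0.015,0],[0,0,0],1],[[-0.0197,-0.045,0],[0,0,0],1],[[-0.0197,-0.085,0],[0,0,0],1],[[-0.0197,-0.085,0],[0,0,0],1]]';  python3 -c "
from h import *
go([.4658,-.02,.20],-60)
for n in('scene','side','wrist'): snap(n,n+'18')
from meas import *
for n in('scene18','side18'):
    c=load(n+'.npz');P=cloud(c); m=cv2.inRange(cv2.cvtColor(c['pixels'],cv2.COLOR_BGR2HSV),(20,150,80),(35,255,255))>0
    z=P[m&(P[...,2]>.14)]; print(n,len(z),np.round(np.sort(z[:,1])[::12],3), np.nanmax(P[m][:,2]))
    m=(c['pixels'].max(2)<70)&seg(P,(.58,.75,-.15,.05),-.002,.008); print('mat',rect(P,m))
crop(load('scene18.npz'),330,160,470,300,4,'s18c')
"
```

```text
time_s: 16.65
eef_pos: [0.4678, 0.1482, 0.2041]
ee_rot: [-1.572, 0.011, -3.139]
wrist_force: [0.7, -0.1, -0.3]
grip_width: 0.0157
t 16.65 pos [0.4678 0.1482 0.2041] jaw -89.87 rp [-90.07   0.66] F [ 0.7 -0.1 -0.3] w 0.0157 q6 1.65
 -> shift [0.0024 0.0038 0.1682] turn [ -0.1  -29.87  -0.66] dist 0.168
scene18 377 [0.14  0.144 0.146 0.148 0.151 0.152 0.153 0.154 0.199 0.201 0.203 0.204
 0.207 0.208 0.209 0.253 0.254 0.256 0.258 0.261 0.262 0.264 0.265 0.266
 0.31  0.312 0.313 0.315 0.317 0.319 0.32  0.321] 0.15494648808014289
mat [array([668.3, -45.7]), array([135. ,  85.7]), 89.8, 1330, np.float64(2.2)]
side18 382 [0.14  0.146 0.148 0.151 0.153 0.154 0.155 0.156 0.187 0.2   0.203 0.205
 0.207 0.209 0.211 0.212 0.213 0.257 0.26  0.262 0.265 0.265 0.267 0.268
 0.311 0.314 0.317 0.319 0.32  0.322 0.323 0.324] 0.29149251214638006
mat [array([666.8, -43.7]), array([ 89.1, 141.9]), 0.7, 1052, np.float64(3.3)]
```

View pics/s18c.png

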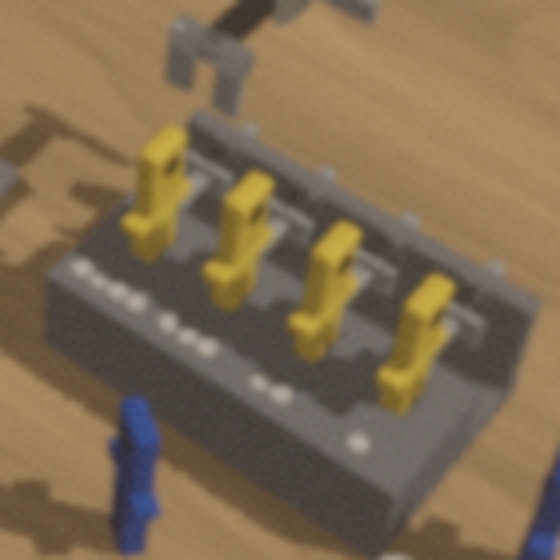

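View pics/wrist18.png

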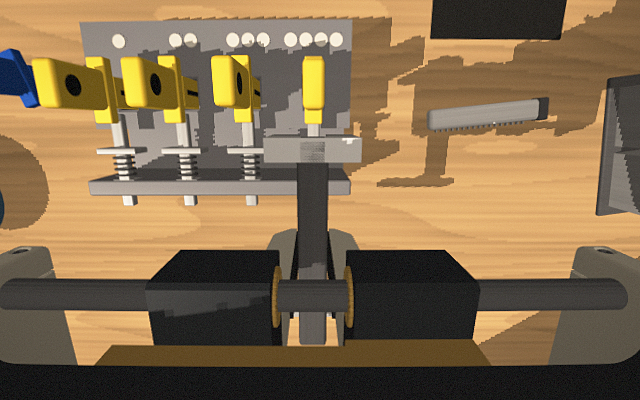

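All four keys stand popped up, with their tops at about 153 mm. Now I'll carry the fork to the mat, whose centre is near (0.667, -0.045).

```bash
python3 -m jog '[[[0.002,-0.005,0.04],[0,-2,-0.6],1],[[0.002,-0.01,0.08],[0,-9,-0.6],1],[[0.002,-0.01,0.12],[0,-17,-0.6],1],[[0.002,-0.01,0.15],[0,-25,-0.6],1],[[0.002,-0.01,0.17],[0,-30,-0.6],1]]';  python3 -c "
from meas import *
go([.6675,-.047,.20],0)
c=load('side18.npz');P=cloud(c)
for nm,b in(('timer',(.68,.9,-.1,.12)),('box',(.6,.85,-.3,-.1))):
    m=seg(P,b,.03,.08); print(nm,rect(P,m), P[m][:,:2].min(0),P[m][:,:2].max(0))
"
```

```text
time_s: 17.3
eef_pos: [0.4612, -0.0239, 0.2065]
ee_rot: [-1.576, -0.012, -2.612]
wrist_force: [0.6, 0.0, -1.4]
grip_width: 0.0156
t 17.3 pos [ 0.4612 -0.0239  0.2065] jaw -59.67 rp [-90.28  -0.66] F [ 0.6  0.  -1.4] w 0.0156 q6 0.75
 -> shift [-0.1665  0.004   0.1241] turn [  0.6  -59.67   0.45] dist 0.208
timer [array([764.6,  91. ]), array([58.6, 59.9]), 88.9, 350, np.float64(59.3)] [0.73448402 0.06139555] [0.7949594  0.11999228]
box [array([ 785.1, -204.3]), array([ 85.5, 184. ]), 43.6, 664, np.float64(50.0)] [ 0.70851358 -0.29913259] [ 0.84938324 -0.1253916 ]
```

```bash
python3 -m jog '[[[-0.024,0.001,0.018],[0.2,-8,0.1],1],[[-0.048,0.001,0.036],[0.3,-16,0.2],1],[[-0.072,0.001,0.054],[0.4,-24,0.3],1],[[-0.096,0.001,0.072],[0.5,-32,0.4],1],[[-0.12,0.001,0.09],[0.6,-40,0.4],1],[[-0.144,0.001,0.108],[0.6,-48,0.4],1],[[-0.1665,0.001,0.124],[0.6,-56,0.4],1],[[-0.1665,0.001,0.124],[0.6,-59.7,0.4],1]]';  python3 -c "
from meas import *
go([.6675,-.047,.12],0)"
```

```text
time_s: 18.1
eef_pos: [0.6689, -0.0472, 0.1991]
ee_rot: [-1.575, 0.0, -1.566]
wrist_force: [0.4, -0.4, -1.2]
grip_width: 0.0158
t 18.1 pos [ 0.6689 -0.0472  0.1991] jaw 0.29 rp [-9.024e+01  2.000e-02] F [ 0.4 -0.4 -1.2] w 0.0158 q6 -0.24
 -> shift [-0.0001  0.0791 -0.0011] turn [ 0.24  0.29 -0.02] dist 0.079
```

```bash
python3 -m jog '[[[0,0.03,-0.001],[0.2,0.3,0],1],[[0,0.06,-0.001],[0.2,0.3,0],1],[[0,0.09,-0.001],[0.2,0.3,0],1],[[0,0.12,-0.001],[0.2,0.3,0],1],[[0,0.135,-0.001],[0.2,0.3,0],1],[[0,0.135,-0.001],[0.2,0.3,0],1]]';  python3 -c "
from meas import *
go([.6675,-.047,.048],0)
c=snap('wrist','w19')"; python3 inhand.py w19
```

```text
time_s: 18.7
eef_pos: [0.6644, -0.0465, 0.0598]
ee_rot: [-1.58, 0.002, -1.571]
wrist_force: [-0.7, -0.1, -1.0]
grip_width: 0.0157
t 18.7 pos [ 0.6644 -0.0465  0.0598] jaw -0.02 rp [-90.5    0.13] F [-0.7 -0.1 -1. ] w 0.0157 q6 -0.24
 -> shift [0.0006 0.0117 0.0032] turn [ 0.5  -0.02 -0.13] dist 0.012
tine block tool x,y,z lo/hi [[-62.4, 0.5, -24.1], [-55.8, 1.9, -1.4], [-9.0, 13.8, 21.6]] 2893
handle y(tool) by x: [(-45, 1.8, -0.9), (-35, 1.7, -1.4), (-25, 1.8, -1.4), (-15, 1.8, -1.4), (-9, 5.7, 0.7)]
```

View pics/w19.png

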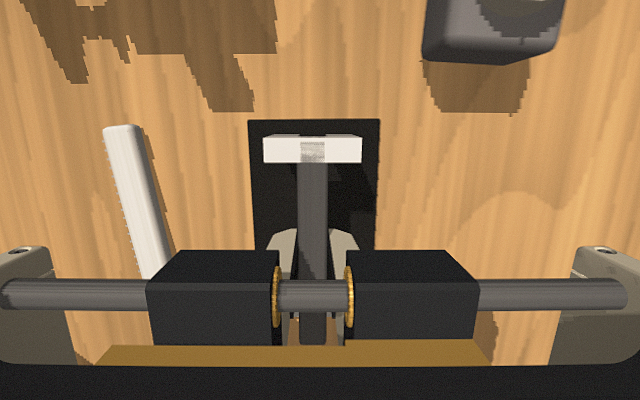

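The fork hangs over the mat (mat edges at u≈250 and 380). I'll lower the last centimetre.

```bash
python3 -m jog '[[[0.0006,0.006,0.003],[0.5,0,-0.1],1],[[0.0006,0.011,0.003],[0.5,0,-0.1],1],[[0.0006,0.012,0.003],[0.5,0,-0.1],1],[[0.0006,0.012,0.003],[0.5,0,-0.1],1]]';  python3 -c "
from meas import *
go([.6675,-.047,.048],0)"
```

```text
time_s: 19.2
eef_pos: [0.6704, -0.0477, 0.0522]
ee_rot: [-1.563, -0.001, -1.571]
wrist_force: [0.4, 0.3, -1.5]
grip_width: 0.0157
t 19.2 pos [ 0.6704 -0.0477  0.0522] jaw -0.01 rp [-8.957e+01 -8.000e-02] F [ 0.4  0.3 -1.5] w 0.0157 q6 -0.24
 -> shift [-0.0007  0.0042 -0.0029] turn [-0.43 -0.01  0.08] dist 0.005
```

```bash
python3 -m jog '[[[-0.0005,0,-0.0025],[-0.4,0,0],1],[[-0.0005,0.002,-0.0028],[-0.4,0,0],1],[[-0.0005,0.004,-0.0028],[-0.4,0,0],1],[[-0.0005,0.004,-0.0028],[-0.4,0,0],1],[[-0.0005,0.004,-0.0028],[-0.4,0,0],1]]';  python3 -c "
from meas import *
go([.6675,-.047,.047],0)
c=snap('wrist','w20'); P=cloud(c); m=(c['pixels'].max(2)<45)&seg(P,(.58,.76,-.15,.06),0,.006); print(rect(P,m),P[m][:,:2].min(0),P[m][:,:2].max(0))"
```

```text
time_s: 19.7
eef_pos: [0.6675, -0.0472, 0.048]
ee_rot: [-1.57, -0.001, -1.571]
wrist_force: [-0.1, 0.3, -1.9]
grip_width: 0.0159
t 19.7 pos [ 0.6675 -0.0472  0.048 ] jaw -0.01 rp [-8.998e+01 -7.000e-02] F [-0.1  0.3 -1.9] w 0.0159 q6 -0.24
 -> shift [-0.0002  0.001  -0.    ] turn [-0.02 -0.01  0.07] dist 0.001
[array([666.5, -31.6]), array([ 89.3, 111.3]), 0.3, 10683, np.float64(2.5)] [ 0.62161467 -0.087155  ] [0.71112651 0.02423673]
```

```bash
python3 -m jog '[[[0,0.001,0],[0,0,0],1],[[0,0.0015,0],[0,0,0],1],[[0,0.0015,0],[0,0,0],1]]'; python3 -m jog '[[[0,0,0],[0,0,0],0.75],[[0,0,0],[0,0,0],0.6],[[0,0,0],[0,0,0],0.6],[[0,0,0],[0,0,0],0.6],[[0,0,0],[0,0,0],0.6]]'
```

```text
time_s: 20.05
eef_pos: [0.6676, -0.0472, 0.0466]
ee_rot: [-1.57, -0.001, -1.571]
wrist_force: [0.1, -0.5, -1.6]
grip_width: 0.016
time_s: 20.55
eef_pos: [0.6677, -0.0472, 0.0467]
ee_rot: [-1.57, -0.001, -1.571]
wrist_force: [0.3, 0.1, -0.1]
grip_width: 0.0374
```

```bash
python3 -m jog '[[[0,-0.02,0],[0,0,0],0.6],[[0,-0.05,0],[0,0,0],0.6],[[0,-0.09,0],[0,0,0],0.6],[[0,-0.13,0],[0,0,0],0.6],[[0,-0.17,0],[0,0,0],0.6],[[0,-0.2,0],[0,0,0],0.6]]'; python3 -c "
from meas import *
go([.56,.3155,.28],-90)
c=snap('wrist','w21')
P=cloud(c); m=seg(P,(.58,.76,-.15,.06),.036,.05); print(rect(P,m))
m=(c['pixels'].max(2)<45)&seg(P,(.58,.76,-.15,.06),0,.006); print(rect(P,m))"
```

```text
time_s: 21.15
eef_pos: [0.668, -0.047, 0.2499]
ee_rot: [-1.567, -0.002, -1.571]
wrist_force: [0.6, 0.4, -0.1]
grip_width: 0.0371
t 21.15 pos [ 0.668  -0.047   0.2499] jaw -0.01 rp [-89.78  -0.12] F [ 0.6  0.4 -0.1] w 0.0371 q6 -0.24
 -> shift [-0.3625 -0.0312 -0.108 ] turn [-2.600e-01  8.999e+01 -8.000e-02] dist 0.379
[array([701.9, -39.5]), array([198.4, 115.6]), 89.9, 1716, np.float64(46.4)]
[array([666.4, -46. ]), array([ 89. , 139.4]), 0.5, 4658, np.float64(2.5)]
```

View pics/w21.png

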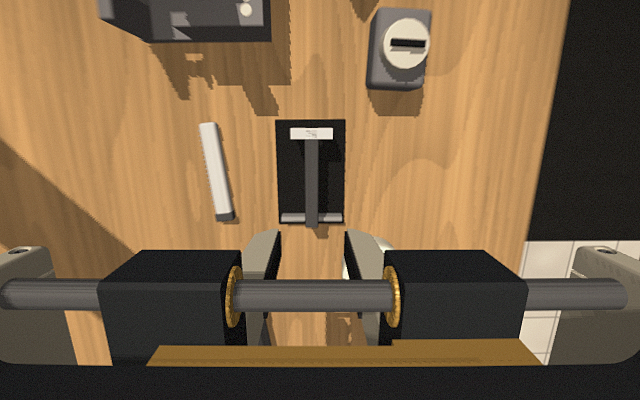

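The fork stands upright, centred on the mat: tine block at (311,133), foot at (311,218). Next is key 1.

```bash
python3 -m jog '[[[-0.035,-0.01,-0.01],[0,8,0],0.6],[[-0.075,-0.02,-0.02],[0,16,0],0.6],[[-0.115,-0.03,-0.03],[0,24,0],0.6],[[-0.155,-0.03,-0.04],[0,32,0],0.6],[[-0.195,-0.03,-0.052],[0,40,0],0.6],[[-0.235,-0.03,-0.065],[0,48,0],0.6],[[-0.275,-0.03,-0.08],[0,56,0],0.6],[[-0.315,-0.03,-0.092],[0,64,0],0.6]]'; python3 -c "
from h import *
go([.5597,.3153,.25],-89.9)"
```

```text
time_s: 22.0
eef_pos: [0.5766, 0.2692, 0.283]
ee_rot: [-1.562, 0.009, -2.694]
wrist_force: [0.5, 0.5, 0.2]
grip_width: 0.0372
t 22.0 pos [0.5766 0.2692 0.283 ] jaw -64.33 rp [-89.52   0.49] F [0.5 0.5 0.2] w 0.0372 q6 1.39
 -> shift [-0.0045  0.0327 -0.0491] turn [-0.37 25.56 -0.59] dist 0.059
```

```bash
python3 -m jog '[[[-0.003,0.01,-0.03],[0,8,0],0.6],[[-0.0045,0.02,-0.049],[-0.3,16,-0.3],0.6],[[-0.0045,0.03,-0.049],[-0.3,24,-0.6],0.6],[[-0.0045,0.033,-0.049],[-0.3,25.5,-0.6],0.6],[[-0.0045,0.033,-0.049],[-0.3,25.5,-0.6],0.6]]'; cat > keytop.py <<'E'
from meas import *
import sys
def tops(c,box=(.4,.65,.08,.38),z0=.14,z1=.165):
    P=cloud(c); m=(cv2.inRange(cv2.cvtColor(c['pixels'],cv2.COLOR_BGR2HSV),(20,110,60),(36,255,255))>0)&seg(P,box,z0,z1)
    k,l,s,ce=cv2.connectedComponentsWithStats(m.astype(np.uint8))
    for i in range(1,k):
        if s[i,4]>30: print("top",rect(P,l==i),np.round(ce[i]))
E
python3 -c "
from keytop import *
go([.5597,.3153,.2],-89.9)
for n in('scene','side','wrist'):
    print(n);tops(snap(n,n+'22'))"
```

```text
time_s: 22.5
eef_pos: [0.5596, 0.3149, 0.249]
ee_rot: [-1.569, -0.001, -3.136]
wrist_force: [0.6, -0.7, -0.3]
grip_width: 0.0371
t 22.5 pos [0.5596 0.3149 0.249 ] jaw -89.7 rp [-8.99e+01 -6.00e-02] F [ 0.6 -0.7 -0.3] w 0.0371 q6 1.91
 -> shift [-0.0002  0.049  -0.0005] turn [-0.1   0.2   0.06] dist 0.049
scene
top [array([562.3, 147.6]), array([30.8, 13.7]), 1.3, 93, np.float64(150.1)] [371. 197.]
top [array([561.8, 203.5]), array([30.1, 13.2]), 2.6, 93, np.float64(150.7)] [392. 209.]
top [array([560.8, 259.1]), array([14.3, 33.6]), 87.5, 102, np.float64(151.1)] [414. 222.]
top [array([560.8, 314.9]), array([14.5, 33.9]), 89.9, 106, np.float64(151.1)] [436. 235.]
side
top [array([557.3, 149.3]), array([14.8, 22.5]), 87.3, 66, np.float64(151.7)] [330. 216.]
top [array([560.4, 206.2]), array([30. , 14.6]), 1.0, 93, np.float64(151.7)] [320. 234.]
top [array([559.5, 261.6]), array([27.6, 13.6]), 1.9, 75, np.float64(151.5)] [313. 253.]
top [array([559.5, 317.6]), array([27.7, 15.4]), 1.6, 87, np.float64(151.4)] [304. 274.]
wrist
top [array([559.9, 315.4]), array([29.8, 14.1]), 0.1, 565, np.float64(152.2)] [311. 204.]
top [array([560.1, 259.4]), array([14.3, 30. ]), 89.0, 616, np.float64(152.0)] [375. 204.]
top [array([560. , 204.2]), array([30.2, 14. ]), 0.3, 693, np.float64(151.8)] [439. 204.]
top [array([560.7, 148.2]), array([29.6, 14.9]), 0.9, 752, np.float64(151.6)] [502. 204.]
```

View pics/wrist22.png

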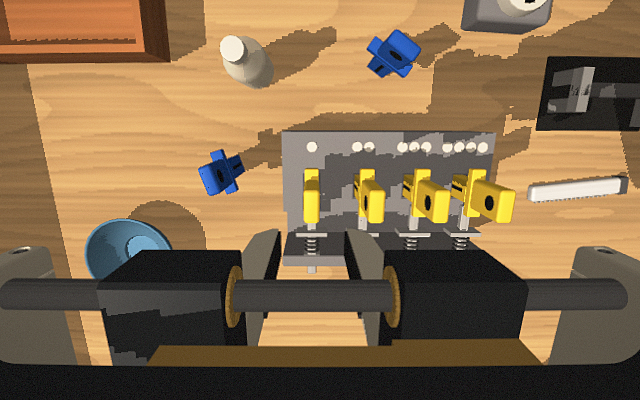

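The wrist view puts key 1's top at (311,204), which is world (559.9, 315.4, 152) mm, with essentially no lean. I'll descend and grip.

```bash
python3 -m jog '[[[-0.0002,0.03,-0.0005],[-0.1,0.1,0],0.6],[[-0.0002,0.06,-0.0005],[-0.1,0.1,0],0.6],[[-0.0002,0.09,-0.0005],[-0.1,0.1,0],0.6],[[-0.0002,0.115,-0.0005],[-0.1,0.1,0],0.6],[[-0.0002,0.123,-0.0005],[-0.1,0.1,0],0.6],[[-0.0002,0.123,-0.0005],[-0.1,0.1,0],0.6]]'; python3 -c "
from h import *
go([.5599,.3154,.126],-89.9)"
```

```text
time_s: 23.25
eef_pos: [0.5604, 0.3146, 0.1266]
ee_rot: [-1.571, -0.001, -3.139]
wrist_force: [0.1, 0.2, 0.9]
grip_width: 0.0372
t 23.25 pos [0.5604 0.3146 0.1266] jaw -89.85 rp [-9.002e+01 -3.000e-02] F [0.1 0.2 0.9] w 0.0372 q6 1.91
 -> shift [ 0.0005  0.0006 -0.0008] turn [0.02 0.05 0.03] dist 0.001
```

```bash
python3 -m jog '[[[0,0,-0.0008],[0,0,0],0.7],[[0,0,-0.0008],[0,0,0],1],[[0,0,-0.0008],[0,0,0],1],[[0,0,-0.0008],[0,0,0],1],[[0,0,-0.0008],[0,0,0],1],[[0,0,-0.0008],[0,0,0],1],[[0,0,-0.0008],[0,0,0],1]]'; python3 -c "
from h import *
go([.5599,.3154,.126],-89.9)"
```

```text
time_s: 23.95
eef_pos: [0.5609, 0.3155, 0.127]
ee_rot: [-1.572, 0.001, -3.139]
wrist_force: [1.6, -0.4, 1.6]
grip_width: 0.0135
t 23.95 pos [0.5609 0.3155 0.127 ] jaw -89.86 rp [-9.004e+01  4.000e-02] F [ 1.6 -0.4  1.6] w 0.0135 q6 1.91
 -> shift [0.001  0.001  0.0001] turn [ 0.04  0.04 -0.04] dist 0.001
```

```bash
python3 -m jog '[[[0,-0.01,0],[0,0,0],1],[[0,-0.025,0],[0,0,0],1],[[0,-0.05,0],[0,0,0],1],[[0,-0.08,0],[0,0,0],1],[[0,-0.115,0],[0,0,0],1],[[0,-0.15,0],[0,0,0],1],[[0,-0.17,0],[0,0,0],1],[[0,-0.17,0],[0,0,0],1]]'; python3 -c "
from h import *
snap('scene','scene23')
go([.45,-.1,.297],-82)"
```

```text
time_s: 24.75
eef_pos: [0.5617, 0.3159, 0.3013]
ee_rot: [-1.574, 0.007, -3.139]
wrist_force: [-0.1, -0.2, -0.7]
grip_width: 0.0142
t 24.8 pos [0.5609 0.3156 0.2985] jaw -89.85 rp [-90.09   0.17] F [ 0.4  0.7 -0.9] w 0.0142 q6 1.91
 -> shift [0.1121 0.0005 0.4153] turn [ 0.08 -7.85 -0.18] dist 0.43
```

View pics/scene23.png

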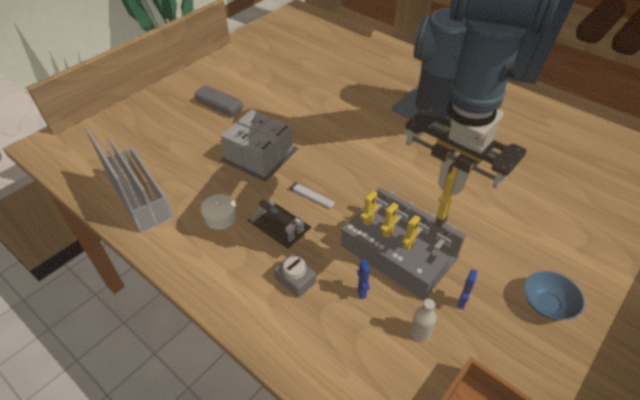

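Key 1 is held clear above the bank, and the scene view shows the fork on the mat at (280,224). I'll move toward the rack.

```bash
python3 -m jog '[[[0.01,0,0.03],[0,0,0],1],[[0.025,0,0.075],[0,-1,0],1],[[0.037,0,0.12],[0,-2,0],1],[[0.05,0,0.165],[0,-3,0],1],[[0.062,0,0.21],[0,-4,0],1],[[0.075,0,0.255],[0,-5,0],1],[[0.087,0,0.3],[0,-6,0],1],[[0.1,0,0.345],[0,-7,0],1]]'; python3 -m jog '[[[0.004,0,0.04],[0,0,0],1],[[0.012,0,0.085],[0,0,0],1],[[0.024,0,0.13],[0,0,0],1],[[0.036,0,0.175],[0,0,0],1],[[0.04,0,0.22],[0,0,0],1],[[0.04,0,0.24],[0,0,0],1],[[0.04,0,0.24],[0,0,0],1],[[0.04,0,0.24],[0,0,0],1]]'; python3 -c "
from h import *
snap('wrist','w24')
go([.42,-.27,.297],-82)"
```

```text
time_s: 25.6
eef_pos: [0.4599, -0.0308, 0.2956]
ee_rot: [-1.574, -0.0, -3.016]
wrist_force: [0.3, 0.2, -0.8]
grip_width: 0.0138
time_s: 26.4
eef_pos: [0.4499, -0.2727, 0.2935]
ee_rot: [-1.577, -0.002, -3.016]
wrist_force: [0.5, 0.1, -1.9]
grip_width: 0.0138
t 26.45 pos [ 0.4501 -0.2722  0.294 ] jaw -82.74 rp [-9.032e+01 -9.000e-02] F [-0.   0.  -0.5] w 0.0136 q6 0.69
 -> shift [ 0.0295 -0.003  -0.006 ] turn [ 0.32 -0.74  0.09] dist 0.03
```

View pics/w24.png

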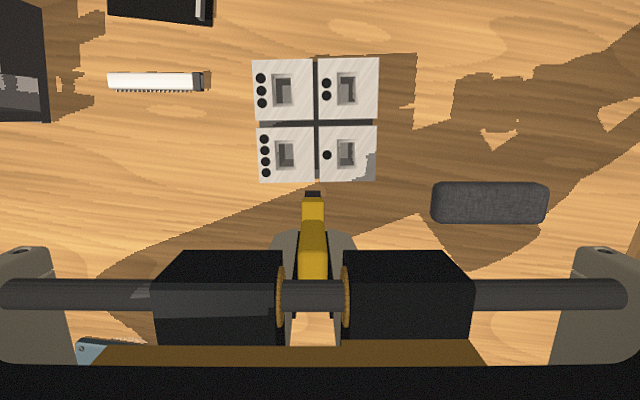

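The wrist view shows the rack clearly: pocket 3 at (283,89), 2 at (346,87), 4 at (285,154) and 1 at (346,153). I'll measure the tops and mouths.

```bash
cat > rack.py <<'E'
from meas import *
def rack(c,th=70):
    P=cloud(c); out={}
    m=seg(P,(.4,.65,-.4,-.15),.08,.094)
    print("all",rect(P,m))
    k,l,s,ce=cv2.connectedComponentsWithStats(cv2.erode(m.astype(np.uint8),np.ones((2,2))),connectivity=4)
    zt=np.median(P[m][:,2])
    for i in range(1,k):
        if s[i,4]<500: continue
        # block: filled hull of component; hole = interior not in m
        q=(l==i).astype(np.uint8); cn,_=cv2.findContours(q,cv2.RETR_EXTERNAL,cv2.CHAIN_APPROX_NONE)
        cc=max(cn,key=cv2.contourArea); r=cv2.minAreaRect((plane(c,cc[:,0],zt)[:,:2]*1000).astype(np.float32))
        f=np.zeros_like(q); cv2.drawContours(f,[cv2.convexHull(cc)],-1,1,-1)
        low=(f>0)&(P[...,2]<zt-.012)
        low=cv2.erode(low.astype(np.uint8),np.ones((2,2)))
        print("block",np.round(r[0],1),np.round(r[1],1),round(r[2],1))
        kk,ll,ss,cce=cv2.connectedComponentsWithStats(low)
        for j in range(1,kk):
            if ss[j,4]>40:
                v,u=np.nonzero(ll==j); r2=cv2.minAreaRect((plane(c,np.c_[u,v],zt-.004)[:,:2]*1000).astype(np.float32)); print("   mouth",np.round(r2[0],1),np.round(r2[1],1),round(r2[2],1),np.round(cce[j]))
    print("zt",zt)
E
python3 -c "
from rack import *
rack(load('w24.npz'))"
```

```text
all [array([ 517.1, -267.6]), array([136. , 138.7]), 8.5, 12147, np.float64(89.5)]
block [ 557.4 -298.8] [62.5 65.1] 8.4
   mouth [ 556.7 -298.6] [23.6 13.5] 8.6 [348.  90.]
block [ 547.  -227.4] [62.4 65.2] 8.3
   mouth [ 546.7 -228.1] [23.5 14.7] 6.2 [284.  92.]
block [ 486.4 -309.1] [63.1 65.1] 8.4
   mouth [ 486.7 -308.3] [24.8 14.2] 8.6 [347. 153.]
block [ 476.  -237.8] [63.2 64.9] 8.3
   mouth [ 476.6 -238.3] [24.9 14.3] 6.3 [287. 154.]
zt 0.08946119661414553
```

```bash
cat > kih.py <<'E'
from meas import *
def kih(c,s):
    R=Ro.from_euler('xyz',s["ee_rot"]).as_matrix(); T=(cloud(c)-s["eef_pos"])@R
    y=(cv2.inRange(cv2.cvtColor(c['pixels'],cv2.COLOR_BGR2HSV),(18,110,40),(36,255,255))>0)&(abs(T[...,2])<.03)&(T[...,0]>-.06)&(T[...,0]<.06)
    for a,b in((-.05,-.02),(-.02,.0),(0,.02),(.02,.035),(.035,.05),(.05,.09),(.09,.13)):
        q=T[y&(T[...,1]>a)&(T[...,1]<b)]
        if len(q)>15: print("tool y",a,b,len(q),"x",np.round(np.percentile(q[:,0],[2,98])*1000,1),"z",np.round(np.percentile(q[:,2],[2,98])*1000,1),"ymin",np.round(q[:,1].min()*1000,1),np.round(q[:,1].max()*1000,1))
    return T
E
python3 -c "
from kih import *
from cell import state
kih(load('w24.npz'),state())
go([.4865,-.3088,.297],-81.6)"
```

```text
tool y -0.05 -0.02 931 x [-13.2   0.4] z [-5.8  7.7] ymin -29.3 -20.1
tool y -0.02 0.0 445 x [-13.5  -7.6] z [-6.4  7.7] ymin -20.0 -0.0
tool y 0 0.02 302 x [-13.4  -7.6] z [-6.3  7.7] ymin 0.0 19.9
tool y 0.02 0.035 525 x [-23.1 -11.8] z [-5.8  7.4] ymin 20.1 35.0
tool y 0.05 0.09 16 x [-10.2  -9.7] z [-4.8  6.8] ymin 86.8 89.0
t 26.45 pos [ 0.4501 -0.2722  0.294 ] jaw -82.74 rp [-9.032e+01 -9.000e-02] F [-0.   0.  -0.5] w 0.0136 q6 0.69
 -> shift [-0.0315 -0.0033  0.0409] turn [ 0.32 -1.14  0.09] dist 0.052
```

```bash
python3 -c "
from kih import *
go([.4879,-.3081,.215],-81.6)"; python3 -m jog '[[[-0.015,0,0.02],[0.2,-0.5,0],1],[[-0.033,0.01,0.04],[0.3,-1.1,0.1],1],[[-0.033,0.03,0.04],[0.3,-1.1,0.1],1],[[-0.033,0.05,0.04],[0.3,-1.1,0.1],1],[[-0.033,0.07,0.04],[0.3,-1.1,0.1],1],[[-0.033,0.079,0.04],[0.3,-1.1,0.1],1],[[-0.033,0.079,0.04],[0.3,-1.1,0.1],1]]'; python3 -c "
from h import *
snap('wrist','w25');snap('side','side25')
crop(load('side25.npz'),330,60,450,180,5,'d25')
go([.4879,-.3081,.205],-81.6)"
```

```text
t 26.45 pos [ 0.4501 -0.2722  0.294 ] jaw -82.74 rp [-9.032e+01 -9.000e-02] F [-0.   0.  -0.5] w 0.0136 q6 0.69
 -> shift [-0.0331  0.0787  0.0408] turn [ 0.32 -1.14  0.09] dist 0.095
time_s: 27.15
eef_pos: [0.4874, -0.3052, 0.2136]
ee_rot: [-1.574, -0.002, -2.994]
wrist_force: [-0.2, 0.6, 0.1]
grip_width: 0.0142
t 27.25 pos [ 0.4882 -0.3067  0.2156] jaw -81.58 rp [-8.998e+01  5.000e-02] F [ 0.2  0.2 -0.1] w 0.0142 q6 0.67
 -> shift [0.0005 0.0106 0.0014] turn [-0.02  0.02 -0.05] dist 0.011
```

View pics/w25.png

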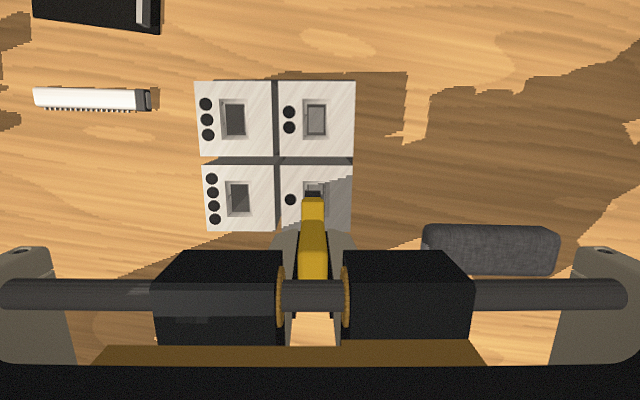

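View pics/d25.png

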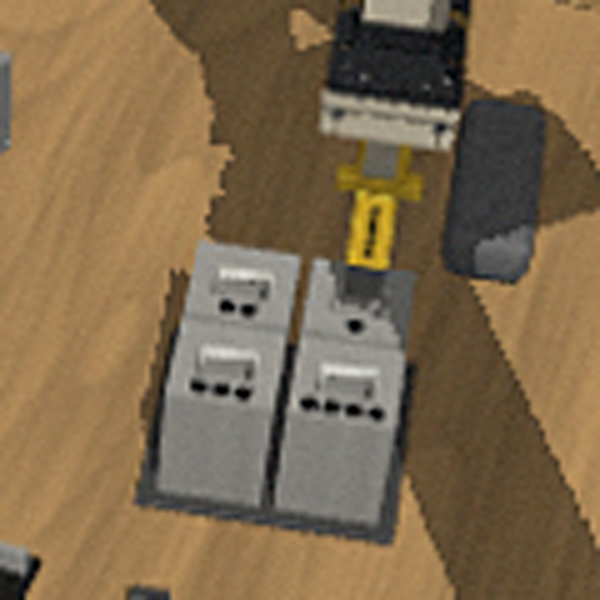

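The key hangs just above pocket 1, the pocket with one dot. I'll cross-check the rack from this nearer view.

```bash
python3 -c "
from rack import *
from kih import kih
from cell import state
rack(load('w25.npz')); kih(load('w25.npz'),state())"
```

```text
all [array([ 516.8, -267.3]), array([136.1, 139.2]), 8.2, 18240, np.float64(89.5)]
block [ 547.5 -227.6] [62.2 66.9] 8.4
   mouth [ 547.5 -228.2] [25.  13.9] 8.4 [237. 119.]
block [ 557.1 -298.7] [62.  65.3] 8.5
   mouth [ 557.8 -298.5] [25.  15.3] 8.5 [317. 120.]
block [ 476.7 -238.1] [63.  66.5] 8.4
   mouth [ 477.  -238.5] [23.5 14.1] 8.3 [241. 197.]
block [ 486.8 -309. ] [63.8 65.2] 8.5
   mouth [ 492.9 -307.9] [12.6 15.1] 8.5 [317. 189.]
zt 0.08948832404416085
tool y -0.05 -0.02 865 x [-12.6   0.7] z [-7.9  5.6] ymin -27.9 -20.0
tool y -0.02 0.0 485 x [-13.2  -6.9] z [-8.4  5.7] ymin -20.0 -0.0
tool y 0 0.02 308 x [-13.1  -7.1] z [-8.6  5.6] ymin 0.0 19.9
tool y 0.02 0.035 515 x [-22.7 -11.4] z [-8.1  5.2] ymin 20.0 34.0
tool y 0.035 0.05 18 x [-22.7 -22.1] z [-7.3  3.3] ymin 35.2 36.6
tool y 0.09 0.13 21 x [-9.3 29.8] z [-13.    2.8] ymin 90.0 126.9
```

```bash
python3 -m jog '[[[0.0005,0,0.002],[0,0,0],1],[[0.0005,0,0.002],[0,0,0],1],[[0.0005,0,0.002],[0,0,0],1],[[0.0005,0,0.002],[0,0,0],1]]'; python3 -c "
from rack import *
from kih import kih
from cell import state
c=snap('wrist','w26')
go([.4879,-.3081,.205],-81.6)
rack(c); kih(c,state())"
```

```text
time_s: 27.65
eef_pos: [0.488, -0.3089, 0.216]
ee_rot: [-1.57, 0.001, -2.995]
wrist_force: [-0.6, -0.2, -1.5]
grip_width: 0.0137
t 27.7 pos [ 0.488  -0.3089  0.2158] jaw -81.59 rp [-8.996e+01  7.000e-02] F [-0.1 -0.4 -0.7] w 0.0135 q6 0.67
 -> shift [-0.      0.0108 -0.0008] turn [-0.04  0.01 -0.07] dist 0.011
all [array([ 516.9, -267.4]), array([135.9, 138.7]), 8.2, 18079, np.float64(89.5)]
block [ 547.2 -227.6] [62.8 67. ] 8.3
   mouth [ 547.6 -228.2] [24.4 13.8] 8.4 [233. 120.]
block [ 557.2 -298.6] [61.8 65.2] 8.4
   mouth [ 557.9 -298.4] [24.5 15.2] 8.8 [312. 120.]
block [ 476.7 -238.2] [63.4 66.7] 8.4
   mouth [ 477.  -238.6] [23.7 13.8] 8.3 [237. 197.]
block [ 487.2 -308.9] [63.3 65.1] 8.4
   mouth [ 493.3 -307.8] [11.7 14.3] 8.4 [311. 188.]
zt 0.0894772854292138
tool y -0.05 -0.02 949 x [-13.4   0.2] z [-6.3  7.2] ymin -31.7 -20.0
tool y -0.02 0.0 439 x [-13.7  -7.6] z [-6.9  7.2] ymin -20.0 -0.0
tool y 0 0.02 297 x [-13.7  -7.9] z [-6.8  7.2] ymin 0.0 19.9
tool y 0.02 0.035 509 x [-23.4 -12.1] z [-6.4  6.9] ymin 20.0 34.8
tool y 0.05 0.09 16 x [-10.5  -9.9] z [-5.2  6.5] ymin 86.3 89.1
```

Key 1 is aligned over pocket 1 to within 0.5 mm. I'll insert it.

```bash
python3 -m jog '[[[-0.0003,0.015,-0.0004],[0,0,0],1],[[-0.0003,0.025,-0.0004],[0,0,0],1],[[-0.0003,0.035,-0.0004],[0,0,0],1],[[-0.0003,0.045,-0.0004],[0,0,0],1],[[-0.0003,0.055,-0.0004],[0,0,0],1],[[-0.0003,0.065,-0.0004],[0,0,0],1],[[-0.0003,0.065,-0.0004],[0,0,0],1]]'; python3 -c "
from h import *
go([.4879,-.3087,.125],-81.6)"
```

```text
time_s: 28.4
eef_pos: [0.4897, -0.308, 0.1505]
ee_rot: [-1.57, 0.005, -2.995]
wrist_force: [6.0, 1.2, 1.4]
grip_width: 0.0138
t 28.4 pos [ 0.4897 -0.308   0.1505] jaw -81.61 rp [-89.95   0.26] F [6.  1.2 1.4] w 0.0138 q6 0.67
 -> shift [0.002  0.0255 0.0004] turn [-0.05 -0.01 -0.26] dist 0.026
```

The key is in the mouth and rubbing slightly, with 6 N pushing it to +x. I'll follow that and go further down.

```bash
python3 -m jog '[[[-0.0015,0.003,0],[0,0,0],1],[[-0.0015,0.01,0],[0,0,-0.2],1],[[-0.0015,0.018,0],[0,0,-0.2],1],[[-0.0015,0.023,0],[0,0,-0.2],1],[[-0.0015,0.025,0],[0,0,-0.2],1],[[-0.0015,0.025,0],[0,0,-0.2],1]]'; python3 -c "
from h import *
go([.4879,-.3087,.123],-81.6)"
```

```text
time_s: 29.0
eef_pos: [0.4908, -0.3075, 0.1247]
ee_rot: [-1.571, -0.0, -2.995]
wrist_force: [-0.8, -0.6, -1.3]
grip_width: 0.0138
t 29.0 pos [ 0.4908 -0.3075  0.1247] jaw -81.61 rp [-9.002e+01 -1.000e-02] F [-0.8 -0.6 -1.3] w 0.0138 q6 0.67
 -> shift [0.0031 0.0017 0.0008] turn [ 0.02 -0.01  0.01] dist 0.004
```

```bash
python3 -m jog '[[[0,0.002,0],[0,0,0],1],[[0,0.004,0],[0,0,0],1],[[0,0.004,0],[0,0,0],1],[[0,0.004,0],[0,0,0],1]]'; python3 -c "
from kih import *
from rack import rack
from cell import state
c=snap('wrist','w27');kih(c,state()); 
crop(c,180,0,420,260,3,'w27c')"
```

```text
time_s: 29.4
eef_pos: [0.4908, -0.3075, 0.1207]
ee_rot: [-1.571, -0.0, -2.995]
wrist_force: [0.6, -0.3, -2.4]
grip_width: 0.0141
tool y -0.05 -0.02 1282 x [-13.8  14.5] z [-6.4  7.1] ymin -37.9 -20.0
tool y -0.02 0.0 404 x [-13.5  -7.7] z [-7.   7.2] ymin -19.9 -0.0
tool y 0 0.02 687 x [-22.1  -9. ] z [-6.1  7.2] ymin 0.0 19.9
tool y 0.02 0.035 34 x [-22.2 -17.8] z [-6.7  6.3] ymin 20.0 32.6
```

View pics/w27c.png

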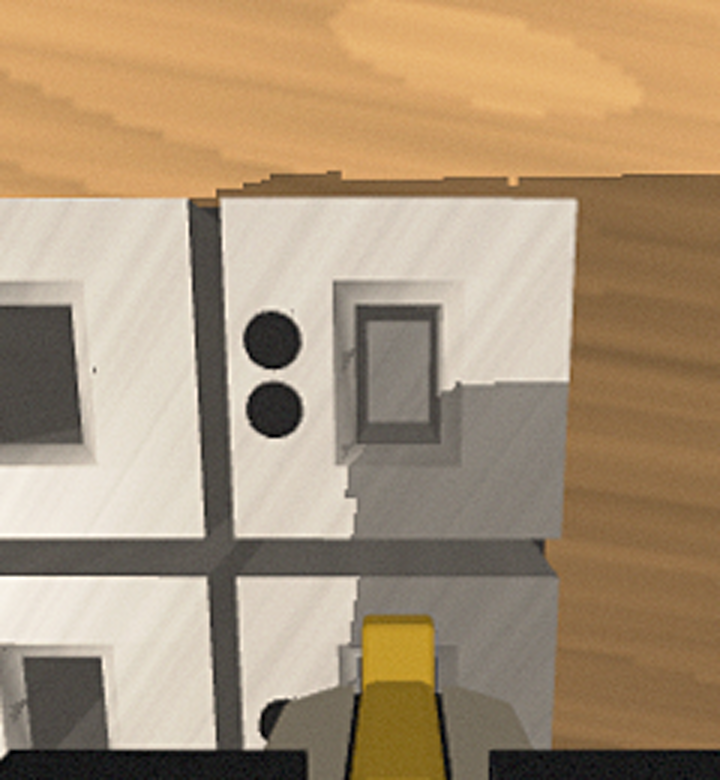

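```bash
python3 -c "
from kih import *
from cell import state
s=state()
for n in('w26','w27'):
    c=load(n+'.npz'); P=cloud(c); s=state(); R=Ro.from_euler('xyz',s['ee_rot']).as_matrix()
    pos=np.array([.488,-.3089,.2158]) if n=='w26' else s['eef_pos']
    T=(P-pos)@R
    y=(cv2.inRange(cv2.cvtColor(c['pixels'],cv2.COLOR_BGR2HSV),(18,110,40),(36,255,255))>0)&(abs(T[...,2])<.03)
    q=T[y&(T[...,0]<-.016)&(T[...,0]>-.026)&(T[...,1]>0)]; print(n,'flange top y',np.percentile(q[:,1],[5,30,50,70,95])*1000)
    q=T[y&(abs(T[...,0])<.011)&(T[...,1]<-.015)]; print('bow top y',np.percentile(q[:,1],[5,30,50,70])*1000)
    q=P[y&(T[...,0]<-.016)&(T[...,0]>-.026)&(T[...,1]>0)]; print('flange z',np.percentile(q[:,2],[50,95])*1000)
    m=seg(P,(.5,.6,-.34,-.25),.08,.095); print('pocket2 top z',np.median(P[m][:,2]))
"
```

```text
w26 flange top y [24.23417    24.9924622  25.40041821 26.0603249  32.43658249]
bow top y [-25.90979249 -25.01552757 -24.64888271 -24.17187487]
flange z [190.39343862 191.56328236]
pocket2 top z 0.08940797148984492
w27 flange top y [14.90129794 15.76673868 16.246603   16.87969385 22.07384808]
bow top y [-35.69758769 -34.8293045  -34.40955021 -33.92505786]
flange z [104.43800853 105.78348882]
pocket2 top z 0.08945791817286643
```

```bash
python3 -m jog '[[[0,0.001,0],[0,0,0],1],[[0,0.002,0],[0,0,0],1],[[0,0.003,0],[0,0,0],1],[[0,0.003,0],[0,0,0],1]]'; python3 - <<'E'
from kih import *
from cell import state
def chk(n):
    c=snap('wrist',n); P=cloud(c); s=state(); R=Ro.from_euler('xyz',s['ee_rot']).as_matrix(); T=(P-s['eef_pos'])@R
    y=(cv2.inRange(cv2.cvtColor(c['pixels'],cv2.COLOR_BGR2HSV),(18,110,40),(36,255,255))>0)&(abs(T[...,2])<.03)
    q=y&(abs(T[...,0])<.011)&(T[...,1]<-.015); print('bow top y',np.percentile(T[q][:,1],[30,50,70])*1000,'z',np.median(P[q][:,2]))
chk('w28')
E
```

```text
time_s: 29.85
eef_pos: [0.4908, -0.3075, 0.1178]
ee_rot: [-1.571, -0.0, -2.995]
wrist_force: [0.8, 0.4, 1.3]
grip_width: 0.0139
bow top y [-34.71894905 -34.33226449 -33.86511716] z 0.1521752992354452
```

Bow top now reads 152.2 mm, which is the expected home height. I'll release and look.

```bash
python3 -m jog '[[[0,0,0],[0,0,0],0.8],[[0,0,0],[0,0,0],0.6],[[0,0,0],[0,0,0],0.6],[[0,0,0],[0,0,0],0.6],[[0,0,0],[0,0,0],0.6]]';python3 -m jog '[[[0,-0.02,0],[0,0,0],0.6],[[0,-0.05,0],[0,0,0],0.6],[[0,-0.09,0],[0,0,0],0.6],[[0.03,-0.13,0],[0,0,0],0.6],[[0.05,-0.17,0],[0,0,0],0.6],[[0.05,-0.17,0],[0,0,0],0.6],[[0.05,-0.17,0],[0,0,0],0.6]]'; python3 - <<'E'
from keytop import *
from rack import rack
c=snap('wrist','w29'); tops(c,(.4,.65,-.4,-.15),.12,.17); rack(c)
P=cloud(c); y=(cv2.inRange(cv2.cvtColor(c['pixels'],cv2.COLOR_BGR2HSV),(18,110,40),(36,255,255))>0)
m=y&seg(P,(.4,.65,-.4,-.15),.085,.115); print('flange',rect(P,m),np.percentile(P[m][:,2],[5,50,95]))
crop(c,180,0,420,260,3,'w29c'); d=snap('side','side29'); crop(d,330,60,450,180,5,'d29')
go([.5599,.2594,.28],-89.9)
E
```

```text
time_s: 30.4
eef_pos: [0.4908, -0.3075, 0.1178]
ee_rot: [-1.571, -0.0, -2.995]
wrist_force: [0.2, 0.6, -0.2]
grip_width: 0.0363
time_s: 31.1
eef_pos: [0.4414, -0.3153, 0.2889]
ee_rot: [-1.569, 0.002, -2.996]
wrist_force: [0.1, -0.1, -1.0]
grip_width: 0.0372
top [array([ 485.6, -308. ]), array([29.5, 13.5]), 8.5, 460, np.float64(152.2)] [311. 148.]
all [array([ 517.2, -267.1]), array([135.2, 139.4]), 8.2, 12659, np.float64(89.5)]
block [ 546.8 -227.6] [63.2 66.3] 8.7
   mouth [ 546.1 -228.1] [23.7 14.1] 8.2 [247.  78.]
block [ 557.3 -298.7] [62.  65.1] 8.4
   mouth [ 556.9 -298.7] [22.6 15.4] 8.4 [312.  77.]
block [ 476.2 -238.2] [61.9 66.2] 8.3
   mouth [ 476.6 -238.5] [23.9 13.8] 8.3 [250. 142.]
block [ 486.6 -309.1] [61.8 65. ] 8.4
zt 0.08947945190367546
flange [array([ 484.8, -307.3]), array([49.7, 14.8]), 8.5, 182, np.float64(102.3)] [0.08727903 0.10233592 0.10363993]
t 31.2 pos [ 0.4412 -0.3143  0.2864] jaw -81.61 rp [-9.013e+01 -7.000e-02] F [-0.2  0.9 -0.3] w 0.0375 q6 0.6
 -> shift [-0.2012  0.0075 -0.5503] turn [0.13 8.29 0.08] dist 0.586
```

View pics/w29c.png

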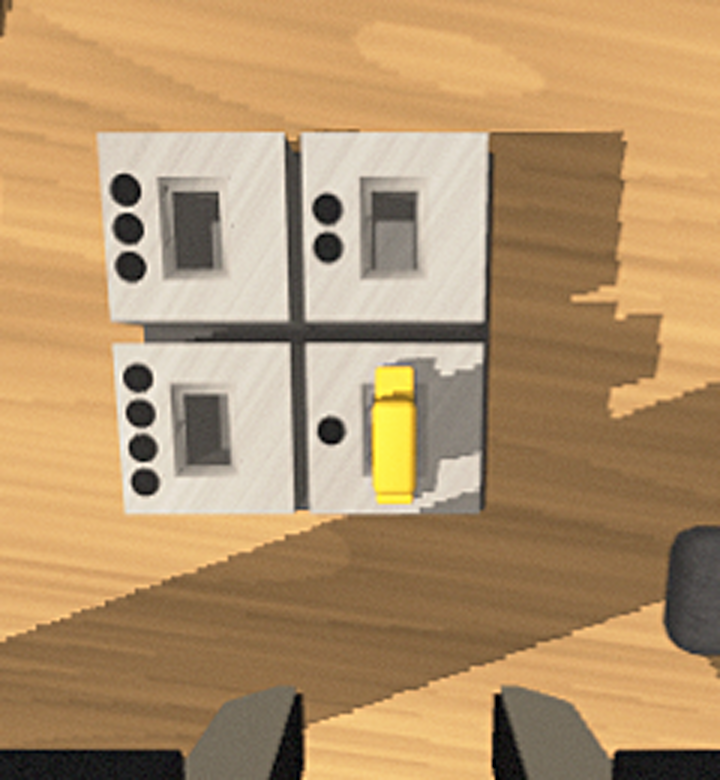

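View pics/d29.png

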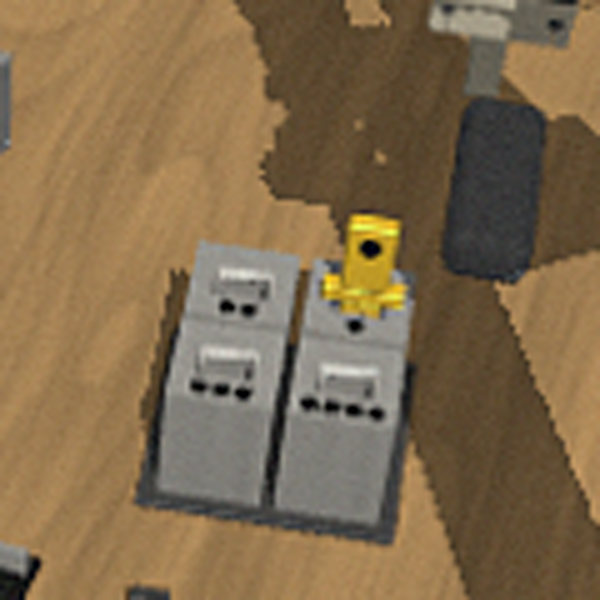

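Key 1 is home: its flange top is 12.8 mm above the pocket top (13 expected), and it is upright. Next is key 2.

```bash
python3 -m jog '[[[-0.015,0,-0.04],[0,1,0],0.6],[[-0.03,0,-0.085],[0,2,0],0.6],[[-0.047,0,-0.13],[0,3,0],0.6],[[-0.063,0,-0.175],[0,4,0],0.6],[[-0.08,0,-0.22],[0,5,0],0.6],[[-0.096,0,-0.265],[0,6,0],0.6],[[-0.112,0,-0.31],[0,7,0],0.6],[[-0.13,0,-0.355],[0,8,0],0.6]]'; python3 -c "
from h import *
go([.5601,.2594,.25],-89.9)"
```

```text
time_s: 32.0
eef_pos: [0.5174, 0.0584, 0.2851]
ee_rot: [-1.573, -0.005, -3.135]
wrist_force: [0.4, 0.8, -0.2]
grip_width: 0.0372
t 32.0 pos [0.5174 0.0584 0.2851] jaw -89.61 rp [-90.14  -0.29] F [ 0.4  0.8 -0.2] w 0.0372 q6 1.46
 -> shift [-0.0442  0.0354 -0.2006] turn [0.14 0.29 0.29] dist 0.208
```

```bash
python3 -m jog '[[[-0.01,0.005,-0.045],[0,0.3,0.1],0.6],[[-0.02,0.01,-0.09],[0,0.3,0.3],0.6],[[-0.03,0.02,-0.135],[0,0.3,0.3],0.6],[[-0.04,0.03,-0.175],[0,0.3,0.3],0.6],[[-0.0442,0.035,-0.2],[0.1,0.3,0.3],0.6],[[-0.0442,0.035,-0.2006],[0.1,0.3,0.3],0.6],[[-0.0442,0.035,-0.2006],[0.1,0.3,0.3],0.6]]'; python3 -c "
from keytop import *
go([.5601,.2594,.127],-89.9)
tops(snap('wrist','w30'))"
```

```text
time_s: 32.7
eef_pos: [0.5592, 0.26, 0.248]
ee_rot: [-1.57, -0.004, -3.138]
wrist_force: [-0.5, -0.1, 0.2]
grip_width: 0.0372
t 32.7 pos [0.5592 0.26   0.248 ] jaw -89.79 rp [-89.96  -0.22] F [-0.5 -0.1  0.2] w 0.0372 q6 1.82
 -> shift [-0.0014  0.121   0.0005] turn [-0.04  0.11  0.22] dist 0.121
top [array([560. , 258.9]), array([29.5, 13.9]), 0.1, 588, np.float64(152.1)] [313. 203.]
top [array([560.3, 203.4]), array([29.7, 14.4]), 1.9, 643, np.float64(152.0)] [378. 203.]
top [array([560.5, 148.1]), array([29.7, 14.2]), 0.1, 703, np.float64(151.8)] [442. 203.]
```

```bash
python3 -m jog '[[[-0.0008,0.03,0.001],[0,0.1,0.1],0.6],[[-0.0008,0.06,0.001],[0,0.1,0.2],0.6],[[-0.0008,0.09,0.001],[0,0.1,0.2],0.6],[[-0.0008,0.112,0.001],[0,0.1,0.2],0.6],[[-0.0008,0.121,0.001],[0,0.1,0.2],0.6],[[-0.0008,0.121,0.001],[0,0.1,0.2],0.6],[[-0.0008,0.121,0.001],[0,0.1,0.2],0.6]]'; python3 -c "
from h import *
go([.5600,.2589,.127],-89.9)"
```

```text
time_s: 33.45
eef_pos: [0.5608, 0.2577, 0.129]
ee_rot: [-1.571, 0.003, 3.141]
wrist_force: [-0.4, -0.1, -0.3]
grip_width: 0.0373
t 33.45 pos [0.5608 0.2577 0.129 ] jaw -90.02 rp [-90.     0.15] F [-0.4 -0.1 -0.3] w 0.0373 q6 1.82
 -> shift [ 0.0008  0.002  -0.0012] turn [-0.   -0.12 -0.15] dist 0.003
```

```bash
python3 -m jog '[[[0.0008,0.002,-0.0012],[0,-0.1,-0.1],0.6],[[0.0008,0.002,-0.0012],[0,-0.1,-0.1],0.8],[[0.0008,0.002,-0.0012],[0,-0.1,-0.1],1],[[0.0008,0.002,-0.0012],[0,-0.1,-0.1],1],[[0.0008,0.002,-0.0012],[0,-0.1,-0.1],1],[[0.0008,0.002,-0.0012],[0,-0.1,-0.1],1],[[0.0008,0.002,-0.0012],[0,-0.1,-0.1],1],[[0.0008,0.002,-0.0012],[0,-0.1,-0.1],1]]'; python3 -c "
from h import *
go([.5600,.2589,.127],-89.9)"
```

```text
time_s: 34.25
eef_pos: [0.5602, 0.2589, 0.1272]
ee_rot: [-1.571, 0.001, -3.14]
wrist_force: [-0.0, 0.6, 0.9]
grip_width: 0.0139
t 34.25 pos [0.5602 0.2589 0.1272] jaw -89.92 rp [-9.e+01  7.e-02] F [-0.   0.6  0.9] w 0.0139 q6 1.82
 -> shift [0.0002 0.0002 0.    ] turn [ 0.   -0.02 -0.07] dist 0.0
```

```bash
cat > bow.py <<'E'
from kih import *
from cell import state
def bow(n):
    c=snap('wrist',n); P=cloud(c); s=state(); R=Ro.from_euler('xyz',s['ee_rot']).as_matrix(); T=(P-s['eef_pos'])@R
    y=(cv2.inRange(cv2.cvtColor(c['pixels'],cv2.COLOR_BGR2HSV),(18,110,40),(36,255,255))>0)&(abs(T[...,2])<.03)&(T[...,0]>-.06)&(T[...,0]<.06)
    q=y&(abs(T[...,0])<.011)&(T[...,1]<-.01)
    if q.sum(): print('bow top tool y',round(np.median(T[q][:,1])*1000,1),'z',round(np.median(P[q][:,2])*1000,1))
    q=T[y&(T[...,1]>-.02)&(T[...,1]<.0)]
    if len(q)>20: print('key tool x',round(np.percentile(q[:,0],3)*1000+15,1),'tool z',round(float(np.percentile(q[:,2],3)+np.percentile(q[:,2],97))*500,1))
    return c
E
python3 -m jog '[[[0,-0.01,0],[0,0,0],1],[[0,-0.025,0],[0,0,0],1],[[0,-0.05,0],[0,0,0],1],[[0,-0.08,0],[0,0,0],1],[[0,-0.115,0],[0,0,0],1],[[0,-0.15,0],[0,0,0],1],[[0,-0.17,0],[0,0,0],1],[[0,-0.17,0],[0,0,0],1]]'; python3 -c "
from bow import *
bow('w31')
go([.46,-.16,.297],-81.6)"
```

```text
time_s: 35.05
eef_pos: [0.5613, 0.2593, 0.3015]
ee_rot: [-1.573, 0.008, -3.14]
wrist_force: [1.0, -0.6, -0.6]
grip_width: 0.0139
bow top tool y -27.7 z 326.5
key tool x -0.6 tool z -0.3
t 35.1 pos [0.5604 0.259  0.2988] jaw -89.92 rp [-90.05   0.24] F [-0.   1.  -1.2] w 0.014 q6 1.82
 -> shift [0.101  0.001  0.4189] turn [ 0.03 -8.32 -0.25] dist 0.431
```

```bash
python3 -c "
from h import *
go([.5568,-.2985,.297],-81.6)"; python3 -m jog '[[[0,0,0.04],[0,-1,0],1],[[0.01,0,0.085],[0,-2,0],1],[[0.02,0,0.13],[0,-3,0],1],[[0.025,0,0.175],[0,-4,0],1],[[0.025,0,0.22],[0,-5,0],1],[[0.025,0,0.265],[0,-6,0],1],[[0.022,0,0.31],[0,-7,0],1],[[0.018,0,0.355],[0,-8,0],1]]';  python3 -c "
from h import *
go([.5568,-.2985,.297],-81.6)"
```

```text
t 35.1 pos [0.5604 0.259  0.2988] jaw -89.92 rp [-90.05   0.24] F [-0.   1.  -1.2] w 0.014 q6 1.82
 -> shift [0.0044 0.0013 0.5575] turn [ 0.03 -8.32 -0.25] dist 0.558
time_s: 35.9
eef_pos: [0.5416, -0.0974, 0.2964]
ee_rot: [-1.573, 0.001, -3.0]
wrist_force: [0.3, 0.4, -0.0]
grip_width: 0.0139
t 35.9 pos [ 0.5416 -0.0974  0.2964] jaw -81.88 rp [-9.012e+01  7.000e-02] F [ 0.3  0.4 -0. ] w 0.0139 q6 1.05
 -> shift [ 0.0134 -0.0011  0.2013] turn [ 0.12 -0.28 -0.07] dist 0.202
```

```bash
python3 -m jog '[[[0.003,0,0.04],[0,-0.2,0],1],[[0.006,0,0.085],[0,-0.3,0],1],[[0.009,0,0.13],[0,-0.3,0],1],[[0.012,0,0.17],[0,-0.3,0],1],[[0.0134,0,0.195],[0,-0.3,0],1],[[0.0134,0,0.2013],[0,-0.3,0],1],[[0.0134,0,0.2013],[0,-0.3,0],1]]';  python3 -c "
from h import *
go([.5568,-.2985,.215],-81.6)"
```

```text
time_s: 36.6
eef_pos: [0.5561, -0.2988, 0.2937]
ee_rot: [-1.576, -0.001, -2.996]
wrist_force: [0.6, -0.5, -1.5]
grip_width: 0.0141
t 36.6 pos [ 0.5561 -0.2988  0.2937] jaw -81.67 rp [-9.029e+01 -7.000e-02] F [ 0.6 -0.5 -1.5] w 0.0141 q6 0.75
 -> shift [-0.0009  0.0787  0.0002] turn [ 0.29 -0.07  0.07] dist 0.079
```

```bash
python3 -m jog '[[[-0.0009,0.02,0],[0.3,0,0],1],[[-0.0009,0.045,0],[0.3,0,0],1],[[-0.0009,0.065,0],[0.3,0,0],1],[[-0.0009,0.078,0],[0.3,0,0],1],[[-0.0009,0.0787,0],[0.3,0,0],1],[[-0.0009,0.0787,0],[0.3,0,0],1],[[-0.0009,0.0787,0],[0.3,0,0],1]]';  python3 -c "
from bow import *
from rack import rack
c=bow('w32'); rack(c)
go([.5568,-.2985,.215],-81.6)
crop(c,180,0,420,260,3,'w32c')"
```

```text
time_s: 37.3
eef_pos: [0.5574, -0.2983, 0.2164]
ee_rot: [-1.569, 0.0, -2.996]
wrist_force: [-0.3, -0.0, -0.4]
grip_width: 0.0138
bow top tool y -25.0 z 241.4
key tool x 0.2 tool z -0.0
all [array([ 542.1, -263.7]), array([ 86.1, 138.6]), 8.3, 9113, np.float64(89.5)]
block [ 548.  -227.8] [63.3 66.7] 8.3
   mouth [ 548.3 -228.2] [23.6 13.7] 8.3 [238. 195.]
block [ 558.4 -298.5] [63.2 65.1] 8.4
   mouth [ 564.  -297.6] [12.7 15.2] 8.4 [311. 186.]
block [ 502.7 -234. ] [15.8 65.7] 8.4
zt 0.0895243633528588
t 37.35 pos [ 0.5574 -0.2984  0.2164] jaw -81.65 rp [-8.99e+01  2.00e-02] F [-0.1  0.   0.2] w 0.0139 q6 0.76
 -> shift [ 0.0006  0.0014 -0.    ] turn [-0.1  -0.05 -0.02] dist 0.002
```

View pics/w32c.png

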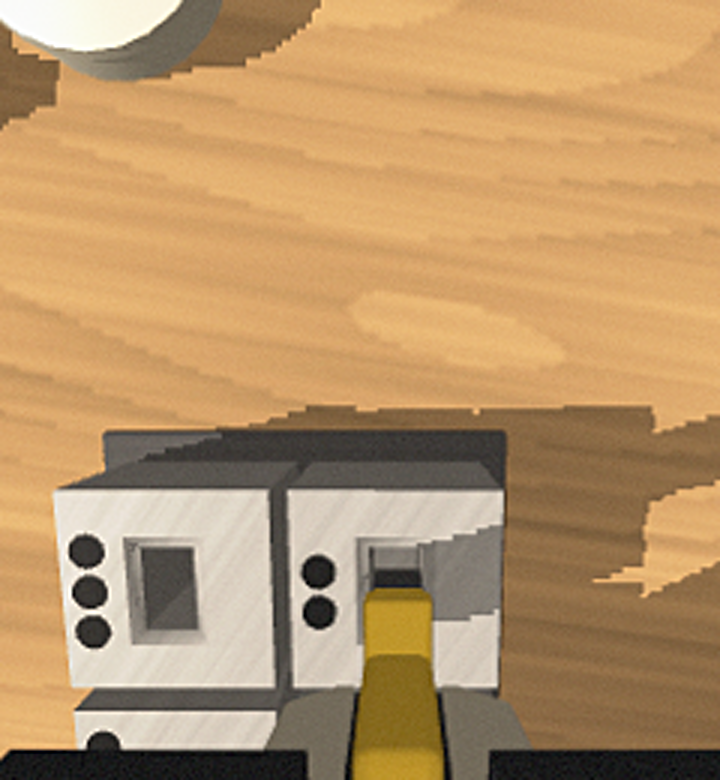

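Key 2 is over the two-dot pocket and needs about +1.5 mm in x. I'll go down slowly.

```bash
python3 -m jog '[[[-0.0016,0.003,0],[-0.1,0,0],1],[[-0.0016,0.008,0],[-0.1,0,0],1],[[-0.0016,0.014,0],[-0.1,0,0],1],[[-0.0016,0.02,0],[-0.1,0,0],1],[[-0.0016,0.026,0],[-0.1,0,0],1],[[-0.0016,0.03,0],[-0.1,0,0],1],[[-0.0016,0.03,0],[-0.1,0,0],1]]';  python3 -c "
from bow import *
c=bow('w33')
go([.559,-.2985,.15],-81.6)
crop(c,180,0,420,260,3,'w33c')"
```

```text
time_s: 38.05
eef_pos: [0.5586, -0.298, 0.1853]
ee_rot: [-1.572, -0.001, -2.996]
wrist_force: [0.0, 0.5, -0.6]
grip_width: 0.014
bow top tool y -24.4 z 210.3
key tool x 0.5 tool z -0.1
t 38.1 pos [ 0.5588 -0.2982  0.1859] jaw -81.66 rp [-9.003e+01 -1.000e-02] F [ 0.3  0.3 -0.9] w 0.0137 q6 0.76
 -> shift [-0.0001  0.0359  0.0004] turn [ 0.03 -0.06  0.01] dist 0.036
```

View pics/w33c.png

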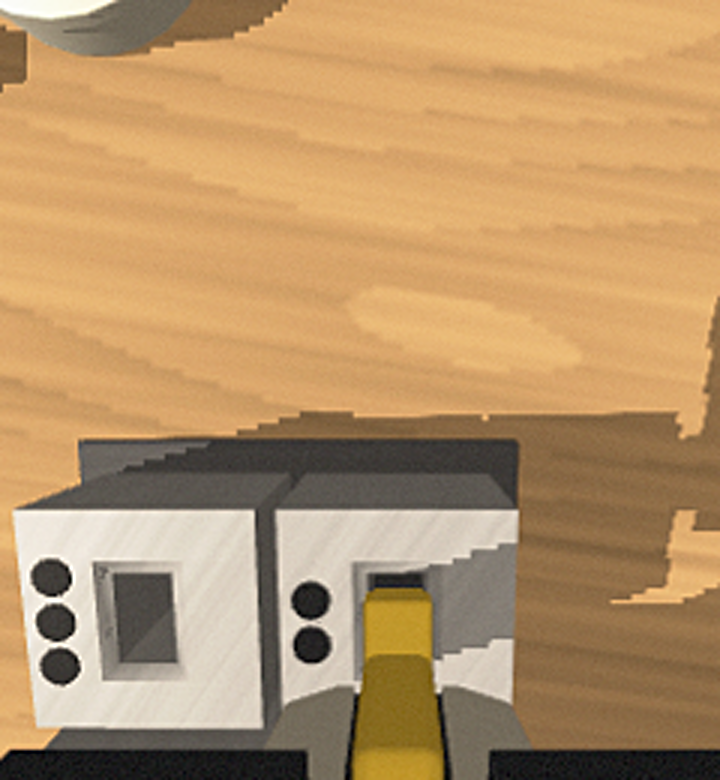

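The foot is in the mouth with no contact force. I'll continue.

```bash
python3 -m jog '[[[0,0.006,0],[0,0,0],1],[[0,0.012,0],[0,0,0],1],[[0,0.018,0],[0,0,0],1],[[0,0.024,0],[0,0,0],1],[[0,0.03,0],[0,0,0],1],[[0,0.035,0],[0,0,0],1],[[0,0.035,0],[0,0,0],1]]';  python3 -c "
from bow import *
c=bow('w34')
go([.559,-.2985,.126],-81.6)"
```

```text
time_s: 38.8
eef_pos: [0.5584, -0.2978, 0.1498]
ee_rot: [-1.573, -0.001, -2.996]
wrist_force: [-0.1, 0.6, -1.8]
grip_width: 0.0136
bow top tool y -24.4 z 174.8
key tool x 0.5 tool z -0.1
t 38.85 pos [ 0.5586 -0.298   0.1504] jaw -81.66 rp [-9.007e+01 -5.000e-02] F [-0.   0.1  0.2] w 0.0133 q6 0.76
 -> shift [-0.0003  0.0244  0.0006] turn [ 0.07 -0.06  0.05] dist 0.024
```

```bash
python3 -m jog '[[[0,0.006,0],[0,0,0],1],[[0,0.012,0],[0,0,0],1],[[0,0.018,0],[0,0,0],1],[[0,0.0215,0],[0,0,0],1],[[0,0.0235,0],[0,0,0],1],[[0,0.0235,0],[0,0,0],1]]';  python3 -c "
from bow import *
c=bow('w35')
go([.559,-.2985,.126],-81.6)"
```

```text
time_s: 39.45
eef_pos: [0.5583, -0.2978, 0.1267]
ee_rot: [-1.573, -0.001, -2.996]
wrist_force: [-0.5, 0.6, 1.0]
grip_width: 0.0138
bow top tool y -24.7 z 151.6
key tool x 0.3 tool z -0.0
t 39.5 pos [ 0.5584 -0.2978  0.1269] jaw -81.65 rp [-9.009e+01 -7.000e-02] F [-1.4  0.1  0.9] w 0.0142 q6 0.76
 -> shift [-0.0005  0.0009  0.0008] turn [ 0.09 -0.05  0.07] dist 0.001
```

```bash
python3 -m jog '[[[0,0,0],[0,0,0],0.8],[[0,0,0],[0,0,0],0.6],[[0,0,0],[0,0,0],0.6],[[0,0,0],[0,0,0],0.6],[[0,0,0],[0,0,0],0.6]]';python3 -m jog '[[[0,-0.02,0],[0,0,0],0.6],[[0,-0.05,0],[0,0,0],0.6],[[0,-0.09,0],[0,0,0],0.6],[[0.03,-0.13,0],[0,0,0],0.6],[[0.07,-0.16,0],[0,0,0],0.6],[[0.1,-0.16,0],[0,0,0],0.6],[[0.1,-0.16,0],[0,0,0],0.6]]'; cat > after.py <<'E'
from keytop import *
import sys
def after(n):
    c=snap('wrist',n); tops(c,(.4,.65,-.4,-.15),.12,.19)
    P=cloud(c); y=(cv2.inRange(cv2.cvtColor(c['pixels'],cv2.COLOR_BGR2HSV),(18,110,40),(36,255,255))>0)
    m=y&seg(P,(.4,.65,-.4,-.15),.092,.115); k,l,s,ce=cv2.connectedComponentsWithStats(m.astype(np.uint8))
    for i in range(1,k):
        if s[i,4]>30: print('flange px',np.round(ce[i]),np.round(np.percentile(P[l==i][:,2],[5,50,95])*1000,1))
    m=seg(P,(.4,.65,-.4,-.15),.084,.092); print('top',np.median(P[m][:,2]))
    return c
E
python3 -c "
from after import *
after('w36')
go([.5604,.2034,.28],-89.9)"
```

```text
time_s: 40.0
eef_pos: [0.5585, -0.2979, 0.127]
ee_rot: [-1.572, -0.001, -2.996]
wrist_force: [0.1, 0.0, 0.5]
grip_width: 0.0367
time_s: 40.7
eef_pos: [0.4574, -0.3134, 0.2891]
ee_rot: [-1.569, -0.0, -2.998]
wrist_force: [0.6, 0.0, -1.3]
grip_width: 0.0369
top [array([ 557. , -297.7]), array([29.1, 13.8]), 8.6, 537, np.float64(152.1)] [311.  85.]
top [array([ 485.8, -308.5]), array([29.4, 13.5]), 8.4, 467, np.float64(152.1)] [311. 164.]
flange px [311. 109.] [101.1 102.5 104. ]
flange px [311. 141.] [ 97.8 102.4 109.1]
top 0.08948687991655735
t 40.75 pos [ 0.4587 -0.313   0.2881] jaw -81.78 rp [-90.   0.] F [ 0.3 -0.2 -0.8] w 0.0371 q6 0.63
 -> shift [-0.1745  0.0082 -0.4965] turn [0.   8.12 0.  ] dist 0.526
```

View pics/w36.png

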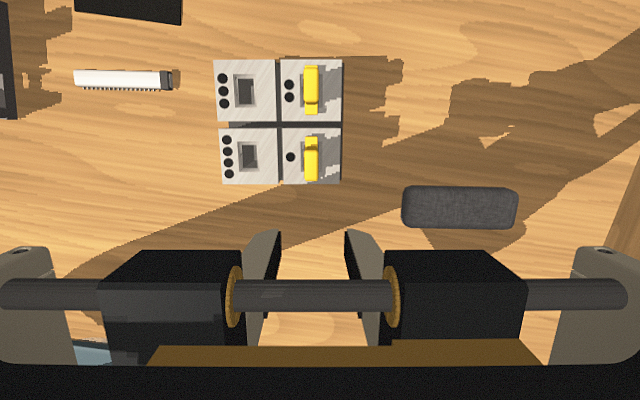

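Keys 1 and 2 are both home, with matching flange and bow-top heights. Next is key 3.

```bash
python3 -m jog '[[[-0.017,0,-0.045],[0,1,0],0.6],[[-0.034,0,-0.09],[0,2,0],0.6],[[-0.05,0,-0.135],[0,3,0],0.6],[[-0.066,0,-0.18],[0,4,0],0.6],[[-0.082,0,-0.225],[0,5,0],0.6],[[-0.1,0,-0.27],[0,6,0],0.6],[[-0.115,0,-0.315],[0,7,0],0.6],[[-0.13,0,-0.36],[0,8,0],0.6]]'; python3 -c "
from h import *
go([.5603,.2034,.25],-89.9)"
```

```text
time_s: 41.55
eef_pos: [0.5364, 0.0648, 0.2874]
ee_rot: [-1.571, -0.001, -3.138]
wrist_force: [0.9, 0.3, -0.1]
grip_width: 0.037
t 41.55 pos [0.5364 0.0648 0.2874] jaw -89.78 rp [-9.004e+01 -5.000e-02] F [ 0.9  0.3 -0.1] w 0.037 q6 1.48
 -> shift [-0.0244  0.0375 -0.1385] turn [0.04 0.12 0.05] dist 0.146
```

```bash
python3 -m jog '[[[-0.008,0.005,-0.045],[0,0.1,0],0.6],[[-0.016,0.015,-0.09],[0,0.1,0],0.6],[[-0.022,0.03,-0.125],[0,0.1,0],0.6],[[-0.0244,0.037,-0.1385],[0,0.1,0],0.6],[[-0.0244,0.0375,-0.1385],[0,0.1,0],0.6],[[-0.0244,0.0375,-0.1385],[0,0.1,0],0.6]]'; python3 -c "
from keytop import *
go([.5603,.2034,.127],-89.9)
tops(snap('wrist','w37'))"
```

```text
time_s: 42.15
eef_pos: [0.5603, 0.203, 0.2495]
ee_rot: [-1.571, -0.002, -3.139]
wrist_force: [-0.5, -1.1, -0.3]
grip_width: 0.0373
t 42.15 pos [0.5603 0.203  0.2495] jaw -89.85 rp [-89.98  -0.11] F [-0.5 -1.1 -0.3] w 0.0373 q6 1.73
 -> shift [-0.0003  0.1225 -0.0005] turn [-0.02  0.05  0.11] dist 0.122
top [array([559.9, 202.8]), array([30.2, 14. ]), 0.2, 570, np.float64(152.2)] [312. 204.]
top [array([560.6, 147.5]), array([14.6, 29.4]), 87.9, 626, np.float64(152.0)] [376. 204.]
```

```bash
python3 -m jog '[[[0,0.03,0],[0,0,0.1],0.6],[[0,0.06,0],[0,0,0.1],0.6],[[0,0.09,0],[0,0,0.1],0.6],[[0,0.113,0],[0,0,0.1],0.6],[[0,0.1225,0],[0,0,0.1],0.6],[[0,0.1225,0],[0,0,0.1],0.6],[[0,0.1225,0],[0,0,0.1],0.6]]'; python3 -c "
from h import *
go([.5600,.203,.127],-89.9)"
```

```text
time_s: 42.9
eef_pos: [0.5616, 0.2017, 0.1291]
ee_rot: [-1.571, 0.003, -3.141]
wrist_force: [-0.4, -0.5, 0.2]
grip_width: 0.037
t 42.9 pos [0.5616 0.2017 0.1291] jaw -89.98 rp [-90.01   0.18] F [-0.4 -0.5  0.2] w 0.037 q6 1.73
 -> shift [ 0.0016  0.0021 -0.0013] turn [ 0.01 -0.08 -0.18] dist 0.003
```

```bash
python3 -m jog '[[[0.0014,0.002,-0.0013],[0,-0.1,-0.2],0.6],[[0.0014,0.002,-0.0013],[0,-0.1,-0.2],0.8],[[0.0014,0.002,-0.0013],[0,-0.1,-0.2],1],[[0.0014,0.002,-0.0013],[0,-0.1,-0.2],1],[[0.0014,0.002,-0.0013],[0,-0.1,-0.2],1],[[0.0014,0.002,-0.0013],[0,-0.1,-0.2],1],[[0.0014,0.002,-0.0013],[0,-0.1,-0.2],1],[[0.0014,0.002,-0.0013],[0,-0.1,-0.2],1]]'; python3 -m jog '[[[0,-0.01,0],[0,0,0],1],[[0,-0.025,0],[0,0,0],1],[[0,-0.05,0],[0,0,0],1],[[0,-0.08,0],[0,0,0],1],[[0,-0.115,0],[0,0,0],1],[[0,-0.15,0],[0,0,0],1],[[0,-0.17,0],[0,0,0],1],[[0,-0.17,0],[0,0,0],1]]'; python3 -c "
from bow import *
bow('w38')
go([.5490,-.2275,.297],-81.6)"
```

```text
time_s: 43.7
eef_pos: [0.5602, 0.2031, 0.1272]
ee_rot: [-1.571, -0.0, -3.139]
wrist_force: [0.1, 0.5, 1.7]
grip_width: 0.0137
time_s: 44.5
eef_pos: [0.5616, 0.2033, 0.3014]
ee_rot: [-1.572, 0.007, -3.139]
wrist_force: [-0.2, -0.0, -1.3]
grip_width: 0.014
bow top tool y -27.6 z 326.4
key tool x -0.9 tool z -0.2
t 44.55 pos [0.5607 0.2031 0.2988] jaw -89.88 rp [-90.05   0.18] F [ 0.5  0.  -1.8] w 0.014 q6 1.73
 -> shift [0.0126 0.0014 0.4306] turn [ 0.03 -8.28 -0.18] dist 0.431
```

```bash
python3 -m jog '[[[0.002,0,0.035],[0,-1,0],1],[[0.004,0,0.08],[0,-2,0],1],[[0.006,0,0.125],[0,-3,0],1],[[0.008,0,0.17],[0,-4,0],1],[[0.01,0,0.215],[0,-5,0],1],[[0.012,0,0.26],[0,-6,0],1],[[0.0126,0,0.305],[0,-7,0],1],[[0.0126,0,0.35],[0,-8,0],1]]';  python3 -c "
from h import *
go([.549,-.2275,.28],-81.6)"
```

```text
time_s: 45.35
eef_pos: [0.5475, -0.1482, 0.2963]
ee_rot: [-1.573, 0.0, -2.999]
wrist_force: [0.8, 0.0, -1.6]
grip_width: 0.014
t 45.35 pos [ 0.5475 -0.1482  0.2963] jaw -81.84 rp [-9.015e+01  1.000e-02] F [ 0.8  0.  -1.6] w 0.014 q6 0.97
 -> shift [0.0098 0.0161 0.0787] turn [ 0.15 -0.24 -0.01] dist 0.081
```

```bash
python3 -m jog '[[[0.006,0,0.04],[0.1,-0.2,0],1],[[0.0098,0.005,0.075],[0.1,-0.2,0],1],[[0.0098,0.025,0.0787],[0.1,-0.2,0],1],[[0.0098,0.05,0.0787],[0.1,-0.2,0],1],[[0.0098,0.07,0.0787],[0.1,-0.2,0],1],[[0.0098,0.081,0.0787],[0.1,-0.2,0],1],[[0.0098,0.081,0.0787],[0.1,-0.2,0],1],[[0.0098,0.081,0.0787],[0.1,-0.2,0],1]]';  python3 -c "
from bow import *
from rack import rack
c=bow('w39'); rack(c)
go([.549,-.2275,.215],-81.6)
crop(c,180,0,420,260,3,'w39c')"
```

```text
time_s: 46.15
eef_pos: [0.549, -0.2272, 0.215]
ee_rot: [-1.572, -0.0, -2.995]
wrist_force: [0.6, -0.0, -0.3]
grip_width: 0.0136
bow top tool y -24.2 z 240.0
key tool x 0.5 tool z -0.2
all [array([ 543.6, -263.6]), array([ 83.4, 137.7]), 8.2, 7650, np.float64(89.5)]
block [ 547.7 -227.3] [64.1 65.1] 8.4
   mouth [ 554.9 -226.2] [ 8.7 15.2] 8.4 [311. 188.]
block [ 558.2 -297.6] [64.2 65.6] 8.4
block [ 514.6 -304.8] [13.7 63.9] 8.3
zt 0.08950218397107076
t 46.2 pos [ 0.5494 -0.2274  0.2158] jaw -81.63 rp [-9.001e+01  5.000e-02] F [ 0.2 -0.4  0.1] w 0.0139 q6 0.84
 -> shift [0.0004 0.0008 0.    ] turn [ 0.01 -0.03 -0.05] dist 0.001
```

View pics/w39c.png

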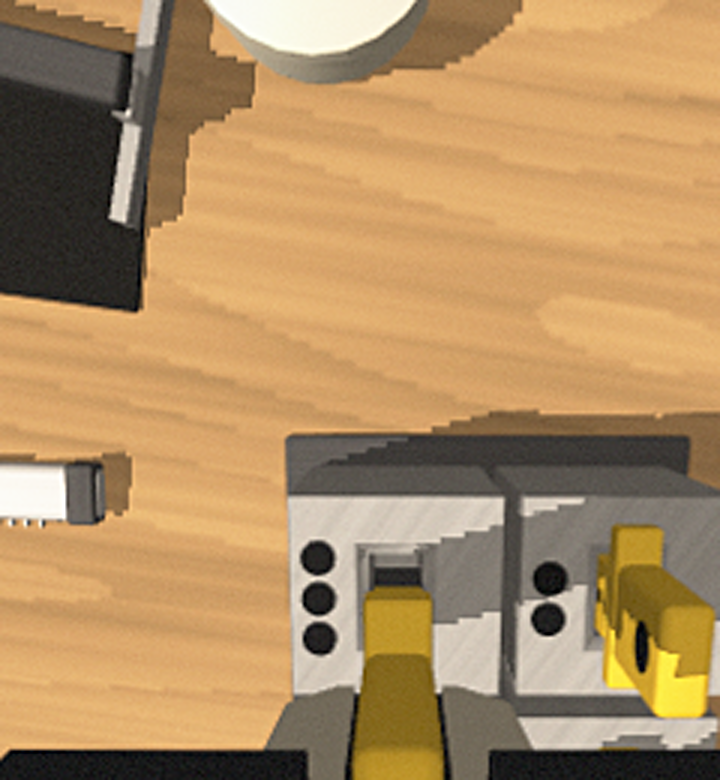

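Key 3 is over the three-dot pocket and needs -0.8 mm in x. The fork looks shifted on the mat (foot near the mat edge), so I'll check it after this key. I'll insert now.

```bash
python3 -m jog '[[[0.0008,0.004,0],[0,0,0],1],[[0.0008,0.01,0],[0,0,0],1],[[0.0008,0.016,0],[0,0,0],1],[[0.0008,0.022,0],[0,0,0],1],[[0.0008,0.028,0],[0,0,0],1],[[0.0008,0.03,0],[0,0,0],1],[[0.0008,0.03,0],[0,0,0],1]]';  python3 -c "
from bow import *
c=bow('w40')
go([.5484,-.2275,.15],-81.6)"
```

```text
time_s: 46.9
eef_pos: [0.5484, -0.2274, 0.1851]
ee_rot: [-1.572, 0.0, -2.996]
wrist_force: [0.6, 0.1, -0.6]
grip_width: 0.0139
bow top tool y -24.5 z 210.1
key tool x 0.3 tool z -0.1
t 46.95 pos [ 0.5486 -0.2275  0.1856] jaw -81.62 rp [-9.002e+01  4.000e-02] F [ 0.2 -0.1 -0.2] w 0.0136 q6 0.84
 -> shift [ 0.0002  0.0356 -0.    ] turn [ 0.02 -0.02 -0.04] dist 0.036
```

```bash
python3 -m jog '[[[0,0.006,0],[0,0,0],1],[[0,0.012,0],[0,0,0],1],[[0,0.018,0],[0,0,0],1],[[0,0.024,0],[0,0,0],1],[[0,0.03,0],[0,0,0],1],[[0,0.035,0],[0,0,0],1],[[0,0.035,0],[0,0,0],1]]';  python3 -c "
from bow import *
c=bow('w41')
go([.5484,-.2275,.127],-81.6)"
```

```text
time_s: 47.65
eef_pos: [0.5481, -0.2272, 0.1495]
ee_rot: [-1.572, -0.001, -2.995]
wrist_force: [-0.9, 0.0, -0.8]
grip_width: 0.014
bow top tool y -24.4 z 174.4
key tool x 0.4 tool z -0.1
t 47.7 pos [ 0.5484 -0.2274  0.1501] jaw -81.63 rp [-90.05  -0.  ] F [-0.2  0.4  0.7] w 0.0138 q6 0.84
 -> shift [0.     0.0231 0.0002] turn [ 0.05 -0.03  0.  ] dist 0.023
```

```bash
python3 -m jog '[[[0,0.006,0],[0,0,0],1],[[0,0.012,0],[0,0,0],1],[[0,0.018,0],[0,0,0],1],[[0,0.0215,0],[0,0,0],1],[[0,0.0235,0],[0,0,0],1],[[0,0.0235,0],[0,0,0],1]]';  python3 -c "
from bow import *
c=bow('w42')
go([.5484,-.2275,.127],-81.6)"; python3 -m jog '[[[0,0,0],[0,0,0],0.8],[[0,0,0],[0,0,0],0.6],[[0,0,0],[0,0,0],0.6],[[0,0,0],[0,0,0],0.6],[[0,0,0],[0,0,0],0.6]]';python3 -m jog '[[[0,-0.02,0],[0,0,0],0.6],[[0,-0.05,0],[0,0,0],0.6],[[0,-0.09,0],[0,0,0],0.6],[[0.03,-0.13,0],[0,0,0],0.6],[[0.07,-0.16,0],[0,0,0],0.6],[[0.1,-0.16,0],[0,0,0],0.6],[[0.1,-0.16,0],[0,0,0],0.6]]'; python3 -c "
from after import *
after('w43');snap('side','side43');crop(snap('scene','scene43'),200,90,360,260,4,'s43')
go([.5604,.1476,.28],-89.9)"
```

```text
time_s: 48.3
eef_pos: [0.5482, -0.2272, 0.1264]
ee_rot: [-1.572, -0.001, -2.995]
wrist_force: [-0.5, 0.8, 0.7]
grip_width: 0.0139
bow top tool y -24.7 z 151.3
key tool x 0.1 tool z 0.1
t 48.35 pos [ 0.5482 -0.2272  0.1266] jaw -81.63 rp [-9.008e+01 -3.000e-02] F [-1.   1.2  0.4] w 0.0136 q6 0.84
 -> shift [-0.0002 -0.0004  0.0003] turn [ 0.08 -0.03  0.03] dist 0.001
time_s: 48.85
eef_pos: [0.5483, -0.2273, 0.1266]
ee_rot: [-1.572, -0.0, -2.995]
wrist_force: [0.0, 0.5, 0.2]
grip_width: 0.0374
time_s: 49.55
eef_pos: [0.4471, -0.2425, 0.2884]
ee_rot: [-1.57, 0.0, -2.997]
wrist_force: [0.5, 0.3, -0.4]
grip_width: 0.037
top [array([ 547. , -227.3]), array([28.7, 12.7]), 8.0, 521, np.float64(152.2)] [311.  85.]
top [array([ 557.2, -297.2]), array([29.2, 15.2]), 8.2, 709, np.float64(151.8)] [387.  86.]
top [array([ 485.8, -307.9]), array([29.6, 13.8]), 6.5, 592, np.float64(151.7)] [383. 164.]
flange px [376.  92.] [ 96.4 102.1 111.4]
flange px [311. 109.] [100.8 102.3 108.3]
flange px [373. 155.] [ 96.4 102.3 112.5]
top 0.08948970105798121
t 49.7 pos [ 0.4497 -0.242   0.2865] jaw -81.65 rp [-90.07   0.  ] F [-0.6  0.1 -0.3] w 0.037 q6 0.71
 -> shift [-0.1661  0.007  -0.3694] turn [0.07 8.25 0.  ] dist 0.405
```

View pics/w43.png

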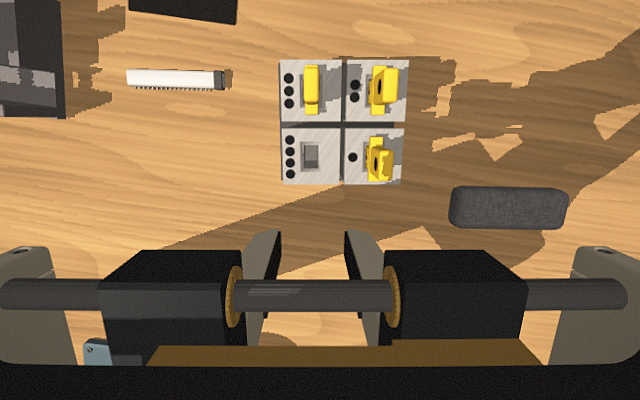

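View pics/s43.png

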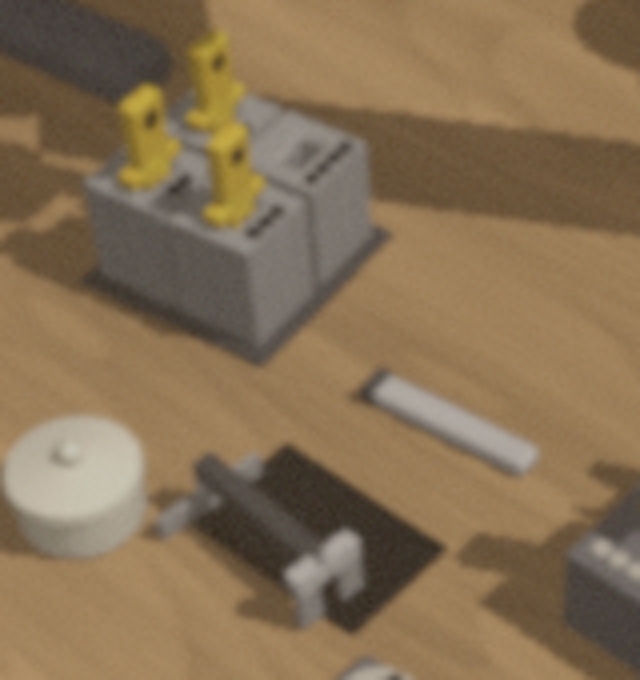

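Key 3 is home. The fork has been knocked about 3 cm toward +x, with its foot hanging off the mat edge. I'll re-centre it now while the hand is empty.

```bash
python3 -c "
from h import *
go([.675,-.06,.25],0)"; python3 -m jog '[[[-0.03,0,-0.015],[0,-8,0],0.6],[[-0.06,0,-0.03],[0,-16,0],0.6],[[-0.09,0,-0.045],[0,-24,0],0.6],[[-0.12,0,-0.06],[0,-32,0],0.6],[[-0.15,0.005,-0.075],[0,-40,0],0.6],[[-0.18,0.01,-0.09],[0,-48,0],0.6],[[-0.2,0.02,-0.11],[0,-56,0],0.6],[[-0.22,0.03,-0.13],[0,-64,0],0.6]]';  python3 -c "
from h import *
go([.675,-.06,.25],0)"
```

```text
t 49.7 pos [ 0.4497 -0.242   0.2865] jaw -81.65 rp [-90.07   0.  ] F [-0.6  0.1 -0.3] w 0.037 q6 0.71
 -> shift [-0.2493  0.0368 -0.1473] turn [ 6.000e-02 -8.165e+01 -6.000e-02] dist 0.292
time_s: 50.5
eef_pos: [0.6502, -0.0794, 0.2547]
ee_rot: [-1.573, 0.002, -1.872]
wrist_force: [0.3, -0.2, -0.6]
grip_width: 0.037
t 50.5 pos [ 0.6502 -0.0794  0.2547] jaw -17.25 rp [-9.013e+01  9.000e-02] F [ 0.3 -0.2 -0.6] w 0.037 q6 0.01
 -> shift [-0.0259  0.0047  0.0179] turn [  0.11 -17.25  -0.11] dist 0.032
```

```bash
python3 -m jog '[[[-0.015,0.002,0.01],[0,-8,0],0.6],[[-0.026,0.0047,0.018],[0,-16,0],0.6],[[-0.026,0.0047,0.018],[0.1,-17.2,0],0.6],[[-0.026,0.0047,0.018],[0.1,-17.2,0],0.6],[[-0.026,0.0047,0.018],[0.1,-17.2,0],0.6]]'; cat > fork.py <<'E'
from meas import *
def fork(c,box=(.58,.8,-.2,.06)):
    P=cloud(c); px=c['pixels'].max(2)
    m=seg(P,box,0.038,0.052)&(px<125)
    k,l,s,ce=cv2.connectedComponentsWithStats(m.astype(np.uint8)); 
    for i in range(1,k):
        if s[i,4]<150: continue
        X=P[l==i][:,:2]; mu=X.mean(0); v=np.linalg.svd(X-mu,full_matrices=False)[2]; a=np.degrees(np.arctan2(v[0,1],v[0,0]))%180
        t=(X-mu)@v[0]; print('handle?',s[i,4],np.round(ce[i]),np.round(mu*1000,1),'yaw',round(a,1),'ext',np.round(np.percentile(t,[1,99])*1000,1),'z',np.median(P[l==i][:,2]))
    m=seg(P,box,0.038,0.052)&(px>135); k,l,s,ce=cv2.connectedComponentsWithStats(m.astype(np.uint8))
    for i in range(1,k):
        if s[i,4]>100: print('light',s[i,4],np.round(ce[i]),rect(P,l==i))
E
python3 -c "
from fork import *
c=snap('wrist','w44'); fork(c); go([.675,-.06,.25],0)"
```

```text
time_s: 51.0
eef_pos: [0.6749, -0.0602, 0.2496]
ee_rot: [-1.571, 0.002, -1.575]
wrist_force: [0.1, -0.3, -0.3]
grip_width: 0.0373
handle? 1194 [331. 182.] [697.1 -61. ] yaw 85.0 ext [-50.5  53.9] z 0.04622364279994487
light 423 [336. 133.] [array([702.4,  -3.6]), array([12.6, 48.1]), 85.1, 423, np.float64(46.4)]
light 285 [385. 242.] [array([ 766.3, -139.6]), array([16.9, 43.4]), 46.6, 285, np.float64(47.1)]
light 207 [342. 266.] [array([ 711.9, -168.8]), array([11.5, 39.6]), 10.7, 207, np.float64(47.0)]
t 51.05 pos [ 0.6749 -0.0605  0.25  ] jaw -0.21 rp [-90.     0.09] F [ 0.1 -0.1 -0. ] w 0.0372 q6 -0.25
 -> shift [-0.0005  0.      0.0001] turn [ 0.   -0.21 -0.09] dist 0.0
```

View pics/w44.png

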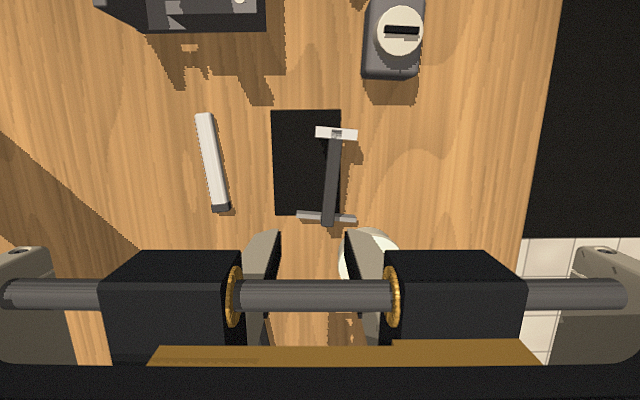

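```bash
python3 -c "
from meas import *
for n in('scene43','side43'):
    c=load(n+'.npz');P=cloud(c)
    m=seg(P,(.65,.9,-.3,-.08),.052,.064)&(c['pixels'].min(2)>90); print(n,rect(P,m))
go([.6977,-.0555,.045],-5)"
```

```text
scene43 [array([ 805.2, -223.3]), array([ 63.8, 213.9]), 42.1, 250, np.float64(54.7)]
side43 [array([ 799.2, -222.5]), array([ 75.5, 221. ]), 40.7, 216, np.float64(54.6)]
t 51.05 pos [ 0.6749 -0.0605  0.25  ] jaw -0.21 rp [-90.     0.09] F [ 0.1 -0.1 -0. ] w 0.0372 q6 -0.25
 -> shift [-0.0047  0.205   0.0228] turn [ 0.01  4.79 -0.09] dist 0.206
```

```bash
python3 -c "
from h import *
print(plane(load('scene43.npz'),[[218,203]],.067), plane(load('side43.npz'),[[306,137]],.067))"
```

```text
[[ 0.75363867 -0.16195712  0.067     ]] [[ 0.74152762 -0.1560729   0.067     ]]
```

```bash
python3 -m jog '[[[-0.0047,0.03,0.0228],[0,4.8,0],0.6],[[-0.0047,0.07,0.0228],[0,4.8,0],0.6],[[-0.0047,0.11,0.0228],[0,4.8,0],0.6],[[-0.0047,0.15,0.0228],[0,4.8,0],0.6],[[-0.0047,0.18,0.0228],[0,4.8,0],0.6],[[-0.0047,0.195,0.0228],[0,4.8,0],0.6],[[-0.0047,0.195,0.0228],[0,4.8,0],0.6]]'; python3 -c "
from fork import *
c=snap('wrist','w45'); go([.6977,-.0555,.0465],-5)"
```

```text
time_s: 51.75
eef_pos: [0.6961, -0.0558, 0.053]
ee_rot: [-1.575, 0.002, -1.66]
wrist_force: [-0.4, -0.2, -0.9]
grip_width: 0.0371
t 51.8 pos [ 0.6975 -0.056   0.0552] jaw -5.09 rp [-90.04   0.1 ] F [-0.4 -0.6 -0. ] w 0.0373 q6 -0.15
 -> shift [-0.0005  0.0087  0.0001] turn [ 0.04 -0.09 -0.1 ] dist 0.009
```

View pics/w45.png

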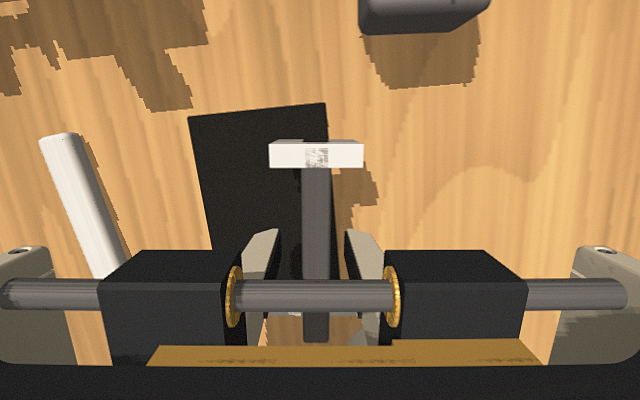

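The handle runs straight between the open fingers at u≈316. I'll go down and grip.

```bash
python3 -m jog '[[[0,0.004,0],[0,0,0],0.6],[[0,0.0087,0],[0,0,0],0.6],[[0,0.0087,0],[0,0,0],0.8],[[0,0.0087,0],[0,0,0],1],[[0,0.0087,0],[0,0,0],1],[[0,0.0087,0],[0,0,0],1],[[0,0.0087,0],[0,0,0],1],[[0,0.0087,0],[0,0,0],1]]';python3 -m jog '[[[0,0,0],[0,0,0],1],[[0,0,0],[0,0,0],1],[[0,-0.01,0],[0,0,0],1],[[0,-0.02,0],[0,0,0],1],[[0,-0.03,0],[0,0,0],1],[[0,-0.03,0],[0,0,0],1]]'; python3 inhand.py w46; python3 -c "
from h import *
go([.6675,-.047,.08],0)"
```

```text
time_s: 52.6
eef_pos: [0.6978, -0.056, 0.0469]
ee_rot: [-1.571, 0.002, -1.659]
wrist_force: [-0.6, -0.2, 3.7]
grip_width: 0.0156
time_s: 53.2
eef_pos: [0.6992, -0.0563, 0.0795]
ee_rot: [-1.567, 0.001, -1.659]
wrist_force: [1.7, 0.7, -0.8]
grip_width: 0.0158
tine block tool x,y,z lo/hi [[-58.6, -1.7, -22.2], [-51.9, -0.3, 0.7], [-8.6, 10.7, 23.7]] 2874
handle y(tool) by x: [(-43, -0.4, 0.5), (-35, -0.4, 0.5), (-25, -0.4, 0.5), (-15, -0.4, 1.0), (-9, 0.1, 1.0)]
t 53.25 pos [ 0.6986 -0.0562  0.0785] jaw -5.08 rp [-8.985e+01  7.000e-02] F [-1.  -0.2 -0.7] w 0.0158 q6 -0.15
 -> shift [-0.0064 -0.0016 -0.0318] turn [-0.15 -5.08 -0.07] dist 0.033
```

```bash
python3 -m jog '[[[-0.0045,0,-0.01],[-0.1,-2,0],1],[[-0.009,0,-0.022],[-0.1,-4,0],1],[[-0.009,0,-0.033],[-0.1,-5.1,0],1],[[-0.009,0.01,-0.033],[-0.1,-5.1,0],1],[[-0.009,0.02,-0.033],[-0.1,-5.1,0],1],[[-0.009,0.02,-0.033],[-0.1,-5.1,0],1],[[-0.009,0.02,-0.033],[-0.1,-5.1,0],1]]'; python3 -c "
from h import *
go([.6662,-.0445,.0468],0)"
```

```text
time_s: 53.95
eef_pos: [0.6666, -0.0444, 0.0574]
ee_rot: [-1.571, 0.001, -1.571]
wrist_force: [0.8, 0.0, -0.7]
grip_width: 0.0157
t 53.95 pos [ 0.6666 -0.0444  0.0574] jaw -0.01 rp [-9.002e+01  8.000e-02] F [ 0.8  0.  -0.7] w 0.0157 q6 -0.23
 -> shift [ 0.0001  0.0106 -0.0004] turn [ 0.02 -0.01 -0.08] dist 0.011
```

```bash
python3 -m jog '[[[0,0.005,0],[0,0,0],1],[[0,0.009,0],[0,0,0],1],[[0,0.0108,0],[0,0,0],1],[[0,0.0108,0],[0,0,0],1]]'; python3 -m jog '[[[0,0,0],[0,0,0],0.75],[[0,0,0],[0,0,0],0.6],[[0,0,0],[0,0,0],0.6],[[0,0,0],[0,0,0],0.6],[[0,0,0],[0,0,0],0.6]]'; python3 -m jog '[[[0,-0.02,0],[0,0,0],0.6],[[0,-0.05,0],[0,0,0],0.6],[[0,-0.09,0],[0,0,0],0.6],[[0,-0.13,0],[0,0,0],0.6],[[0,-0.17,0],[0,0,0],0.6],[[0.0,-0.2,0],[0,0,0],0.6],[[0.0,-0.2,0],[0,0,0],0.6]]'; python3 -c "
from fork import *
c=snap('wrist','w47'); fork(c)
P=cloud(c); m=(c['pixels'].max(2)<45)&seg(P,(.58,.76,-.15,.06),0,.006); print('mat',rect(P,m))
go([.5604,.1476,.28],-89.9)"
```

```text
time_s: 54.35
eef_pos: [0.6666, -0.0445, 0.0469]
ee_rot: [-1.571, 0.001, -1.571]
wrist_force: [-1.4, 0.4, 1.5]
grip_width: 0.0159
time_s: 54.85
eef_pos: [0.6666, -0.0444, 0.0469]
ee_rot: [-1.571, 0.001, -1.571]
wrist_force: [0.5, -1.1, 0.2]
grip_width: 0.037
time_s: 55.55
eef_pos: [0.669, -0.0452, 0.2531]
ee_rot: [-1.561, -0.001, -1.571]
wrist_force: [0.8, -0.0, -0.4]
grip_width: 0.0374
handle? 1161 [309. 183.] [666.8 -48.9] yaw 90.3 ext [-50.5  54.6] z 0.0463152561382863
light 447 [308. 135.] [array([666.5,   8.5]), array([47.5, 11.5]), 0.0, 447, np.float64(46.4)]
light 128 [344. 271.] [array([ 712.2, -163.7]), array([10.1, 26.3]), 2.8, 128, np.float64(46.8)]
mat [array([666. , -45.4]), array([ 88.2, 137.5]), 0.5, 4512, np.float64(2.4)]
t 55.6 pos [ 0.6679 -0.045   0.2499] jaw -0.0 rp [-89.69  -0.  ] F [ 0.4 -0.1  0.4] w 0.0371 q6 -0.23
 -> shift [-0.1926 -0.0306 -0.1074] turn [-0.24 89.9  -0.24] dist 0.223
```

View pics/w47.png

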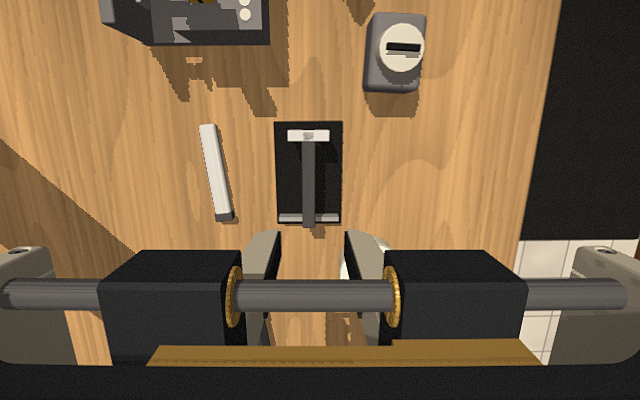

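The fork is back on the mat's centre: fork at about (666.6, -45.5), mat at (666.0, -45.4). Now key 4.

```bash
python3 -m jog '[[[-0.02,-0.01,-0.01],[0,8,0],0.6],[[-0.04,-0.02,-0.02],[0,16,0],0.6],[[-0.06,-0.03,-0.03],[0,24,0],0.6],[[-0.085,-0.03,-0.045],[0,32,0],0.6],[[-0.11,-0.03,-0.06],[0,40,0],0.6],[[-0.135,-0.03,-0.075],[0,48,0],0.6],[[-0.16,-0.03,-0.09],[0,56,0],0.6],[[-0.185,-0.03,-0.1],[0,64,0],0.6]]'; python3 -c "
from h import *
go([.5604,.1476,.25],-89.9)"
```

```text
time_s: 56.4
eef_pos: [0.5659, 0.141, 0.2775]
ee_rot: [-1.57, 0.002, -2.694]
wrist_force: [-0.6, 0.5, 0.2]
grip_width: 0.0374
t 56.4 pos [0.5659 0.141  0.2775] jaw -64.33 rp [-89.94   0.09] F [-0.6  0.5  0.2] w 0.0374 q6 1.18
 -> shift [ 0.0022  0.0275 -0.0084] turn [-0.04 25.57 -0.11] dist 0.029
```

```bash
python3 -m jog '[[[0.001,0.005,-0.004],[0,8,0],0.6],[[0.002,0.01,-0.008],[0,16,0],0.6],[[0.0022,0.02,-0.0084],[0,24,0],0.6],[[0.0022,0.0275,-0.0084],[0,25.6,0],0.6],[[0.0022,0.0275,-0.0084],[0,25.6,0],0.6],[[0.0022,0.0275,-0.0084],[0,25.6,0],0.6]]'; python3 -c "
from keytop import *
go([.5604,.1476,.127],-89.9)
tops(snap('wrist','w48'))"
```

```text
time_s: 57.0
eef_pos: [0.5602, 0.1474, 0.2493]
ee_rot: [-1.57, 0.0, -3.138]
wrist_force: [-0.6, -0.9, 0.1]
grip_width: 0.0372
t 57.0 pos [0.5602 0.1474 0.2493] jaw -89.8 rp [-8.998e+01  2.000e-02] F [-0.6 -0.9  0.1] w 0.0372 q6 1.63
 -> shift [-0.0002  0.1223 -0.0002] turn [-0.02  0.1  -0.02] dist 0.122
top [array([560.9, 147.3]), array([28.9, 14. ]), 0.1, 565, np.float64(152.1)] [312. 204.]
```

```bash
python3 -m jog '[[[-0.0005,0.03,0],[0,0.1,0],0.6],[[-0.0005,0.06,0],[0,0.1,0],0.6],[[-0.0005,0.09,0],[0,0.1,0],0.6],[[-0.0005,0.113,0],[0,0.1,0],0.6],[[-0.0005,0.1223,0],[0,0.1,0],0.6],[[-0.0005,0.1223,0],[0,0.1,0],0.6],[[-0.0005,0.1223,0],[0,0.1,0],0.6]]'; python3 -c "
from h import *
go([.5606,.1474,.127],-89.9)"
```

```text
time_s: 57.75
eef_pos: [0.5621, 0.1474, 0.1287]
ee_rot: [-1.571, 0.003, -3.14]
wrist_force: [-0.6, -0.2, 0.7]
grip_width: 0.0371
t 57.75 pos [0.5621 0.1474 0.1287] jaw -89.9 rp [-90.     0.19] F [-0.6 -0.2  0.7] w 0.0371 q6 1.63
 -> shift [ 0.0015  0.0017 -0.    ] turn [-0.   -0.   -0.19] dist 0.002
```

```bash
python3 -m jog '[[[0.0012,0.0017,0],[0,0,-0.2],0.6],[[0.0012,0.0017,0],[0,0,-0.2],0.8],[[0.0012,0.0017,0],[0,0,-0.2],1],[[0.0012,0.0017,0],[0,0,-0.2],1],[[0.0012,0.0017,0],[0,0,-0.2],1],[[0.0012,0.0017,0],[0,0,-0.2],1],[[0.0012,0.0017,0],[0,0,-0.2],1],[[0.0012,0.0017,0],[0,0,-0.2],1]]'; python3 -m jog '[[[0,-0.01,0],[0,0,0],1],[[0,-0.025,0],[0,0,0],1],[[0,-0.05,0],[0,0,0],1],[[0,-0.08,0],[0,0,0],1],[[0,-0.115,0],[0,0,0],1],[[0,-0.15,0],[0,0,0],1],[[0,-0.17,0],[0,0,0],1],[[0,-0.17,0],[0,0,0],1]]'; python3 -c "
from bow import *
bow('w49')
go([.4775,-.238,.297],-81.6)"
```

```text
time_s: 58.55
eef_pos: [0.561, 0.1474, 0.1271]
ee_rot: [-1.571, 0.0, -3.14]
wrist_force: [0.0, 0.3, 0.3]
grip_width: 0.0138
time_s: 59.35
eef_pos: [0.5623, 0.1475, 0.3012]
ee_rot: [-1.571, 0.007, -3.14]
wrist_force: [-0.3, -0.2, -1.0]
grip_width: 0.0137
bow top tool y -27.6 z 326.2
key tool x -0.3 tool z -0.1
t 59.4 pos [0.5614 0.1475 0.2986] jaw -89.9 rp [-90.01   0.18] F [ 0.4 -0.2 -1. ] w 0.0142 q6 1.63
 -> shift [0.0846 0.0013 0.3853] turn [-0.   -8.3  -0.18] dist 0.394
```

```bash
python3 -m jog '[[[0.01,0,0.04],[0,-1,0],1],[[0.02,0,0.085],[0,-2,0],1],[[0.03,0,0.13],[0,-3,0],1],[[0.04,0,0.175],[0,-4,0],1],[[0.05,0,0.22],[0,-5,0],1],[[0.06,0,0.265],[0,-6,0],1],[[0.07,0,0.31],[0,-7,0],1],[[0.08,0,0.35],[0,-8.2,0],1]]';  python3 -c "
from h import *
go([.4775,-.238,.28],-81.6)"
```

```text
time_s: 60.2
eef_pos: [0.4804, -0.2042, 0.2961]
ee_rot: [-1.573, 0.0, -2.997]
wrist_force: [0.6, 0.6, -0.4]
grip_width: 0.0139
t 60.2 pos [ 0.4804 -0.2042  0.2961] jaw -81.7 rp [-9.012e+01  2.000e-02] F [ 0.6  0.6 -0.4] w 0.0139 q6 0.81
 -> shift [0.0077 0.016  0.0331] turn [ 0.12 -0.1  -0.02] dist 0.038
```

```bash
python3 -m jog '[[[0.005,0,0.02],[0.1,-0.1,0],1],[[0.0077,0.005,0.0331],[0.1,-0.1,0],1],[[0.0077,0.025,0.0331],[0.1,-0.1,0],1],[[0.0077,0.05,0.0331],[0.1,-0.1,0],1],[[0.0077,0.07,0.0331],[0.1,-0.1,0],1],[[0.0077,0.081,0.0331],[0.1,-0.1,0],1],[[0.0077,0.081,0.0331],[0.1,-0.1,0],1],[[0.0077,0.081,0.0331],[0.1,-0.1,0],1]]';  python3 -c "
from bow import *
from rack import rack
c=bow('w50'); rack(c)
go([.4775,-.238,.215],-81.6)
crop(c,180,0,420,260,3,'w50c')"
```

```text
time_s: 61.0
eef_pos: [0.4778, -0.2375, 0.2152]
ee_rot: [-1.571, 0.0, -2.994]
wrist_force: [0.3, 1.0, -0.4]
grip_width: 0.0135
bow top tool y -24.3 z 240.1
key tool x 0.9 tool z -0.2
all [array([ 516.7, -267.7]), array([135.8, 138.1]), 8.4, 14758, np.float64(89.5)]
block [ 546.9 -227.4] [61.6 65.3] 8.4
block [ 557.5 -297.9] [61.7 66.1] 8.5
block [ 476.6 -237.7] [64.2 65.2] 8.5
   mouth [ 483.2 -236.7] [ 9.7 15.2] 8.5 [311. 188.]
block [ 487.1 -308. ] [64.2 65.6] 8.4
zt 0.0895065429393675
t 61.05 pos [ 0.4781 -0.2379  0.2158] jaw -81.57 rp [-8.997e+01  8.000e-02] F [ 0.2 -0.   0.5] w 0.0138 q6 0.75
 -> shift [0.0006 0.0008 0.    ] turn [-0.03  0.03 -0.08] dist 0.001
```

View pics/w50c.png

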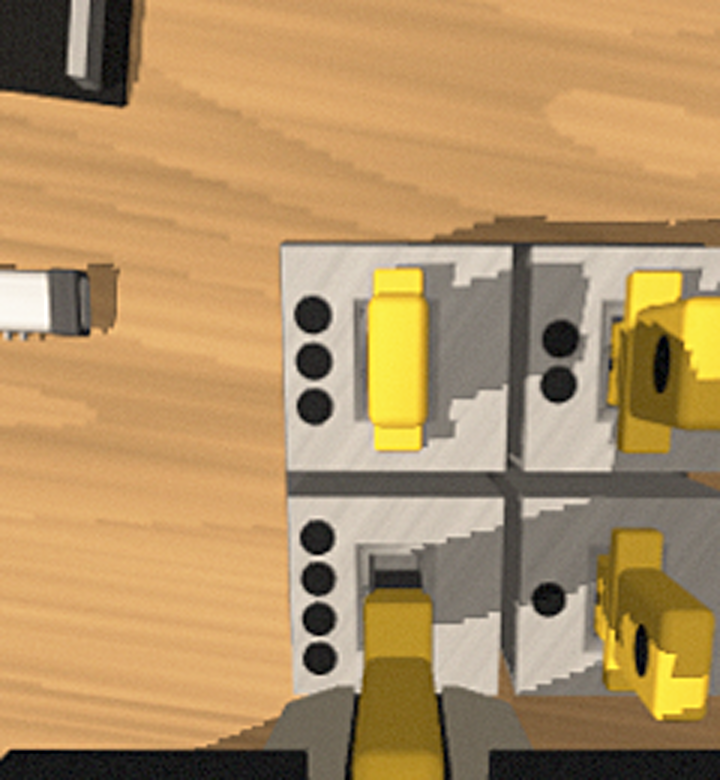

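Key 4 is over the four-dot pocket, aligned within 0.5 mm. I'll insert it.

```bash
python3 -m jog '[[[0.0003,0.004,0],[0,0,0],1],[[0.0003,0.01,0],[0,0,0],1],[[0.0003,0.016,0],[0,0,0],1],[[0.0003,0.022,0],[0,0,0],1],[[0.0003,0.028,0],[0,0,0],1],[[0.0003,0.03,0],[0,0,0],1],[[0.0003,0.03,0],[0,0,0],1]]';  python3 -c "
from bow import *
c=bow('w51')
go([.4776,-.2378,.15],-81.6)"
```

```text
time_s: 61.75
eef_pos: [0.4776, -0.2378, 0.1852]
ee_rot: [-1.571, 0.001, -2.994]
wrist_force: [0.4, 0.4, -1.0]
grip_width: 0.0136
bow top tool y -24.7 z 210.3
key tool x 0.8 tool z 0.1
t 61.8 pos [ 0.4778 -0.2379  0.1856] jaw -81.57 rp [-8.999e+01  6.000e-02] F [-0.2  0.6 -0.2] w 0.0143 q6 0.75
 -> shift [ 0.0002  0.0356 -0.0001] turn [-0.01  0.03 -0.06] dist 0.036
```

```bash
python3 -m jog '[[[0,0.006,0],[0,0,0],1],[[0,0.012,0],[0,0,0],1],[[0,0.018,0],[0,0,0],1],[[0,0.024,0],[0,0,0],1],[[0,0.03,0],[0,0,0],1],[[0,0.035,0],[0,0,0],1],[[0,0.035,0],[0,0,0],1]]';  python3 -c "
from bow import *
c=bow('w52')
go([.4776,-.2378,.127],-81.6)"
```

```text
time_s: 62.5
eef_pos: [0.4774, -0.2376, 0.1496]
ee_rot: [-1.572, -0.0, -2.994]
wrist_force: [-0.0, -0.1, -1.1]
grip_width: 0.014
bow top tool y -24.5 z 174.7
key tool x -44.6 tool z 0.1
t 62.55 pos [ 0.4776 -0.2378  0.1501] jaw -81.57 rp [-9.003e+01  2.000e-02] F [-0.2 -0.2 -1.1] w 0.0139 q6 0.75
 -> shift [0.     0.0231 0.    ] turn [ 0.03  0.03 -0.02] dist 0.023
```

```bash
python3 -m jog '[[[0,0.006,0],[0,0,0],1],[[0,0.012,0],[0,0,0],1],[[0,0.018,0],[0,0,0],1],[[0,0.0215,0],[0,0,0],1],[[0,0.0235,0],[0,0,0],1],[[0,0.0235,0],[0,0,0],1]]';  python3 -c "
from bow import *
c=bow('w53')"; python3 -m jog '[[[0,0,0],[0,0,0],0.8],[[0,0,0],[0,0,0],0.6],[[0,0,0],[0,0,0],0.6],[[0,0,0],[0,0,0],0.6],[[0,0,0],[0,0,0],0.6]]';python3 -m jog '[[[0,-0.02,0],[0,0,0],0.6],[[0,-0.05,0],[0,0,0],0.6],[[0,-0.09,0],[0,0,0],0.6],[[0.01,-0.13,0],[0,0,0],0.6],[[0.03,-0.16,0],[0,0,0],0.6],[[0.04,-0.16,0],[0,0,0],0.6],[[0.04,-0.16,0],[0,0,0],0.6]]'; python3 -c "
from after import *
from fork import fork
after('w54');s=snap('side','side54');c=snap('scene','scene54');crop(c,190,90,390,270,4,'s54')
P=cloud(c);fork(c,(.58,.76,-.15,.06));fork(s,(.58,.74,-.11,.06))"
```

```text
time_s: 63.15
eef_pos: [0.4774, -0.2377, 0.1264]
ee_rot: [-1.572, -0.0, -2.994]
wrist_force: [-1.0, 0.9, 1.2]
grip_width: 0.014
bow top tool y -24.8 z 151.4
key tool x 0.7 tool z 0.1
time_s: 63.7
eef_pos: [0.4775, -0.2377, 0.1267]
ee_rot: [-1.571, 0.0, -2.994]
wrist_force: [-0.9, -0.1, 0.6]
grip_width: 0.037
time_s: 64.4
eef_pos: [0.4372, -0.2439, 0.2871]
ee_rot: [-1.57, 0.001, -2.996]
wrist_force: [-0.7, -0.3, 0.5]
grip_width: 0.0372
top [array([ 547.3, -227.3]), array([29.5, 13.4]), 8.7, 580, np.float64(152.2)] [311.  74.]
top [array([ 556.6, -297.3]), array([29.9, 15. ]), 8.1, 765, np.float64(151.7)] [388.  75.]
top [array([ 476.8, -238.2]), array([29.3, 13.2]), 8.1, 461, np.float64(152.1)] [312. 153.]
top [array([ 485.5, -307.8]), array([30.1, 13.4]), 7.2, 597, np.float64(151.7)] [384. 154.]
flange px [377.  83.] [ 95.8 102.1 111.9]
flange px [312.  99.] [101.  102.5 108.6]
flange px [312. 131.] [101.  102.4 112.4]
flange px [374. 147.] [ 95.6 102.4 111.9]
top 0.08948211273914713
handle? 255 [276. 211.] [669.4 -51.1] yaw 90.4 ext [-52.6  52.8] z 0.04572570654735175
light 124 [229. 210.] [array([ 737.9, -138.6]), array([44.2, 21. ]), 2.2, 124, np.float64(47.5)]
light 107 [294. 223.] [array([667.6,   8.3]), array([14.7, 46.4]), 87.3, 107, np.float64(45.6)]
handle? 172 [317. 173.] [666.2 -50.1] yaw 89.8 ext [-51.9  52.7] z 0.04651139261453974
```

View pics/w54.png

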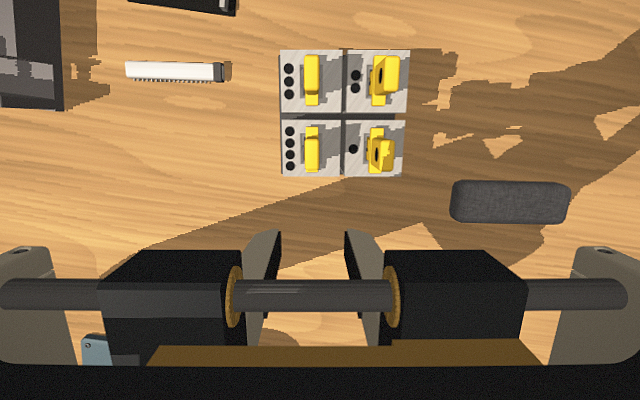

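View pics/s54.png

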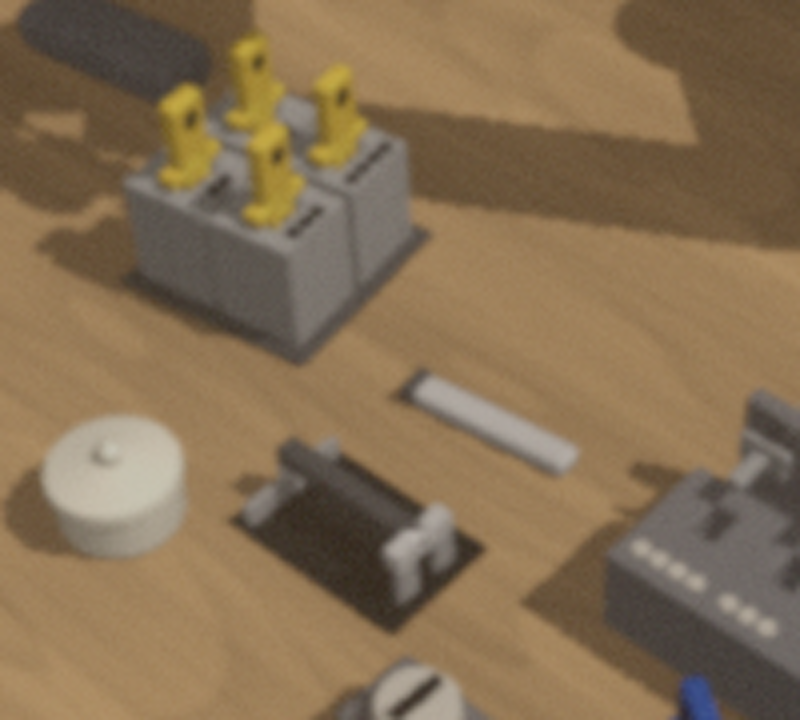

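View pics/side54.png

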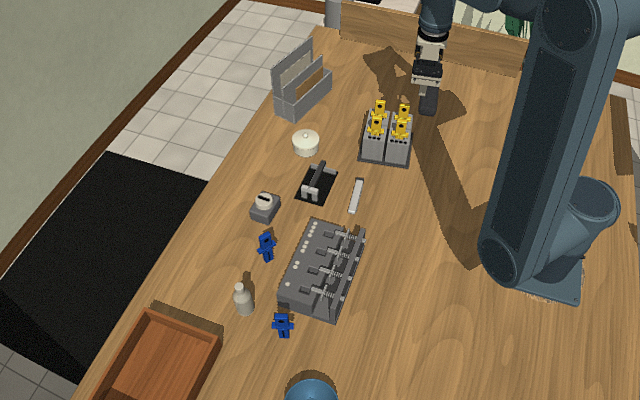

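All four keys are home: flanges are about 13 mm above the pocket tops, and bow tops are at about 152 mm. The fork stands centred on the mat and the bystanders look unmoved. I'll hand in.

```bash
python3 -c "
from cell import *
print(finish_job())"
```

```text
the job is handed in; nothing more can be done
None
```

All four keys are filed and the job is handed in; it finished at about 64 s of the 210 s allowed. I released bars 1 to 4 with the fork, stood the fork on the mat, then filed keys 1, 2, 3 and 4 in that order.

- **Keys:** the last check showed each key in the pocket with its own number of dots. Flange tops were 12.6–13.0 mm above the pocket tops (13 mm expected) and bow tops about 152 mm up, so all are fully home and upright.
- **Fork:** it was found knocked about 3 cm off the mat's centre, first noticed just before key 3 went in. I re-centred it after filing key 3 and before key 4; the close check then put it within about 1 mm of the mat's centre. The final scene and side views still show it standing upright there.
- **Key 1:** it slid about 9 mm in the grip while entering its pocket, with a 6 N sideways push. After release it measured fully home like the others.
- **Disagreements:** the scene and side cameras differed from the wrist camera by a few millimetres in places, so I placed parts by the wrist camera. The other things on the shelf looked unmoved in the final pictures, but I did not measure them.

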